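# Hang the pot carrier on the sloped drying track

### The arm

A 6-joint arm with a two-finger parallel gripper is mounted at the origin on the work surface. World frame = base frame: x ahead of the robot, y to its left, z up, the work surface at z = 0. Lengths are in mm, angles in rad, forces in N, time in s.
With the tool pointing down it reaches from about 350 to 775 mm from the base axis. Payload 7.3 kg.
Tool frame: the origin (TCP) lies at the centre of the arm's flange, where the gripper is bolted on; the fingertips stand 178 mm ahead of it and the grasp point (between the pads) lies 159 mm ahead of it; z points along the fingers, y is the direction in which the jaws open and shut (so a half turn about z gives the same grasp; the last joint's range is limited). The gripper opens to 92 mm and grips with 3 to 60 N. Pads are 19 mm wide; open, the fingers measure 130 mm over their backs; the gripper's body (75 mm by 190 mm) begins 47 mm behind the grasp point.
Start: joints at [-1.461, 0.342, 1.524, -0, 1.275, -0.146], TCP at [132.855, -507.915, 404.741] pointing down, gripper open.
Joint ranges: [-2.53, 2.53], [-0.77, 2.02], [0.04, 2.7], [-1, 4.14], [0.28, 2.66], [-3.11, 3.11]. Speed limits (rad/s): [2.57, 2.57, 3.14, 3.14, 3.14, 3.14].

### API

Orientations are given as [roll, pitch, yaw] about the fixed x, y, z axes, in that order (R = Rz(yaw) Ry(pitch) Rx(roll)).
In Python, from plant import status, viewer, ticket gives the robot as it stands.
- The arm moves only by the tool play_rows, never from a script. Its argument "commands" is a list of rows, each an object with "offset": the shift along the tool's x, y, z in m, a list of three; "twist": the turn about the tool's z in degrees. A call has 1 to 5 rows; each row shifts and turns the commanded pose from where the row before left it, along the tool's axes as they then stand; what a row does not reach is not made up. A row lasts 1/10 s, in which the tool goes at most 50 mm and 8.59 degrees, less where a joint would pass 70% of its speed; a pose out of reach is approached as far as the arm can. A call with a gripper value outside its range is refused whole. "jaw" is the closure in counts, from 0 (fully open) to 255 (shut), set as the call begins (left out, the last holds). The fingers move at their own pace and stop on an object; the grip force is fixed at half the most. Time passes only in rows, so rows that do not move let the fingers close. It gives the time, the measured TCP pose, the force and the opening at its end, in the units of the state.
- status.get_obs(): the state, without advancing time (a new reading comes with each control period).
- viewer.capture(name): name is "scene" or "side" or "wrist"; returns the picture (420x560x3 uint8, red, green, blue); there is no depth.
- viewer.camera_params(name): a dict with "fov_y" (degrees; the focal length in pixels is half the picture's height over the tangent of half this angle, whatever the lens; pixels are square), "cx", "cy" (the principal point, pixels), "D" ([k1, k2, p1, p2, k3] as OpenCV has them; the pictures are not rectified), "rvec" (rotation vector, rad) and "tvec" (3), from world to camera coordinates, as OpenCV has them; the wrist camera has in their place "T_tool_cam" (4x4, takes a point from camera to tool coordinates, whose origin is the TCP and whose axes are the flange's). Camera axes: x right, y down, z forward; pixel columns grow to the right and rows downward; lengths in mm; the calibration is good to about 2 mm. A picture is of the moment at which its call begins: read the wrist's pose just before it. camera_params takes no time and is no camera call.
- ticket.close_job(): hands the job in, once; it reports no verdict.
The state is a dict: "time": time; "joint_positions": joint angles; "dq": joint speeds; "tau": joint torques, N m; "tool_pos": TCP position; "tcp_rot": TCP orientation; "contact_force": force on the tool from outside, world axes, zero at the start; "moment": the same for the moment, N m; "grip_width": finger opening in mm.
Only numpy, scipy, OpenCV 4.12 (cv2) and the standard library are available. Lean on these libraries where they do the work, as an engineer would, in place of code of your own. Each camera call takes 0.05 s, during which the arm holds its last target.

### The job

Lift the roller carrier that bears the little round pot out of the crate by its top tab, stand it upright on the round plaster bat and let go. Take it again by the pale end of its wooden foot so that its top fits under the wire rack, set both rollers on the high end of the sloped rail, let go there and let it roll on its own down to the rubber stop. Keep it upright and leave the square-load carrier and all else undisturbed.

Things in the scene. Friction and masses are not known exactly. Their poses are not given: they have to be found in the camera images.
- carrier: The carrier to hang, bearing a round white pot (36 mm across). 197 mm tall, about 0.3 kg; stands in one of the crate's compartments. Origin: underside of the foot, below the rollers; z up, x to the hook's open side, y its rolling direction. In mm: wooden foot x -58..44, y -22..22, z 0..50; pot z 50..84; spine plate x -24..-16, 30 wide in y up to z 125, then 78 wide (y -39..39) to z 163.
- carrier_axle (a point): Midpoint of the two white rollers: (0, 0, 144) mm in the carrier's frame, same axes. Rollers turn freely on axles along x at y -20 and 20, x -11.5..11.5; tread radius 9, 13 wide, conical flanges of radius 15 that centre it on the rail. The rail enters the hook from +x, between tread underside (z 135) and pot top (z 84).
- carrier_tab (a point): Middle of the carrier's wooden top tab: (-20, 0, 180) mm in the carrier's frame, same axes. The tab is 12 thick (x), 40 wide (y), z 163..197 mm.
- carrier_foot (a point): Point in the pale end (grip lug) of the wooden foot, on the -x side of the spine: (-37, 0, 30) mm in the carrier's frame, same axes; the place to hold it by. 44 mm wide across y; the lug reaches from the spine (x -24) out to x -58, top at z 50. The spine rises behind it, so take it leaning back towards -x by about 40 to 45 degrees. Reachable only outside the crate.
- other: The like carrier to leave alone, in the crate's other compartment: same shape and frame, but with a square white block (34 x 42 x 34 mm) instead of the round pot.
- crate: Fixed plywood crate, 128 (x) x 202 (y) x 70 mm high, walls and floor 6 mm, a divider making two compartments side by side along y, each about 116 x 92 mm inside, centred at y -48 and 48 mm. Origin: centre of underside. Carriers stand on its floor, open sides towards its +x, away from the robot.
- bat: Fixed round plaster slab, 150 mm across, 12 mm thick, empty. Origin: centre of underside.
- rig: Fixed track rig. Origin on the table below the rail's middle; y along the rail to its low end, x away from the robot. Rail: flat steel bar 10 wide, 16 tall, 440 mm long, falling 0.096 rad towards +y, its top 205 mm up at the middle. Posts 24 x 24 x 296 mm at y -215 and 215, feet 100 (x) x 50 x 10 mm. The near (-x) side between rail and rack is open.
- rig_rack (a point): Near upper edge of the level wire drying rack over the rail, at (-65, 0, 305) mm in the rig's frame, same axes. Wires 8 mm thick along y at rig x -65, -40, -15, 10; end bars at the posts, underside 291 mm up, x -73..17. A carrier on the rail has its tab under the wires, so it cannot be held there by the tab.
- rail_load (a point): On the rail's top face, on its centre line, 90 mm uphill of the rig's middle: where to hang the carrier. Axes: y down along the rail, x across it away from the robot, z square to its top. A seated carrier has its axle point at x 0, z 9 mm here, axes the same; against the stop at y about 220 mm. It rolls there in 1 to 3 s.
- rail_stop (a point): Rubber stop plate near the rail's low end: middle of its uphill face at the rail's top, 60 mm wide, about 50 mm above the rail. The spine's edge, 39 mm ahead of the axle point, meets it.
- brush_mug: Bystander: mug with upright brushes, 62 mm across, 140 mm tall with the brushes. Origin: centre of underside.
- bowl: Bystander: red plastic bowl, 110 mm across, 50 high. Origin: centre of underside.
- stamp_box: Bystander: wooden box 80 x 60 x 45 mm. Origin: centre of underside.
- glaze_jar: Bystander: white jar, 60 mm across, 90 high. Origin: centre of underside.
- cutter: Bystander: steel ring cutter, 56 mm across, 18 high, lying below the lower half of the rail; hanging carriers pass over it. Origin: centre of underside.
- spatula: Bystander: spatula lying flat on the near side of the rig, about 250 mm long.
- sponge_puck: Bystander: brown cork puck, 68 mm across, 26 high. Origin: centre of underside.
Not all that is in view belongs to the job. What is shaped like the carrier but red is not meant.

How it is judged:
By the outcome, as a careful person would: the job done as asked, in the order asked, and still so for the second after the job is handed in, with the robot touching nothing.
It also fails if it takes over 67 s, if anything falls off the work surface, if the arm or the gripper's body presses on something with over 40 N, if the wrist force passes 120 N, or if a joint passes its speed limit or range.

## Working session

There is one attempt and no reset: what is moved stays moved. The work goes in short steps, Python scripts to look and compute and a tool call to move; the robot and the scene stay as the last step left them, time stands still between calls to the robot, and variables do not carry over. Pictures are saved under pics/ and viewed, and the job is handed in when it is done.

Besides the shell and the picture viewer there is one more tool, called after "Request:" by a JSON object that holds its "method" and its "body", one argument or row to a line. play_rows: Moves the arm, as the interface text tells. Its arguments: {"type":"object","properties":{"commands":{"type":"array"},"jaw":{"type":"number"}},"required":["commands"]}

```bash
ls; mkdir -p pics; python3 - <<'E'
from plant import status, viewer
import cv2
print(status.get_obs())
for n in ["scene","side","wrist"]:
    im=viewer.capture(n); cv2.imwrite(f"pics/{n}0.png",im[:,:,::-1]); print(n,viewer.camera_params(n))
E
```

```text
pics
{'time': 0.0, 'joint_positions': array([-1.46100746e+00,  3.42729494e-01,  1.52500350e+00,  9.77385326e-06,
        1.27537561e+00, -1.45961210e-01]), 'dq': array([ 0.00032314, -0.00019612,  0.00020115,  0.0030495 , -0.00097112,
       -0.00089722]), 'tau': array([-7.76026391e-04, -4.31246281e+01, -2.44222373e+01,  7.17707165e-02,
        5.58627828e-02, -9.20887464e-05]), 'tool_pos': array([ 132.83833231, -507.78524296,  404.04595275]), 'tcp_rot': array([-3.14009418e+00, -2.29731665e-04,  2.55747050e-01]), 'contact_force': array([-1.24043106, -0.13016817,  0.00604289]), 'moment': array([ 0.04058737, -0.03086168, -0.009414  ]), 'grip_width': 91.90092124496259}
scene {'fov_y': 49.95148294396674, 'cx': 278.177924931544, 'cy': 209.49095812086057, 'D': array([-0.13033972,  0.        ,  0.        ,  0.        ,  0.        ]), 'rvec': array([ 1.24912106,  2.13978757, -1.08291977]), 'tvec': array([ 368.67836947, -164.50836359, 1708.63952271])}
side {'fov_y': 57.38834274435838, 'cx': 277.9864369622013, 'cy': 209.63490005004994, 'D': array([-0.10836893,  0.        ,  0.        ,  0.        ,  0.        ]), 'rvec': array([ 0.76415606, -2.58288324,  1.11357701]), 'tvec': array([486.74424708, 403.62703163, 866.10432737])}
wrist {'fov_y': 58.15160736987126, 'cx': 277.6858838784767, 'cy': 209.2699458699024, 'D': array([0.00673294, 0.        , 0.        , 0.        , 0.        ]), 'T_tool_cam': array([[ 5.95734900e-04, -9.66427204e-01, -2.56939887e-01,
         6.80098613e+01],
       [ 9.99999600e-01,  4.04273067e-04,  7.97984985e-04,
        -2.70615885e-02],
       [-6.67320521e-04, -2.56940259e-01,  9.66427058e-01,
         2.04320952e+01],
       [ 0.00000000e+00,  0.00000000e+00,  0.00000000e+00,
         1.00000000e+00]])}
```

View pics/scene0.png

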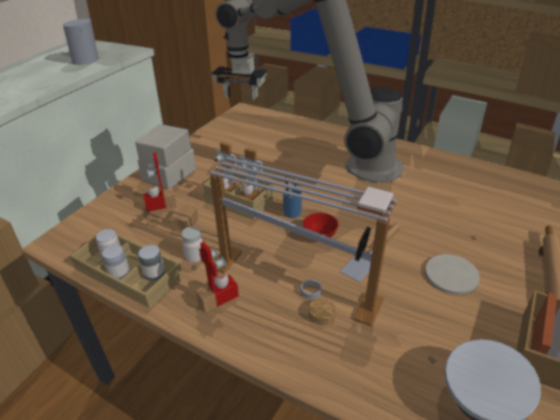

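View pics/side0.png

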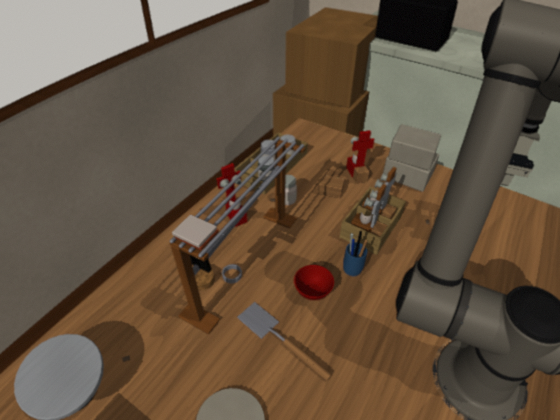

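View pics/wrist0.png

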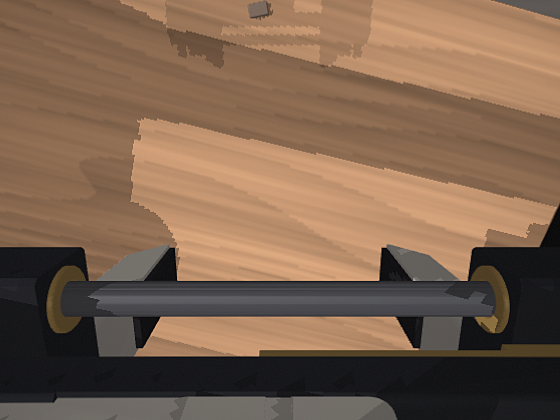

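```bash
cat > h.py <<'E'
import numpy as np, cv2
from scipy.spatial.transform import Rotation as R
from plant import status, viewer
def cam(n, obs=None):
    p=viewer.camera_params(n); f=210/np.tan(np.radians(p['fov_y']/2))
    K=np.array([[f,0,p['cx']],[0,f,p['cy']],[0,0,1.]])
    if 'rvec' in p: return K,p['D'],np.array(p['rvec']),np.array(p['tvec'])
    obs=obs or status.get_obs()
    T=np.eye(4);T[:3,:3]=R.from_euler('xyz',obs['tcp_rot']).as_matrix();T[:3,3]=obs['tool_pos']
    M=np.linalg.inv(T@p['T_tool_cam'])
    return K,p['D'],R.from_matrix(M[:3,:3]).as_rotvec(),M[:3,3]
def proj(c,P):
    K,D,r,t=c; return cv2.projectPoints(np.atleast_2d(np.float64(P)),r,t,K,D)[0][:,0]
def ray(c,uv):
    K,D,r,t=c; x=cv2.undistortPoints(np.float64([[uv]]),K,D)[0,0]
    Rm=R.from_rotvec(r).as_matrix(); d=Rm.T@np.r_[x,1]; return -Rm.T@t, d/np.linalg.norm(d)
def onz(c,uv,z):
    o,d=ray(c,uv); return o+d*(z-o[2])/d[2]
def tri(obs):  # list of (cam,uv)
    A=np.zeros((3,3));b=np.zeros(3)
    for c,uv in obs:
        o,d=ray(c,uv);M=np.eye(3)-np.outer(d,d);A+=M;b+=M@o
    X=np.linalg.solve(A,b); return X,[np.round(proj(c,X)[0]-uv,1) for c,uv in obs]
def crop(src,dst,x0,y0,x1,y1,s):
    im=cv2.imread(src)[y0:y1,x0:x1]; cv2.imwrite(dst,cv2.resize(im,None,fx=s,fy=s,interpolation=cv2.INTER_CUBIC))
E
python3 - <<'E'
from h import *
crop("pics/scene0.png","pics/c1.png",120,130,280,250,5)
crop("pics/scene0.png","pics/c2.png",200,140,400,330,3.9)
crop("pics/side0.png","pics/c3.png",310,130,440,280,4)
crop("pics/side0.png","pics/c4.png",160,120,340,340,2.7)
E
```

```text
(no output)
```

View pics/c1.png

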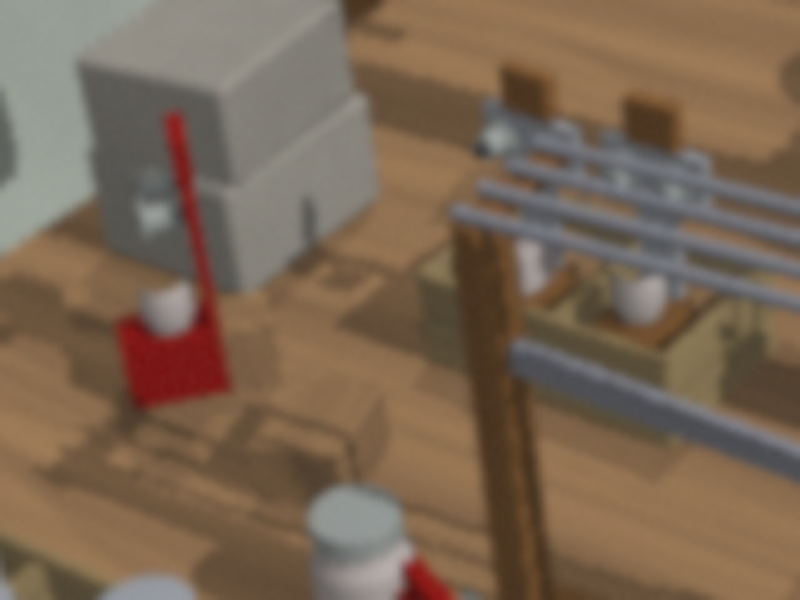

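View pics/c2.png

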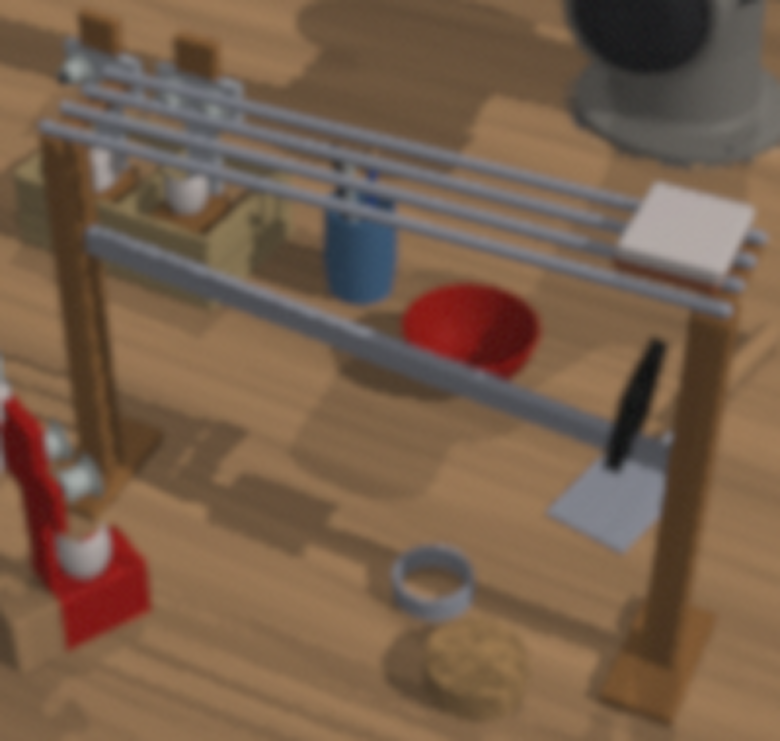

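View pics/c3.png

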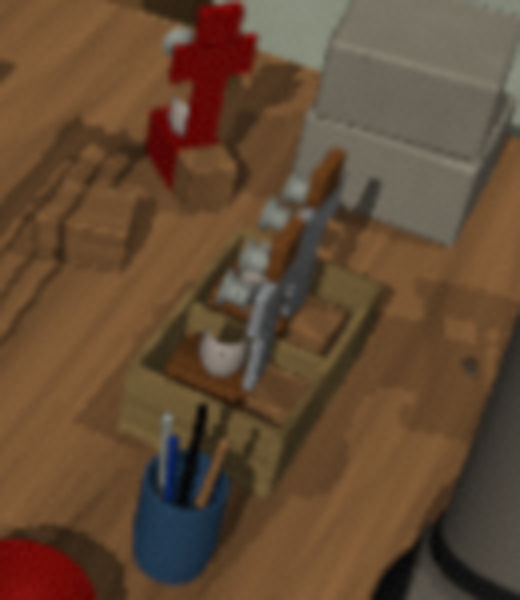

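View pics/c4.png

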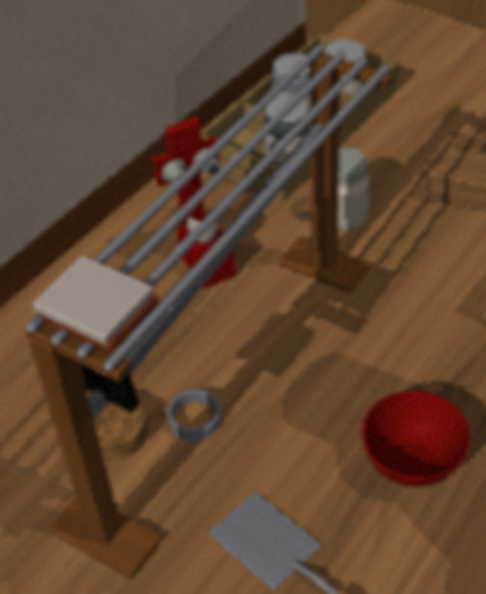

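```bash
python3 - <<'E'
from h import *
S=cam("scene");D=cam("side")
np.set_printoptions(precision=1,suppress=True)
s=lambda x,y:(120+x/5,130+y/5)
s2=lambda x,y:(200+x/3.9,140+y/3.9)
d=lambda x,y:(310+x/4,130+y/4)
d2=lambda x,y:(160+x/2.7,120+y/2.7)
print('target tab',tri([(S,s(651,120)),(D,d(287,240))]))
print('other tab',tri([(S,s(527,90)),(D,d(327,172))]))
print('pot',tri([(S,s(640,297)),(D,d(222,350))]))
print('rack low-end wire end far', tri([(S,s2(727,310)),(D,d2(33,326))]))
print('wire near low end', tri([(S,s2(762,238)),(D,d2(110,365))]))
print('wire high far', tri([(S,s2(45,128)),(D,d2(322,45))]))
print('wire high near', tri([(S,s2(103,72)),(D,d2(385,68))]))
print('low post foot on z10', onz(S,s2(672,718),10),onz(D,d2(133,575),10))
print('ring',onz(S,s2(432,580),9),onz(D,d2(193,415),9))
print('bat',onz(S,(452,273),12),'D bat top-left edge',onz(D,(230,392),12))
print('mug',onz(S,s2(360,290),0), 'jar', onz(S,(193,232),80))
for p in [(670,438),(770,335),(520,320)]: print('crate',onz(S,s(*p),70))
for p in [(268,490),(122,430)]: print('crateD b',onz(D,d(*p),0))
for p in [(268,440),(125,375),(388,285)]: print('crateD t',onz(D,d(*p),70))
print(onz(D,(258,320),5), onz(D,(327,375),15))
E
```

```text
target tab (array([ 416.8, -285.5,  188.6]), [array([-0.4, -0.6]), array([-0.4,  0.7])])
other tab (array([ 421.1, -378.5,  187.7]), [array([-0.3, -0.5]), array([-0.3,  0.5])])
pot (array([ 444.9, -282.6,   69. ]), [array([-0.1, -0.2]), array([-0.1,  0.2])])
rack low-end wire end far (array([683.8, 240.5, 305.6]), [array([-0.5, -0.4]), array([-0.4,  0.5])])
wire near low end (array([609. , 236.5, 305.3]), [array([-0.3, -0.2]), array([-0.3,  0.3])])
wire high far (array([ 709.5, -204.2,  305.4]), [array([-0.5, -0.8]), array([-0.4,  0.8])])
wire high near (array([ 635.8, -209.1,  304.3]), [array([0.1, 0.1]), array([ 0.1, -0.1])])
low post foot on z10 [723.3 260.1  10. ] [622.  253.7  10. ]
ring [688.7  72.    9. ] [690.2  74.4   9. ]
bat [451.3 394.9  12. ] D bat top-left edge [486.4 343.5  12. ]
mug [ 415. -133.    0.] jar [ 716.4 -293.5   80. ]
crate [ 564.4 -182.8   70. ]
crate [ 443.4 -184.1   70. ]
crate [ 506.1 -334.8   70. ]
crateD b [ 372.9 -233.2    0. ]
crateD b [ 494.5 -228.6    0. ]
crateD t [ 378.8 -214.9   70. ]
crateD t [ 495.5 -218.1   70. ]
crateD t [ 360.9 -425.6   70. ]
[542.6 153.2   5. ] [321.4 190.5  15. ]
```

```bash
cat > plan.py <<'E'
from h import *
import sys
def plan(target,twist,n,obs=None,dec=3):
    """rows to bring TCP to target (mm) w/ total twist (deg) in n equal rows"""
    o=obs or status.get_obs(); p=np.array(o['tool_pos']); Rm=R.from_euler('xyz',o['tcp_rot'])
    tw=round(twist/n,2); q=p.copy(); rows=[]
    for i in range(n):
        d=(np.array(target)-q)/(n-i)
        l=np.round(Rm.inv().apply(d)/1000,dec); rows.append((l.tolist(),tw)); q=q+Rm.apply(l*1000)
        Rm=Rm*R.from_euler('z',tw,degrees=True)
    print("t",o['time'],"from",np.round(p,1),np.round(o['tcp_rot'],4),'->',np.round(q,1),np.round(Rm.as_euler('xyz'),4))
    for r in rows: print(r)
if __name__=="__main__":
    a=[float(x) for x in sys.argv[1:]]; plan(a[:3],a[3],int(a[4]),dec=int(a[5]) if len(a)>5 else 3)
E
python3 plan.py 417 -286 450 -78 10
```

```text
t 0.15 from [ 132.8 -507.8  404.2] [-3.1405e+00 -2.0000e-04  2.5570e-01] -> [ 416.6 -285.6  450.4] [-3.1415e+00 -1.1000e-03  1.6171e+00]
([0.033, -0.014, -0.005], -7.8)
([0.035, -0.01, -0.005], -7.8)
([0.036, -0.005, -0.004], -7.8)
([0.036, 0.0, -0.005], -7.8)
([0.036, 0.005, -0.004], -7.8)
([0.035, 0.01, -0.005], -7.8)
([0.033, 0.014, -0.004], -7.8)
([0.031, 0.019, -0.005], -7.8)
([0.027, 0.022, -0.004], -7.8)
([0.025, 0.026, -0.005], -7.8)
```

Request:
{"method": "play_rows", "body": {
  "commands": [
    {"offset": [0.033, -0.014, -0.005], "twist": -7.8},
    {"offset": [0.035, -0.01, -0.005], "twist": -7.8},
    {"offset": [0.036, -0.005, -0.004], "twist": -7.8},
    {"offset": [0.036, 0, -0.005], "twist": -7.8},
    {"offset": [0.036, 0.005, -0.004], "twist": -7.8}
  ],
  "jaw": 0
}}

```text
time: 0.65
tool_pos: [276.3, -395.4, 427.8]
tcp_rot: [-3.141, -0.0, 0.942]
contact_force: [0.2, -0.4, 0.2]
grip_width: 92.1
```

Request:
{"method": "play_rows", "body": {
  "commands": [
    {"offset": [0.035, 0.01, -0.005], "twist": -7.8},
    {"offset": [0.033, 0.014, -0.004], "twist": -7.8},
    {"offset": [0.031, 0.019, -0.005], "twist": -7.8},
    {"offset": [0.027, 0.022, -0.004], "twist": -7.8},
    {"offset": [0.025, 0.026, -0.005], "twist": -7.8}
  ]
}}

```text
time: 1.15
tool_pos: [417.5, -284.5, 450.7]
tcp_rot: [-3.141, -0.0, 1.623]
contact_force: [0.2, -0.3, 0.1]
grip_width: 91.8
```

```bash
python3 - <<'E'
from h import *
o=status.get_obs();print(o)
cv2.imwrite("pics/w1.png",viewer.capture("wrist")[:,:,::-1])
c=cam("wrist",o); print(proj(c,[[417,-286,186],[417,-286,203]]))
E
```

```text
{'time': 1.15, 'joint_positions': array([-7.49939096e-01,  2.72602106e-01,  1.49455263e+00, -1.55575931e-04,
        1.37485923e+00, -8.01834954e-01]), 'dq': array([ 0.72402878,  0.1495333 , -0.34416566, -0.0022897 ,  0.19204986,
       -0.63193655]), 'tau': array([-3.09646323e+00, -4.20118904e+01, -2.39408219e+01,  7.74818240e-02,
       -3.47700377e-02,  8.36979356e-01]), 'tool_pos': array([ 417.53131285, -284.54236805,  450.66083218]), 'tcp_rot': array([-3.14119002e+00, -1.96665400e-04,  1.62272247e+00]), 'contact_force': array([ 0.24207044, -0.31532018,  0.09172188]), 'moment': array([-0.03202731, -0.08528283, -0.01907202]), 'grip_width': 91.75920603358777}
[[278.15558059 216.64929823]
 [278.18214945 224.11385622]]
```

View pics/w1.png

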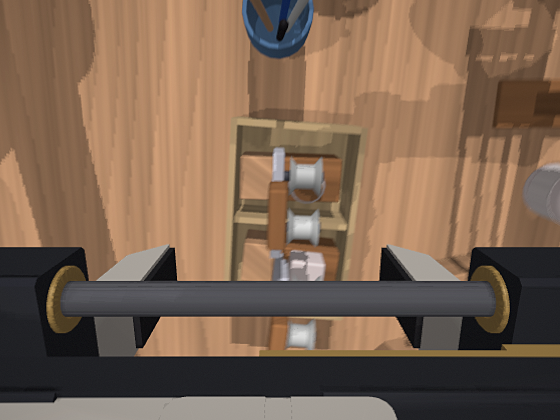

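Request:
{"method": "play_rows", "body": {
  "commands": [
    {"offset": [0, 0, 0], "twist": 0},
    {"offset": [0, 0, 0], "twist": 0}
  ]
}}

```text
time: 1.4
tool_pos: [416.4, -285.7, 450.3]
tcp_rot: [-3.141, -0.0, 1.616]
contact_force: [-0.1, -0.5, -0.2]
grip_width: 92.0
```

```bash
python3 - <<'E'
from h import *
o=status.get_obs();print(o['tool_pos'],o['tcp_rot'],o['joint_positions'])
np.save('o2.npy',o,allow_pickle=True)
cv2.imwrite("pics/w2.png",viewer.capture("wrist")[:,:,::-1])
crop("pics/w2.png","pics/w2c.png",225,110,375,280,3.5)
E
```

```text
[ 416.35289338 -285.71385249  450.34538482] [-3.14070432e+00 -1.83592547e-04  1.61624650e+00] [-7.53164933e-01  2.72307071e-01  1.49582703e+00 -5.18280688e-04
  1.37420989e+00 -7.98513766e-01]
```

View pics/w2c.png

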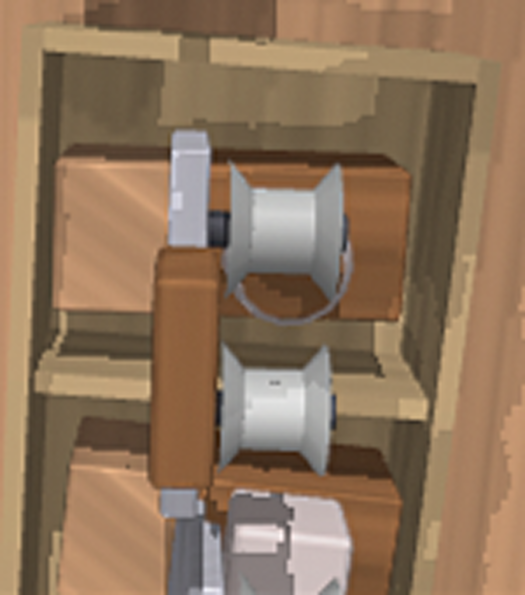

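```bash
python3 - <<'E'
from h import *
o=np.load('o2.npy',allow_pickle=True).item(); c=cam("wrist",o)
k=lambda x,y:(225+x/3.5,110+y/3.5)
P=[onz(c,k(*p),203) for p in [(155,285),(219,285),(150,485),(212,488)]]
print(np.round(P,1),np.mean(P,0))
Q=[onz(c,k(*p),56) for p in [(58,160),(408,170),(58,308),(402,320)]]
print(np.round(Q,1))
Q=[onz(c,k(*p),70) for p in [(22,28),(495,62)]]
print(np.round(Q,1))
E
```

```text
[[ 409.3 -266.4  203. ]
 [ 420.5 -265.9  203. ]
 [ 409.9 -303.7  203. ]
 [ 421.2 -303.8  203. ]] [ 415.20148877 -284.94175551  203.        ]
[[ 378.5 -263.6   56. ]
 [ 477.4 -261.8   56. ]
 [ 379.4 -306.4   56. ]
 [ 479.5 -305.4   56. ]]
[[ 369.5 -227.5   70. ]
 [ 495.5 -230.5   70. ]]
```

```bash
python3 plan.py 415.4 -284.7 352 1.6 4 4
```

```text
t 1.45 from [ 416.  -286.1  450.4] [-3.1407e+00 -2.0000e-04  1.6154e+00] -> [ 415.4 -284.7  352. ] [-3.1407e+00 -2.0000e-04  1.5875e+00]
([0.0003, -0.0001, 0.0246], 0.4)
([0.0004, -0.0001, 0.0246], 0.4)
([0.0003, -0.0001, 0.0246], 0.4)
([0.0004, -0.0002, 0.0246], 0.4)
```

Request:
{"method": "play_rows", "body": {
  "commands": [
    {"offset": [0.0003, -0.0001, 0.025], "twist": 0.4},
    {"offset": [0.0004, -0.0001, 0.025], "twist": 0.4},
    {"offset": [0.0003, -0.0001, 0.025], "twist": 0.4},
    {"offset": [0.0004, -0.0002, 0.023], "twist": 0.4},
    {"offset": [0, 0, 0], "twist": 0}
  ]
}}

```text
time: 1.95
tool_pos: [414.5, -284.6, 349.9]
tcp_rot: [-3.137, -0.004, 1.586]
contact_force: [-0.2, -0.1, 0.3]
grip_width: 91.5
```

Request:
{"method": "play_rows", "body": {
  "commands": [
    {"offset": [0, 0, 0], "twist": 0},
    {"offset": [0, 0, 0], "twist": 0},
    {"offset": [0, 0, 0], "twist": 0},
    {"offset": [0, 0, 0], "twist": 0},
    {"offset": [0, 0, 0], "twist": 0}
  ],
  "jaw": 255
}}

```text
time: 2.45
tool_pos: [416.1, -284.3, 353.2]
tcp_rot: [3.141, 0.001, 1.589]
contact_force: [-0.2, 0.2, -0.5]
grip_width: 56.3
```

Request:
{"method": "play_rows", "body": {
  "commands": [
    {"offset": [0, 0, 0], "twist": 0},
    {"offset": [0, 0, 0], "twist": 0},
    {"offset": [0, 0, 0], "twist": 0},
    {"offset": [0, 0, 0], "twist": 0},
    {"offset": [0, 0, 0], "twist": 0}
  ]
}}

```text
time: 2.95
tool_pos: [416.1, -284.2, 352.7]
tcp_rot: [-3.142, 0.0, 1.589]
contact_force: [-0.5, 0.1, -0.3]
grip_width: 16.3
```

Request:
{"method": "play_rows", "body": {
  "commands": [
    {"offset": [0, 0, 0], "twist": 0},
    {"offset": [0, 0, 0], "twist": 0},
    {"offset": [0, 0, 0], "twist": 0}
  ]
}}

```text
time: 3.25
tool_pos: [416.0, -284.3, 352.6]
tcp_rot: [-3.141, -0.0, 1.589]
contact_force: [-0.1, -1.0, -1.1]
grip_width: 11.7
```

Request:
{"method": "play_rows", "body": {
  "commands": [
    {"offset": [0, 0, -0.01], "twist": 0},
    {"offset": [0, 0, -0.03], "twist": 0},
    {"offset": [0, 0, -0.04], "twist": 0},
    {"offset": [0, 0, -0.04], "twist": 0},
    {"offset": [0, 0, -0.04], "twist": 0}
  ]
}}

```text
time: 3.75
tool_pos: [415.7, -283.9, 514.7]
tcp_rot: [-3.141, -0.0, 1.589]
contact_force: [0.8, -0.9, -4.1]
grip_width: 11.5
```

```bash
python3 - <<'E'
from h import *
cv2.imwrite("pics/d3.png",viewer.capture("side")[:,:,::-1])
o=status.get_obs();print(o['tool_pos'],o['tcp_rot'],o['contact_force'],o['grip_width'])
crop("pics/d3.png","pics/d3c.png",280,40,560,280,2.8)
E
```

```text
[ 415.7750215  -283.90309791  521.8193569 ] [3.13335507 0.00795782 1.58928991] [ 0.42960967 -1.00976751  2.44370897] 11.318547186739124
```

View pics/d3c.png

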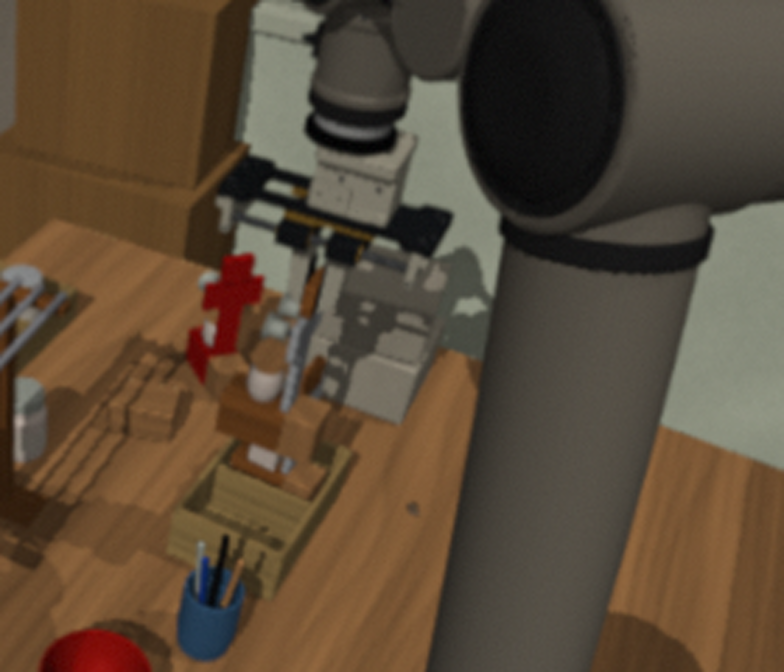

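```bash
python3 plan.py 437 393 512 -2.4 16
```

```text
t 3.8 from [ 415.8 -283.9  521.8] [3.1334 0.008  1.5893] -> [437.  393.4 511.7] [3.1337 0.0083 1.6312]
([0.042, 0.002, 0.0], -0.15)
([0.042, 0.002, 0.0], -0.15)
([0.042, 0.002, 0.0], -0.15)
([0.042, 0.002, 0.0], -0.15)
([0.042, 0.003, 0.0], -0.15)
([0.042, 0.003, 0.0], -0.15)
([0.042, 0.003, 0.0], -0.15)
([0.042, 0.003, 0.001], -0.15)
([0.042, 0.003, 0.0], -0.15)
([0.043, 0.003, 0.001], -0.15)
([0.042, 0.003, 0.0], -0.15)
([0.043, 0.003, 0.001], -0.15)
([0.042, 0.004, 0.0], -0.15)
([0.043, 0.004, 0.001], -0.15)
([0.042, 0.003, 0.0], -0.15)
([0.043, 0.004, 0.001], -0.15)
```

Request:
{"method": "play_rows", "body": {
  "commands": [
    {"offset": [0.012, 0.001, 0], "twist": -0.2},
    {"offset": [0.025, 0.002, 0], "twist": -0.2},
    {"offset": [0.035, 0.002, 0], "twist": -0.2},
    {"offset": [0.042, 0.002, 0], "twist": -0.2},
    {"offset": [0.045, 0.003, 0], "twist": -0.2}
  ]
}}

```text
time: 4.3
tool_pos: [421.1, -123.2, 510.9]
tcp_rot: [-3.138, -0.002, 1.606]
contact_force: [1.0, -0.2, -2.2]
grip_width: 12.0
```

Request:
{"method": "play_rows", "body": {
  "commands": [
    {"offset": [0.045, 0.003, 0], "twist": -0.2},
    {"offset": [0.045, 0.003, 0], "twist": -0.2},
    {"offset": [0.045, 0.003, 0], "twist": -0.2},
    {"offset": [0.045, 0.003, 0], "twist": -0.2},
    {"offset": [0.045, 0.003, 0], "twist": -0.2}
  ]
}}

```text
time: 4.8
tool_pos: [425.9, 102.7, 511.2]
tcp_rot: [-3.138, -0.0, 1.625]
contact_force: [1.6, 0.6, -2.8]
grip_width: 11.5
```

Request:
{"method": "play_rows", "body": {
  "commands": [
    {"offset": [0.045, 0.003, 0], "twist": -0.2},
    {"offset": [0.045, 0.003, 0], "twist": -0.2},
    {"offset": [0.042, 0.003, 0], "twist": 0},
    {"offset": [0.03, 0.002, 0], "twist": 0},
    {"offset": [0.02, 0.001, 0], "twist": 0}
  ]
}}

```text
time: 5.3
tool_pos: [427.3, 285.3, 510.6]
tcp_rot: [-3.137, 0.001, 1.634]
contact_force: [-1.5, 0.6, -3.7]
grip_width: 11.8
```

```bash
python3 - <<'E'
from h import *
o=status.get_obs();print(o['tool_pos'],o['tcp_rot'],o['contact_force'],o['grip_width'],o['joint_positions'])
cv2.imwrite("pics/w4.png",viewer.capture("wrist")[:,:,::-1])
cv2.imwrite("pics/s4.png",viewer.capture("scene")[:,:,::-1])
E
```

```text
[427.29336473 285.34908313 510.62244176] [-3.13733497e+00  8.22398843e-04  1.63367635e+00] [-1.45874726  0.62346519 -3.72347558] 11.79054814118964 [4.39324619e-01 2.62093384e-01 1.34729422e+00 8.00854534e-04
 1.53646694e+00 3.76417156e-01]
```

View pics/w4.png

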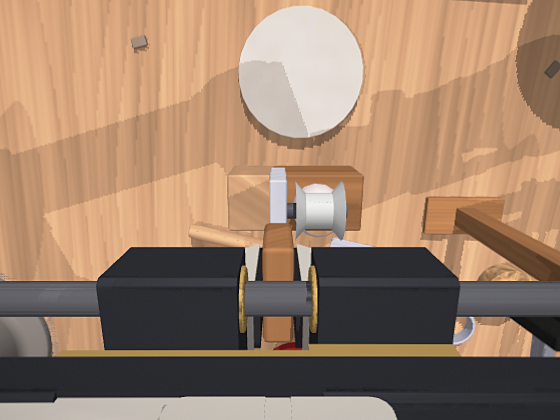

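View pics/s4.png

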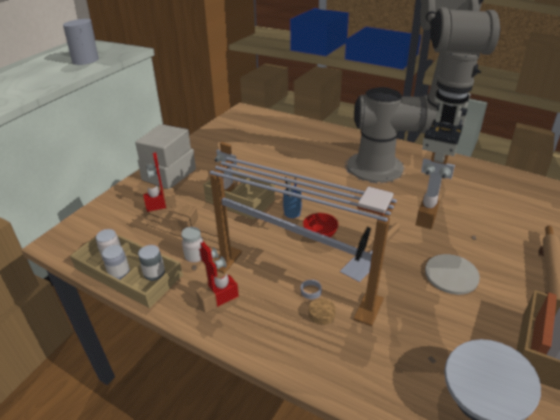

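```bash
python3 - <<'E'
from h import *
o=dict(tool_pos=[427.3,285.35,510.6],tcp_rot=[-3.1373,.0008,1.6337]);c=cam("wrist",o)
im=cv2.imread("pics/w4.png"); m=((im.min(2)>120)&(np.arange(420)[:,None]<150)).astype(np.uint8)
n,l,st,ce=cv2.connectedComponentsWithStats(m)
for i in range(1,n):
    if st[i,4]>500: print(st[i],ce[i])
print([np.round(onz(c,p,12),1) for p in [(301,71),(239,72),(363,71),(301,6),(301,137)]])
S=cam("scene"); print(onz(S,(452,272.5),12))
for p in [(228,172),(363,172),(228,229),(362,229)]: print(np.round(onz(c,p,510.6-346+50),1))
E
```

```text
[    0     0   146   150 16511] [65.38089758 69.01314275]
[ 138    0   19  116 1300] [148.44923077  63.91846154]
[  158     0   285   150 29232] [299.83778051  58.41392994]
[ 439    0   47   86 2503] [460.70795046  41.03435877]
[ 476    3   40   69 1419] [496.11486963  35.4298802 ]
[373  92  18  58 543] [380.62430939 122.19705341]
[array([445.1, 398.3,  12. ]), array([371.3, 392.5,  12. ]), array([518.7, 402.9,  12. ]), array([439.5, 468. ,  12. ]), array([451.2, 321.1,  12. ])]
[449.3496058  394.38793745  12.        ]
[387.2 306.3 214.6]
[486.3 312.6 214.6]
[388.5 262.2 214.6]
[490.9 268.9 214.6]
```

```bash
python3 plan.py 434 395 420 0 4;python3 plan.py 434 395 362 0 6
```

```text
t 5.4 from [427.4 285.3 510.5] [-3.1372e+00  5.0000e-04  1.6349e+00] -> [434.  394.9 420.4] [-3.1372e+00  5.0000e-04  1.6349e+00]
([0.027, 0.004, 0.023], 0.0)
([0.027, 0.003, 0.022], 0.0)
([0.028, 0.004, 0.023], 0.0)
([0.027, 0.003, 0.022], 0.0)
t 5.4 from [427.4 285.3 510.5] [-3.1372e+00  5.0000e-04  1.6349e+00] -> [433.7 394.9 362.4] [-3.1372e+00  5.0000e-04  1.6349e+00]
([0.018, 0.002, 0.025], 0.0)
([0.018, 0.002, 0.025], 0.0)
([0.018, 0.003, 0.025], 0.0)
([0.018, 0.002, 0.024], 0.0)
([0.019, 0.003, 0.025], 0.0)
([0.018, 0.002, 0.024], 0.0)
```

Request:
{"method": "play_rows", "body": {
  "commands": [
    {"offset": [0.027, 0.003, 0.02], "twist": 0},
    {"offset": [0.027, 0.004, 0.023], "twist": 0},
    {"offset": [0.028, 0.004, 0.023], "twist": 0},
    {"offset": [0.027, 0.003, 0.024], "twist": 0},
    {"offset": [0, 0, 0.02], "twist": 0}
  ]
}}

```text
time: 5.9
tool_pos: [435.0, 394.2, 399.5]
tcp_rot: [-3.138, 0.001, 1.633]
contact_force: [-0.5, 0.0, -3.7]
grip_width: 11.8
```

Request:
{"method": "play_rows", "body": {
  "commands": [
    {"offset": [0, 0, 0.02], "twist": 0},
    {"offset": [0, 0, 0.014], "twist": 0},
    {"offset": [0, 0, 0], "twist": 0},
    {"offset": [0, 0, 0], "twist": 0}
  ]
}}

```text
time: 6.3
tool_pos: [435.7, 392.0, 368.4]
tcp_rot: [-3.14, 0.001, 1.631]
contact_force: [0.2, -0.5, -2.5]
grip_width: 11.8
```

Request:
{"method": "play_rows", "body": {
  "commands": [
    {"offset": [0, 0, 0.003], "twist": 0},
    {"offset": [0, 0, 0.003], "twist": 0},
    {"offset": [0, 0, 0.001], "twist": 0},
    {"offset": [0, 0, 0], "twist": 0},
    {"offset": [0, 0, 0], "twist": 0}
  ]
}}

```text
time: 6.8
tool_pos: [435.9, 392.4, 361.8]
tcp_rot: [3.141, -0.0, 1.631]
contact_force: [0.4, -0.2, -3.2]
grip_width: 12.0
```

Request:
{"method": "play_rows", "body": {
  "commands": [
    {"offset": [0, 0, 0.001], "twist": 0},
    {"offset": [0, 0, 0.001], "twist": 0},
    {"offset": [0, 0, 0], "twist": 0},
    {"offset": [0, 0, 0], "twist": 0}
  ]
}}

```text
time: 7.2
tool_pos: [435.9, 392.4, 359.6]
tcp_rot: [-3.141, 0.0, 1.631]
contact_force: [-0.5, -1.3, -2.6]
grip_width: 12.3
```

Request:
{"method": "play_rows", "body": {
  "commands": [
    {"offset": [0, 0, 0.001], "twist": 0},
    {"offset": [0, 0, 0.0005], "twist": 0},
    {"offset": [0, 0, 0], "twist": 0},
    {"offset": [0, 0, 0], "twist": 0}
  ]
}}

```text
time: 7.6
tool_pos: [435.9, 392.5, 358.7]
tcp_rot: [3.141, -0.0, 1.631]
contact_force: [-2.2, -0.2, 3.0]
grip_width: 12.2
```

Force flipped from -3 to +3 N, so the foot is on the bat. Opening.

Request:
{"method": "play_rows", "body": {
  "commands": [
    {"offset": [0, 0, 0], "twist": 0},
    {"offset": [0, 0, 0], "twist": 0},
    {"offset": [0, 0, 0], "twist": 0},
    {"offset": [0, 0, 0], "twist": 0},
    {"offset": [0, 0, 0], "twist": 0}
  ],
  "jaw": 0
}}

```text
time: 8.1
tool_pos: [436.0, 392.4, 358.1]
tcp_rot: [3.142, 0.0, 1.631]
contact_force: [0.3, -1.1, -0.9]
grip_width: 47.4
```

Request:
{"method": "play_rows", "body": {
  "commands": [
    {"offset": [0, 0, -0.03], "twist": 0},
    {"offset": [0, 0, -0.04], "twist": 0},
    {"offset": [0, 0, -0.04], "twist": 0},
    {"offset": [0, 0, -0.03], "twist": 0},
    {"offset": [0, 0, 0], "twist": 0}
  ]
}}

```text
time: 8.6
tool_pos: [435.9, 392.4, 503.3]
tcp_rot: [3.134, -0.005, 1.631]
contact_force: [0.0, 0.0, 0.2]
grip_width: 87.2
```

```bash
python3 - <<'E'
from h import *
o=status.get_obs();print(o['tool_pos'],o['tcp_rot'],o['contact_force'],o['grip_width'],o['joint_positions'])
np.save('o5.npy',o,allow_pickle=True)
cv2.imwrite("pics/w5.png",viewer.capture("wrist")[:,:,::-1])
E
```

```text
[435.85297602 392.44484775 503.26249124] [ 3.13351658 -0.00479659  1.63122801] [0.02531181 0.04469185 0.1822233 ] 87.2343527079423 [ 6.02417530e-01  4.06906523e-01  1.15844169e+00 -5.68790865e-05
  1.56685154e+00  5.42005176e-01]
```

View pics/w5.png

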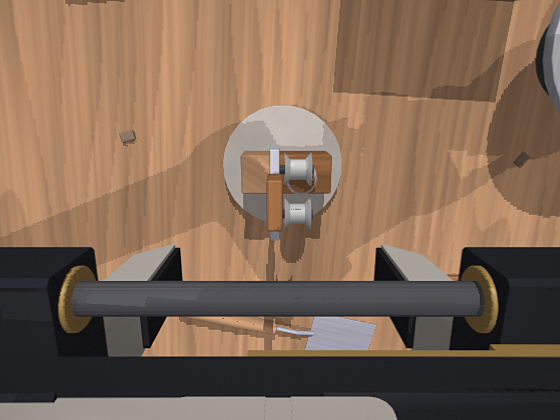

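```bash
python3 - <<'E'
import numpy as np
D=[([-1.46100746,.342729,1.525,0,1.27537],[132.84,-507.79,404.05]),
([-.7531649,.272307,1.495827,0,1.37421],[416.353,-285.714,450.345]),
([.4393246,.2620934,1.347294,0,1.536467],[427.293,285.349,510.62]),
([.602417,.4069065,1.158442,0,1.566851],[435.853,392.445,503.26])]
A=[];b=[]
for q,p in D:
    u=np.array([np.cos(q[0]),np.sin(q[0])]);r=u@p[:2];l=-u[1]*p[0]+u[0]*p[1]
    s=q[1]+q[2]; print(r,l,p[2],s+q[4])
    A.append([1,0,np.sin(q[1]),np.sin(s)]);b.append(r)
    A.append([0,1,np.cos(q[1]),np.cos(s)]);b.append(p[2])
x,res,_,sv=np.linalg.lstsq(np.array(A),np.array(b),rcond=None);print(x,np.array(A)@x-b,sv)
E
```

```text
519.2877969458197 76.402445269489 404.05 3.143099
499.15551977474934 76.3287461144212 450.345 3.142344
508.0838923932355 76.51220778764102 510.62 3.1458544
581.5024581502444 76.3924525016923 503.26 3.1321995
[-16.65965482   9.50203491 535.49996342 381.09050504] [ 8.4253235  -1.69480278  1.90407051  0.20905675 -5.18711851  1.39146634
 -5.14227551  0.09427969] [2.95425985 2.68988183 0.17373979 0.08184737]
```

```bash
python3 plan.py 445 103 570 -90 12
```

```text
t 8.65 from [435.9 392.4 500.3] [ 3.1374e+00 -2.4000e-03  1.6312e+00] -> [445.3 103.2 569.6] [ 3.1392  0.0042 -3.0812]
([-0.024, -0.001, -0.006], -7.5)
([-0.024, -0.004, -0.006], -7.5)
([-0.023, -0.007, -0.006], -7.5)
([-0.022, -0.01, -0.006], -7.5)
([-0.021, -0.013, -0.006], -7.5)
([-0.019, -0.015, -0.006], -7.5)
([-0.017, -0.017, -0.006], -7.5)
([-0.014, -0.019, -0.006], -7.5)
([-0.011, -0.021, -0.006], -7.5)
([-0.009, -0.023, -0.005], -7.5)
([-0.005, -0.023, -0.006], -7.5)
([-0.003, -0.024, -0.005], -7.5)
```

Request:
{"method": "play_rows", "body": {
  "commands": [
    {"offset": [-0.024, -0.001, -0.006], "twist": -7.5},
    {"offset": [-0.024, -0.004, -0.006], "twist": -7.5},
    {"offset": [-0.023, -0.007, -0.006], "twist": -7.5},
    {"offset": [-0.022, -0.01, -0.006], "twist": -7.5},
    {"offset": [-0.021, -0.013, -0.006], "twist": -7.5}
  ]
}}

```text
time: 9.15
tool_pos: [439.0, 270.3, 526.7]
tcp_rot: [-3.139, -0.001, 2.291]
contact_force: [-0.1, 0.2, -0.3]
grip_width: 92.1
```

Request:
{"method": "play_rows", "body": {
  "commands": [
    {"offset": [-0.019, -0.015, -0.006], "twist": -7.5},
    {"offset": [-0.017, -0.017, -0.006], "twist": -7.5},
    {"offset": [-0.014, -0.019, -0.006], "twist": -7.5},
    {"offset": [-0.011, -0.021, -0.006], "twist": -7.5},
    {"offset": [-0.009, -0.023, -0.006], "twist": -7.5}
  ]
}}

```text
time: 9.65
tool_pos: [444.0, 150.2, 556.8]
tcp_rot: [-3.14, -0.003, 2.946]
contact_force: [0.4, -1.0, -0.4]
grip_width: 91.9
```

Request:
{"method": "play_rows", "body": {
  "commands": [
    {"offset": [-0.005, -0.023, -0.006], "twist": -7.5},
    {"offset": [-0.003, -0.024, -0.006], "twist": -7.5},
    {"offset": [0, 0, 0], "twist": 0}
  ]
}}

```text
time: 9.95
tool_pos: [445.9, 101.5, 569.5]
tcp_rot: [-3.141, -0.001, -3.081]
contact_force: [0.7, -0.3, 0.6]
grip_width: 92.0
```

```bash
cat > st.py <<'E'
from plant import status
import numpy as np,json
o=status.get_obs()
for k in ['time','tool_pos','tcp_rot','joint_positions','contact_force','grip_width']: print(k,np.round(o[k],4).tolist())
open('log.jsonl','a').write(json.dumps([o['joint_positions'].tolist(),o['tool_pos'].tolist(),o['tcp_rot'].tolist()])+"\n")
E
python3 st.py
```

```text
time 9.95
tool_pos [445.8888, 101.4741, 569.4702]
tcp_rot [-3.1406, -0.0012, -3.0812]
joint_positions [0.0562, 0.1365, 1.3512, -0.001, 1.6551, -1.5751]
contact_force [0.6562, -0.3169, 0.5731]
grip_width 92.0173
```

Request:
{"method": "play_rows", "body": {
  "commands": [
    {"offset": [0, 0, -0.05], "twist": 0},
    {"offset": [0, 0, -0.05], "twist": 0},
    {"offset": [0, 0, -0.05], "twist": 0},
    {"offset": [0, 0, -0.05], "twist": 0},
    {"offset": [0, 0, -0.05], "twist": 0}
  ]
}}

```text
time: 10.45
tool_pos: [446.0, 104.1, 808.9]
tcp_rot: [3.141, 0.002, -3.083]
contact_force: [1.0, -0.1, 1.1]
grip_width: 91.6
```

```bash
python3 st.py
```

```text
time 10.45
tool_pos [446.0227, 104.0876, 808.8628]
tcp_rot [3.1414, 0.0018, -3.083]
joint_positions [0.0616, 0.3168, 0.4366, 0.0003, 2.3863, -1.5676]
contact_force [1.0261, -0.1327, 1.1069]
grip_width 91.6226
```

Request:
{"method": "play_rows", "body": {
  "commands": [
    {"offset": [0, 0, -0.03], "twist": 0},
    {"offset": [0, 0, -0.03], "twist": 0},
    {"offset": [0, 0, -0.03], "twist": 0}
  ]
}}

```text
time: 10.75
tool_pos: [431.6, 98.7, 853.7]
tcp_rot: [3.138, 0.001, -3.083]
contact_force: [0.8, 0.6, -1.3]
grip_width: 92.0
```

```bash
python3 st.py
```

```text
time 10.75
tool_pos [431.6308, 98.6937, 853.7309]
tcp_rot [3.1383, 0.0009, -3.0831]
joint_positions [0.0503, 0.4431, 0.0443, 0.0071, 2.6533, -1.5727]
contact_force [0.7623, 0.5782, -1.305]
grip_width 92.0428
```

Request:
{"method": "play_rows", "body": {
  "commands": [
    {"offset": [0, 0, -0.05], "twist": 0},
    {"offset": [0, 0, -0.05], "twist": 0},
    {"offset": [0, 0, -0.05], "twist": 0}
  ]
}}

```text
time: 11.05
tool_pos: [368.8, 87.8, 894.4]
tcp_rot: [3.134, 0.101, -3.082]
contact_force: [0.1, 0.1, -0.2]
grip_width: 91.7
```

```bash
python3 st.py
```

```text
time 11.05
tool_pos [368.8308, 87.8483, 894.3737]
tcp_rot [3.1339, 0.1012, -3.0818]
joint_positions [0.0268, 0.3467, 0.0361, 0.0237, 2.6577, -1.5826]
contact_force [0.0617, 0.0747, -0.1884]
grip_width 91.7376
```

```bash
python3 - <<'E'
import numpy as np,json
D=[([-1.46100746,.342729,1.525,0,1.27537],[132.84,-507.79,404.05]),
([-.7531649,.272307,1.495827,0,1.37421],[416.353,-285.714,450.345]),
([.4393246,.2620934,1.347294,0,1.536467],[427.293,285.349,510.62]),
([.602417,.4069065,1.158442,0,1.566851],[435.853,392.445,503.26])]
D+=[(a[:5],b) for a,b,_ in map(json.loads,open('log.jsonl'))]
A=[];b=[]
for q,p in D:
    u=np.array([np.cos(q[0]),np.sin(q[0])]);r=u@p[:2];l=-u[1]*p[0]+u[0]*p[1]
    s=q[1]+q[2];t=s+q[4]
    A.append([0,np.sin(q[1]),np.sin(s),np.sin(t)]);b.append(r)
    A.append([1,np.cos(q[1]),np.cos(s),np.cos(t)]);b.append(p[2])
x,res,_,sv=np.linalg.lstsq(np.array(A),np.array(b),rcond=None);print(x,np.round(np.array(A)@x-b,1),sv)
E
python3 - <<'E'
from plant import viewer,status
import json; print(json.dumps(status.get_obs()['dq'].tolist()))
E
```

```text
[540.09075927 521.27874461 384.18409968 510.53143402] [ 22.5   4.1  17.4   6.    8.7   7.6  13.8   7.1   2.3   8.4 -25.4  -3.8
 -32.2 -13.8   1.1 -15.6] [4.96871063 2.65429194 0.51267651 0.06173915]
[-0.08571663468156372, -0.2817761254310411, -0.0018252605237907718, 0.06201524682736954, -0.0052689229796552975, -0.02564589585062738]
```

Request:
{"method": "play_rows", "body": {
  "commands": [
    {"offset": [0, 0, 0], "twist": 0}
  ]
}}

```text
time: 11.15
tool_pos: [366.6, 87.7, 895.6]
tcp_rot: [3.134, 0.104, -3.082]
contact_force: [0.1, -0.1, 0.5]
grip_width: 91.8
```

```bash
python3 st.py
```

```text
time 11.15
tool_pos [366.6477, 87.7178, 895.5811]
tcp_rot [3.1341, 0.1045, -3.082]
joint_positions [0.0266, 0.3435, 0.0361, 0.0234, 2.6578, -1.5828]
contact_force [0.0558, -0.0995, 0.5308]
grip_width 91.8229
```

Request:
{"method": "play_rows", "body": {
  "commands": [
    {"offset": [0.03, 0, -0.04], "twist": 0},
    {"offset": [0.03, 0, -0.04], "twist": 0},
    {"offset": [0.03, 0, -0.04], "twist": 0},
    {"offset": [0.03, 0, -0.04], "twist": 0},
    {"offset": [0.03, 0, -0.04], "twist": 0}
  ]
}}

```text
time: 11.65
tool_pos: [223.3, 101.6, 953.4]
tcp_rot: [-3.132, 0.296, -3.083]
contact_force: [0.1, 0.3, 0.4]
grip_width: 92.0
```

```bash
cat >> st.py <<'E'
from scipy.spatial.transform import Rotation as R
M=R.from_euler('xyz',o['tcp_rot']).as_matrix(); z=M[:,2]
print('tilt',round(np.degrees(np.arccos(-z[2])),2),'az of z',round(np.arctan2(z[1],z[0]),4),'y axis',np.round(M[:,1],4), 'grasp',np.round(o['tool_pos']+159*z,1))
E
python3 st.py
```

```text
time 11.65
tool_pos [223.2522, 101.6124, 953.4265]
tcp_rot [-3.1322, 0.2965, -3.0828]
joint_positions [0.1282, 0.1524, 0.0361, -0.0637, 2.657, -1.5608]
contact_force [0.1424, 0.3003, 0.4167]
grip_width 92.0026
tilt 16.99 az of z 0.0265 y axis [-0.056   0.9984 -0.009 ] grasp [269.7 102.8 801.4]
```

Request:
{"method": "play_rows", "body": {
  "commands": [
    {"offset": [0.03, -0.005, -0.04], "twist": 0},
    {"offset": [0.03, -0.005, -0.04], "twist": 0},
    {"offset": [0.03, -0.005, -0.04], "twist": 0},
    {"offset": [0.03, -0.005, -0.04], "twist": 0}
  ]
}}

```text
time: 12.05
tool_pos: [87.8, 109.4, 977.3]
tcp_rot: [-3.108, 0.428, -3.082]
contact_force: [1.0, 0.6, 0.3]
grip_width: 92.1
```

```bash
python3 st.py
```

```text
time 12.05
tool_pos [87.8351, 109.4022, 977.3376]
tcp_rot [-3.1076, 0.4282, -3.0817]
joint_positions [0.58, 0.0285, 0.0361, -0.5313, 2.6576, -1.5665]
contact_force [0.952, 0.5797, 0.2571]
grip_width 92.0747
tilt 24.61 az of z -0.0219 y axis [-0.0457  0.9985 -0.0309] grasp [154.  108.  832.8]
```

Request:
{"method": "play_rows", "body": {
  "commands": [
    {"offset": [-0.01, -0.012, 0], "twist": 0},
    {"offset": [-0.01, -0.012, 0], "twist": 0},
    {"offset": [0, 0, 0], "twist": 0}
  ]
}}

```text
time: 12.35
tool_pos: [110.7, 90.7, 978.7]
tcp_rot: [-3.103, 0.434, -3.079]
contact_force: [1.4, 0.0, -1.2]
grip_width: 92.0
```

```bash
python3 st.py
```

```text
time 12.35
tool_pos [110.75, 90.714, 978.7213]
tcp_rot [-3.1029, 0.4337, -3.0793]
joint_positions [0.2554, 0.0145, 0.0371, -0.2571, 2.6566, -1.623]
contact_force [1.4341, 0.0178, -1.1899]
grip_width 91.9968
tilt 24.94 az of z -0.0296 y axis [-0.046   0.9983 -0.0351] grasp [177.8  88.7 834.5]
```

Request:
{"method": "play_rows", "body": {
  "commands": [
    {"offset": [0.02, -0.015, -0.03], "twist": 0},
    {"offset": [0.02, -0.012, -0.03], "twist": 0},
    {"offset": [0.02, -0.012, -0.03], "twist": 0}
  ]
}}

```text
time: 12.65
tool_pos: [38.1, 77.1, 983.6]
tcp_rot: [-3.087, 0.474, -3.083]
contact_force: [-1.5, 0.4, 0.1]
grip_width: 91.8
```

```bash
python3 st.py
```

```text
time 12.65
tool_pos [38.0866, 77.0974, 983.5695]
tcp_rot [-3.0874, 0.4739, -3.0832]
joint_positions [0.7664, -0.0258, 0.0361, -0.8119, 2.6578, -1.6597]
contact_force [-1.4605, 0.3848, 0.0782]
grip_width 91.8135
tilt 27.32 az of z -0.0599 y axis [-0.0336  0.9983 -0.0482] grasp [110.9  72.7 842.3]
```

```bash
python3 plan.py 480 105 720 0 11
```

```text
t 12.65 from [ 38.1  77.1 983.6] [-3.0874  0.4739 -3.0832] -> [480.3 105.3 720. ] [-3.0874  0.4739 -3.0832]
([-0.025, 0.002, 0.04], 0.0)
([-0.025, 0.002, 0.04], 0.0)
([-0.025, 0.002, 0.04], 0.0)
([-0.025, 0.002, 0.039], 0.0)
([-0.025, 0.003, 0.04], 0.0)
([-0.025, 0.002, 0.039], 0.0)
([-0.025, 0.003, 0.04], 0.0)
([-0.025, 0.002, 0.039], 0.0)
([-0.025, 0.003, 0.04], 0.0)
([-0.024, 0.002, 0.039], 0.0)
([-0.025, 0.003, 0.04], 0.0)
```

Request:
{"method": "play_rows", "body": {
  "commands": [
    {"offset": [-0.02, 0.002, 0.03], "twist": 0},
    {"offset": [-0.025, 0.002, 0.04], "twist": 0},
    {"offset": [-0.025, 0.002, 0.04], "twist": 0},
    {"offset": [-0.025, 0.002, 0.04], "twist": 0},
    {"offset": [-0.025, 0.003, 0.04], "twist": 0}
  ]
}}

```text
time: 13.15
tool_pos: [199.2, 86.2, 894.7]
tcp_rot: [-3.049, 0.483, -3.063]
contact_force: [-0.1, 0.1, 0.9]
grip_width: 92.1
```

Request:
{"method": "play_rows", "body": {
  "commands": [
    {"offset": [-0.025, 0.002, 0.04], "twist": 0},
    {"offset": [-0.025, 0.003, 0.04], "twist": 0},
    {"offset": [-0.025, 0.002, 0.04], "twist": 0},
    {"offset": [-0.025, 0.003, 0.04], "twist": 0},
    {"offset": [-0.025, 0.002, 0.04], "twist": 0}
  ]
}}

```text
time: 13.65
tool_pos: [403.4, 97.5, 775.1]
tcp_rot: [-3.047, 0.482, -3.059]
contact_force: [-0.1, -0.3, 0.6]
grip_width: 92.3
```

```bash
python3 st.py
```

```text
time 13.65
tool_pos [403.4216, 97.5108, 775.1433]
tcp_rot [-3.0466, 0.4819, -3.0588]
joint_positions [0.0848, 0.0057, 0.9837, -0.0964, 1.67, -1.5786]
contact_force [-0.1139, -0.288, 0.5649]
grip_width 92.2586
tilt 28.1 az of z -0.12 y axis [-0.0385  0.9957 -0.0841] grasp [477.8  88.5 634.9]
```

Request:
{"method": "play_rows", "body": {
  "commands": [
    {"offset": [-0.043, 0, 0.023], "twist": 0},
    {"offset": [-0.043, 0, 0.023], "twist": 0},
    {"offset": [-0.043, 0, 0.023], "twist": 0},
    {"offset": [-0.043, 0, 0.023], "twist": 0},
    {"offset": [-0.043, 0, 0.023], "twist": 0}
  ]
}}

```text
time: 14.15
tool_pos: [629.4, 106.3, 771.1]
tcp_rot: [-3.047, 0.482, -3.06]
contact_force: [0.9, -0.3, 1.5]
grip_width: 91.5
```

```bash
python3 st.py
```

```text
time 14.15
tool_pos [629.3612, 106.3099, 771.1066]
tcp_rot [-3.047, 0.4821, -3.0596]
joint_positions [0.0666, 0.5908, 0.1409, -0.0933, 1.9251, -1.6169]
contact_force [0.9072, -0.3186, 1.4571]
grip_width 91.516
tilt 28.11 az of z -0.1199 y axis [-0.0379  0.9958 -0.0837] grasp [703.7  97.4 630.9]
```

Now push outward beyond reach.

Request:
{"method": "play_rows", "body": {
  "commands": [
    {"offset": [-0.043, 0, 0.023], "twist": 0},
    {"offset": [-0.043, 0, 0.023], "twist": 0},
    {"offset": [-0.043, 0, 0.023], "twist": 0},
    {"offset": [-0.043, 0, 0.023], "twist": 0}
  ]
}}

```text
time: 14.55
tool_pos: [734.8, 99.9, 693.5]
tcp_rot: [-3.045, 0.57, -3.049]
contact_force: [0.2, 1.7, 0.3]
grip_width: 91.6
```

```bash
python3 st.py
```

```text
time 14.55
tool_pos [734.7519, 99.9399, 693.4619]
tcp_rot [-3.0453, 0.5703, -3.0495]
joint_positions [0.0454, 0.777, 0.0364, -0.0722, 1.7541, -1.6234]
contact_force [0.2381, 1.6649, 0.3175]
grip_width 91.5767
tilt 33.09 az of z -0.0848 y axis [-0.0399  0.9959 -0.0809] grasp [821.2  92.6 560.2]
```

```bash
python3 plan.py 450 500 700 0 10
```

```text
t 14.55 from [734.8  99.9 693.5] [-3.0453  0.5703 -3.0495] -> [450.1 499.8 700.2] [-3.0453  0.5703 -3.0495]
([0.02, 0.041, -0.018], 0.0)
([0.02, 0.041, -0.018], 0.0)
([0.021, 0.041, -0.018], 0.0)
([0.02, 0.041, -0.018], 0.0)
([0.021, 0.041, -0.018], 0.0)
([0.02, 0.041, -0.018], 0.0)
([0.021, 0.041, -0.018], 0.0)
([0.02, 0.041, -0.018], 0.0)
([0.021, 0.041, -0.017], 0.0)
([0.02, 0.04, -0.018], 0.0)
```

Request:
{"method": "play_rows", "body": {
  "commands": [
    {"offset": [0.02, 0.041, -0.018], "twist": 0},
    {"offset": [0.02, 0.041, -0.018], "twist": 0},
    {"offset": [0.02, 0.041, -0.018], "twist": 0},
    {"offset": [0.02, 0.041, -0.018], "twist": 0},
    {"offset": [0.02, 0.041, -0.018], "twist": 0}
  ]
}}

```text
time: 15.05
tool_pos: [592.5, 298.8, 701.3]
tcp_rot: [-3.045, 0.572, -3.049]
contact_force: [-0.0, -0.2, -0.8]
grip_width: 92.0
```

Request:
{"method": "play_rows", "body": {
  "commands": [
    {"offset": [0.02, 0.041, -0.018], "twist": 0},
    {"offset": [0.02, 0.041, -0.018], "twist": 0},
    {"offset": [0.02, 0.041, -0.018], "twist": 0},
    {"offset": [0.02, 0.041, -0.018], "twist": 0},
    {"offset": [0.02, 0.041, -0.018], "twist": 0}
  ]
}}

```text
time: 15.55
tool_pos: [450.9, 498.9, 706.7]
tcp_rot: [-3.047, 0.573, -3.05]
contact_force: [0.9, -0.3, 0.7]
grip_width: 91.6
```

```bash
python3 st.py; python3 plan.py 600 630 720 0 4
```

```text
time 15.55
tool_pos [450.9088, 498.909, 706.7108]
tcp_rot [-3.0466, 0.5734, -3.0502]
joint_positions [0.8113, 0.6102, 0.3305, -0.4529, 1.7877, -1.0158]
contact_force [0.912, -0.2928, 0.6597]
grip_width 91.646
tilt 33.25 az of z -0.0824 y axis [-0.0396  0.996  -0.0797] grasp [537.8 491.7 573.7]
t 15.55 from [450.9 498.9 706.7] [-3.0466  0.5734 -3.0502] -> [599.8 630.4 720.3] [-3.0466  0.5734 -3.0502]
([-0.035, 0.031, 0.016], 0.0)
([-0.036, 0.031, 0.016], 0.0)
([-0.035, 0.031, 0.016], 0.0)
([-0.036, 0.031, 0.016], 0.0)
```

Request:
{"method": "play_rows", "body": {
  "commands": [
    {"offset": [-0.035, 0.031, 0.016], "twist": 0},
    {"offset": [-0.035, 0.031, 0.016], "twist": 0},
    {"offset": [-0.035, 0.031, 0.016], "twist": 0},
    {"offset": [-0.035, 0.031, 0.016], "twist": 0}
  ]
}}

```text
time: 15.95
tool_pos: [530.6, 551.6, 647.4]
tcp_rot: [-3.087, 0.642, -3.041]
contact_force: [-0.2, -0.2, -0.0]
grip_width: 91.8
```

```bash
python3 st.py
```

```text
time 15.95
tool_pos [530.6486, 551.5551, 647.3513]
tcp_rot [-3.0875, 0.6415, -3.0413]
joint_positions [0.7814, 0.8516, 0.0377, -0.4384, 1.7416, -1.0614]
contact_force [-0.1729, -0.155, -0.0336]
grip_width 91.7822
tilt 36.87 az of z 0.01 y axis [-0.0678  0.9968 -0.0433] grasp [626.  552.5 520.1]
```

Request:
{"method": "play_rows", "body": {
  "commands": [
    {"offset": [-0.035, 0.031, 0.018], "twist": 0},
    {"offset": [-0.035, 0.031, 0.018], "twist": 0}
  ]
}}

```text
time: 16.15
tool_pos: [560.7, 569.0, 616.4]
tcp_rot: [-3.121, 0.691, -3.041]
contact_force: [-0.5, 0.1, 0.1]
grip_width: 92.1
```

```bash
python3 st.py
```

```text
time 16.15
tool_pos [560.7387, 569.0114, 616.4326]
tcp_rot [-3.1214, 0.6911, -3.0406]
joint_positions [0.7691, 0.901, 0.0363, -0.424, 1.6337, -1.0482]
contact_force [-0.5094, 0.0531, 0.0951]
grip_width 92.0709
tilt 39.61 az of z 0.0693 y axis [-0.088   0.996  -0.0156] grasp [661.9 576.  493.9]
```

```bash
python3 - <<'E'
from h import *
cv2.imwrite("pics/s6.png",viewer.capture("scene")[:,:,::-1])
cv2.imwrite("pics/d6.png",viewer.capture("side")[:,:,::-1])
crop("pics/w5.png","pics/w5c.png",215,95,355,255,3.7)
crop("pics/s6.png","pics/s6c.png",380,170,520,310,5)
E
```

```text
(no output)
```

View pics/w5c.png

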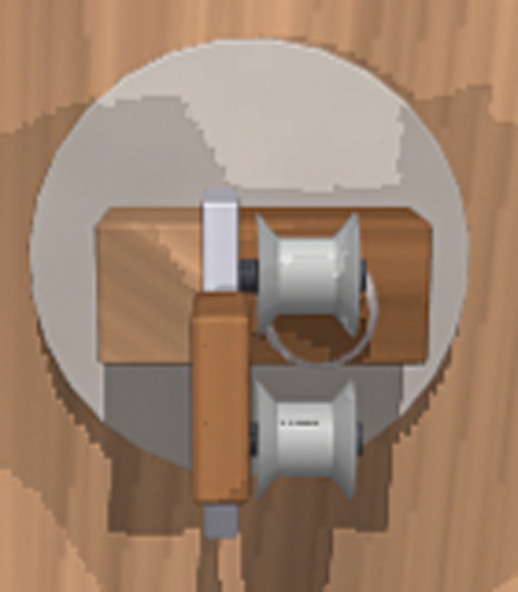

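View pics/s6c.png

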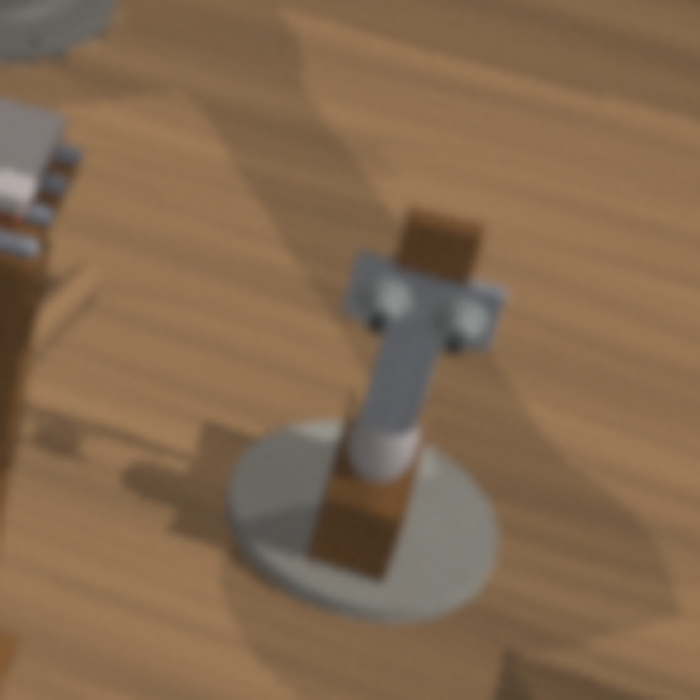

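View pics/d6.png

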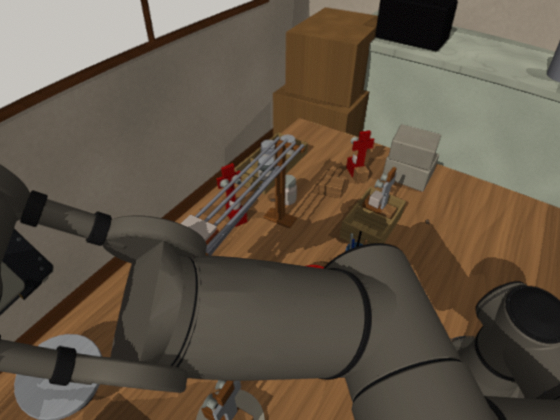

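```bash
python3 - <<'E'
from h import *
np.set_printoptions(precision=1,suppress=True)
o=np.load('o5.npy',allow_pickle=True).item(); c=cam("wrist",o)
k=lambda x,y:(215+x/3.7,95+y/3.7)
for z in [62]: print([onz(c,k(*p),z) for p in [(97,225),(432,228),(98,362),(428,362)]])
print([onz(c,k(*p),209) for p in [(193,318),(250,318),(192,500),(247,500)]])
y=.061; Rz=R.from_euler('z',y).as_matrix(); t=np.array([456,393.6,12])
F=lambda P:(Rz@np.array(P).T).T+t
pts=F([[-58,22,50],[44,22,50],[-58,-22,50],[44,-22,50],[-26,20,197],[-14,20,197],[-26,-20,197],[-14,-20,197]])
print((proj(c,pts)-[215,95])*3.7)
S=cam("scene"); print('scene',(proj(S,F([[44,22,50],[44,-22,50],[44,-22,0],[-14,20,197],[-14,-20,197],[-16,39,163],[-16,-39,163]]))-[380,170])*5)
E
```

```text
[array([397.5, 411.5,  62. ]), array([498.2, 416.7,  62. ]), array([399.4, 369.5,  62. ]), array([501. , 375.6,  62. ])]
[array([429.2, 411.9, 209. ]), array([440.5, 412.6, 209. ]), array([431. , 373.9, 209. ]), array([442.4, 374.6, 209. ])]
[[ 94.6 223.3]
 [433.7 223. ]
 [ 98.1 366.4]
 [428.4 366. ]
 [191.3 317.6]
 [251.5 317.6]
 [192.7 508.7]
 [250.8 508.6]]
scene [[404.  518.1]
 [321.6 494.1]
 [302.2 559.9]
 [483.1 235.7]
 [404.4 215.4]
 [504.4 295.3]
 [354.1 255.6]]
```

```bash
python3 st.py; python3 plan.py 270 381 420 1.4 9
```

```text
time 16.25
tool_pos [562.0552, 569.6769, 612.3475]
tcp_rot [-3.1159, 0.6842, -3.0375]
joint_positions [0.7684, 0.9044, 0.0395, -0.4232, 1.6353, -1.0486]
contact_force [-0.5293, 0.0492, -0.2931]
grip_width 91.6115
tilt 39.23 az of z 0.0634 y axis [-0.0877  0.9959 -0.0199] grasp [662.4 576.  489.2]
t 16.25 from [562.1 569.7 612.3] [-3.1159  0.6842 -3.0375] -> [270.  380.5 420.1] [-3.1364  0.6846 -3.0699]
([0.04, -0.018, -0.005], 0.16)
([0.04, -0.018, -0.005], 0.16)
([0.04, -0.018, -0.005], 0.16)
([0.04, -0.018, -0.005], 0.16)
([0.04, -0.018, -0.005], 0.16)
([0.04, -0.018, -0.004], 0.16)
([0.04, -0.018, -0.005], 0.16)
([0.04, -0.018, -0.004], 0.16)
([0.04, -0.019, -0.005], 0.16)
```

Request:
{"method": "play_rows", "body": {
  "commands": [
    {"offset": [0.03, -0.014, -0.004], "twist": 0.2},
    {"offset": [0.04, -0.018, -0.005], "twist": 0.2},
    {"offset": [0.04, -0.018, -0.005], "twist": 0.2},
    {"offset": [0.04, -0.018, -0.005], "twist": 0.2},
    {"offset": [0.04, -0.018, -0.005], "twist": 0.2}
  ]
}}

```text
time: 16.75
tool_pos: [439.3, 491.0, 541.7]
tcp_rot: [-3.131, 0.695, -3.06]
contact_force: [-0.0, 1.3, -0.1]
grip_width: 91.9
```

Request:
{"method": "play_rows", "body": {
  "commands": [
    {"offset": [0.04, -0.018, -0.005], "twist": 0.2},
    {"offset": [0.04, -0.018, -0.005], "twist": 0.2},
    {"offset": [0.04, -0.018, -0.005], "twist": 0.2},
    {"offset": [0.04, -0.018, -0.005], "twist": 0.2},
    {"offset": [0, 0, 0], "twist": 0}
  ]
}}

```text
time: 17.25
tool_pos: [306.7, 407.2, 451.1]
tcp_rot: [-3.132, 0.686, -3.07]
contact_force: [-0.7, -0.5, 0.6]
grip_width: 91.6
```

```bash
python3 st.py; python3 - <<'E'
from h import *
cv2.imwrite("pics/w7.png",viewer.capture("wrist")[:,:,::-1])
E
```

```text
time 17.25
tool_pos [306.6819, 407.2414, 451.1363]
tcp_rot [-3.1319, 0.6862, -3.0696]
joint_positions [0.9062, 0.2054, 1.6721, -0.6616, 0.886, -0.4034]
contact_force [-0.7338, -0.4773, 0.5535]
grip_width 91.5504
tilt 39.32 az of z 0.0567 y axis [-0.0658  0.9978 -0.0075] grasp [407.3 412.9 328.1]
```

View pics/w7.png

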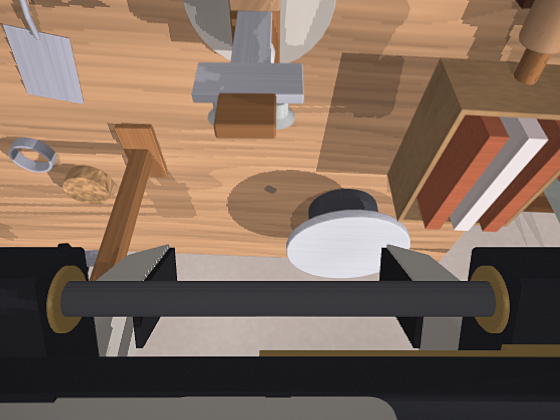

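```bash
cat > kin.py <<'E'
import numpy as np,json
from scipy.spatial.transform import Rotation as R
from scipy.optimize import least_squares
D=[json.loads(l) for l in open('log.jsonl')]
Q=np.array([d[0] for d in D]);P=np.array([d[1] for d in D]);E=R.from_euler('xyz',np.array([d[2] for d in D]))
def rots(q,c,s4=1):
    e=lambda a,t:R.from_euler(a,t)
    A=e('z',q[0]);B=A*e('y',q[1]);C=B*e('y',q[2]);W=C*e('z',s4*q[3]);F=W*e('y',q[4]);G=F*e('z',q[5]+c)
    return A,B,C,W,F,G
for s4 in (1,-1):
    c=np.pi/2
    for c in (np.pi/2,-np.pi/2):
        print(s4,c,[round((rots(q,c,s4)[5].inv()*E[i]).magnitude(),3) for i,q in enumerate(Q)])
E
python3 kin.py
```

```text
1 1.5707963267948966 [0.0, 0.0, 0.0, 0.0, 0.0, 0.0, 0.0, 0.0, 0.0, 0.0, 0.0, 0.0, 0.0, 0.0, 0.0, 0.0, 0.0]
1 -1.5707963267948966 [3.142, 3.142, 3.142, 3.142, 3.142, 3.142, 3.142, 3.142, 3.142, 3.142, 3.142, 3.142, 3.142, 3.142, 3.142, 3.142, 3.142]
-1 1.5707963267948966 [0.002, 0.001, 0.014, 0.047, 0.047, 0.127, 1.063, 0.514, 1.624, 0.193, 0.187, 0.144, 0.906, 0.877, 0.848, 0.846, 1.323]
-1 -1.5707963267948966 [3.141, 3.141, 3.129, 3.1, 3.1, 3.029, 2.211, 2.688, 1.747, 3.123, 3.077, 3.115, 2.953, 2.997, 3.09, 3.089, 2.343]
```

```bash
cat > ik.py <<'E'
import numpy as np,json
from kin import rots,Q,P,R
c=np.pi/2
def feats(q):
    A,B,C,W,F,G=rots(q,c); I=np.eye(3)
    # base z ; A y ; B z,x ; C z,x ; F z,x,y
    return np.column_stack([I[:,2],A.as_matrix()[:,0],A.as_matrix()[:,1],B.as_matrix()[:,[0,2]],C.as_matrix()[:,[0,2]],F.as_matrix()])
M=np.vstack([feats(q) for q in Q]);x=np.linalg.lstsq(M,P.ravel(),rcond=1e-4)[0]
lo=np.array([-2.53,-.77,.04,-1,.28,-3.11]);hi=np.array([2.53,2.02,2.7,4.14,2.66,3.11])
def fk(q): return feats(q)@x, rots(q,c)[5]
def ik(p,Rm,seed):
    from scipy.optimize import least_squares
    f=lambda q:np.r_[(fk(q)[0]-p)/300,(Rm.inv()*fk(q)[1]).as_rotvec()]
    s=least_squares(f,np.clip(seed,lo+.01,hi-.01),bounds=(lo,hi)); return s.x,np.linalg.norm(fk(s.x)[0]-p),np.linalg.norm(f(s.x)[3:])
if __name__=="__main__":
    np.set_printoptions(precision=3,suppress=True)
    print(x); print(np.round((M@x-P.ravel()).reshape(-1,3),1))
    Rm=R.from_euler('xyz',[-3.1319,.6862,-3.0696])*R.from_euler('z',.6,degrees=True); z=Rm.as_matrix()[:,2]
    q=Q[-1]
    for g in ([416,391,42]-70*z,[416,391,42],[416,391,142],[416,391,242],[500,150,250],[560,-50,200],[600,-80,109]):
        q,e,r=ik(np.array(g)-159*z,Rm,q); print(np.round(g),q,e,r)
E
python3 ik.py | grep -v '^[1-] '
```

```text
-1 1.5707963267948966 [0.002, 0.001, 0.014, 0.047, 0.047, 0.127, 1.063, 0.514, 1.624, 0.193, 0.187, 0.144, 0.906, 0.877, 0.848, 0.846, 1.323]
-1 -1.5707963267948966 [3.141, 3.141, 3.129, 3.1, 3.1, 3.029, 2.211, 2.688, 1.747, 3.123, 3.077, 3.115, 2.953, 2.997, 3.09, 3.089, 2.343]
[222.9     0.     76.4     0.    506.2    46.5   379.6    -0.     -0.
 140.081]
[[ 0. -0.  0.]
 [ 0. -0. -0.]
 [ 0. -0. -0.]
 [ 0. -0.  0.]
 [ 0. -0.  0.]
 [ 0. -0.  0.]
 [ 0. -0. -0.]
 [ 0. -0. -0.]
 [ 0. -0.  0.]
 [ 0. -0.  0.]
 [ 0. -0.  0.]
 [ 0. -0. -0.]
 [ 0. -0.  0.]
 [ 0. -0.  0.]
 [ 0.  0.  0.]
 [ 0. -0. -0.]
 [ 0.  0.  0.]]
[372. 388.  96.] [ 0.929  0.462  1.991 -1.     0.542  0.151] 18.972854355979354 0.11394762578073017
[416 391  42] [ 0.848  0.59   1.924 -1.     0.469  0.106] 27.472944327711264 0.1666403516763614
[416 391 142] [ 0.854  0.421  1.933 -1.     0.538  0.046] 7.400446042653386 0.0468139158124278
[416 391 242] [ 0.86   0.272  1.846 -0.812  0.679 -0.209] 1.2710574864626038e-13 4.266194338359616e-16
[500 150 250] [ 0.195  0.078  2.071 -0.279  0.323 -1.2  ] 7.732789562687191e-10 1.8233581961663214e-12
[560 -50 200] [-0.367  0.225  2.065  0.912  0.336 -2.792] 8.249980844313169e-07 4.179971042100967e-09
[600 -80 109] [-0.389  0.451  2.004  1.194  0.28  -3.11 ] 11.438732545494537 0.05743838545601813
```

```bash
sed -i 's/^for s4/if __name__=="__main__":\n  for s4/; s/^    c=np.pi\/2$/      c=np.pi\/2/; s/^    for c in/      for c in/; s/^        print(s4/          print(s4/' kin.py; python3 - <<'E'
import numpy as np
from ik import *
np.set_printoptions(precision=2,suppress=True)
psi=.061
def ori(th,flip,psi=psi):
    # tool z=(sin,0,-cos) in carrier; tool y=+-carrier y
    z=np.array([np.sin(th),0,-np.cos(th)]);y=np.array([0,1.,0])*(1 if flip else -1);x=np.cross(y,z)
    return R.from_euler('z',psi)*R.from_matrix(np.column_stack([x,y,z]))
for flip in (1,0):
  for th in range(20,70,5):
    Rm=ori(np.radians(th),flip);z=Rm.as_matrix()[:,2]
    out=[]
    for g in ([416,391,42],[416,391,142],[652.5,-74.6,108.6],[652.5,-74.6,140],[600,-78,140]):
        best=None
        for s in ([.8,.5,1.7,-.5,.8,0],[0,.5,1.7,0,.6,-1.5],[0,.5,1.7,0,.6,1.5],[-.3,.5,1.7,.5,.6,0],[.3,.5,1.7,-.5,.6,2.5]):
            q,e,r=ik(np.array(g)-159*z,Rm,np.array(s))
            if best is None or e+r*300<best[1]: best=(q,e+r*300)
        out.append((round(best[1],1),best[0]))
    print(flip,th); [print('   ',*o) for o in out]
E
```

```text
1 20
    0.0 [ 0.73  0.59  1.85 -0.49  0.47 -0.49]
    0.0 [ 0.73  0.43  1.77 -0.34  0.7  -0.67]
    0.0 [-0.28  0.57  1.63  0.2   0.62 -2.06]
    0.0 [-0.28  0.52  1.6   0.18  0.69 -2.04]
    0.0 [-0.32  0.44  1.75  0.22  0.63 -2.11]
1 25
    0.0 [ 0.76  0.59  1.9  -0.75  0.41 -0.21]
    0.0 [ 0.76  0.42  1.82 -0.49  0.62 -0.5 ]
    0.0 [-0.3   0.55  1.71  0.32  0.5  -2.18]
    0.0 [-0.3   0.5   1.68  0.28  0.57 -2.14]
    0.0 [-0.34  0.42  1.82  0.34  0.52 -2.23]
1 30
    8.7 [ 0.79  0.59  1.94 -1.    0.4   0.06]
    0.0 [ 0.8   0.42  1.87 -0.69  0.56 -0.3 ]
    0.0 [-0.32  0.53  1.78  0.52  0.38 -2.39]
    0.0 [-0.32  0.48  1.76  0.44  0.45 -2.3 ]
    0.0 [-0.36  0.41  1.89  0.54  0.41 -2.44]
1 35
    45.8 [ 0.82  0.59  1.93 -1.    0.43  0.08]
    0.0 [ 0.83  0.42  1.92 -0.93  0.52 -0.04]
    0.0 [-0.33  0.53  1.85  0.88  0.29 -2.76]
    0.0 [-0.33  0.47  1.83  0.71  0.34 -2.58]
    0.0 [-0.38  0.4   1.96  0.88  0.32 -2.79]
1 40
    54.5 [0.82 0.66 2.11 4.14 0.48 1.21]
    26.8 [ 0.86  0.42  1.93 -1.    0.54  0.05]
    5.6 [-0.36  0.53  1.92  1.43  0.28  2.96]
    0.0 [-0.35  0.47
[... 2862 characters left out ...]
 16.6 [ 0.94  0.76  2.13  4.14  0.82 -1.8 ]
    58.2 [ 0.9   0.54  2.16  4.14  0.71 -1.94]
    0.0 [-0.4   0.6   2.09  2.41  0.58 -1.2 ]
    0.0 [-0.4   0.53  2.07  2.31  0.52 -1.09]
    0.0 [-0.47  0.48  2.2   2.32  0.59 -1.16]
0 60
    8.4 [ 0.97  0.81  2.13  4.14  0.94 -1.75]
    44.4 [ 0.93  0.58  2.17  4.14  0.83 -1.9 ]
    0.0 [-0.42  0.64  2.13  2.5   0.73 -1.32]
    0.0 [-0.42  0.56  2.12  2.44  0.66 -1.23]
    0.0 [-0.49  0.53  2.25  2.42  0.75 -1.3 ]
0 65
    2.7 [ 1.01  0.87  2.13  4.14  1.06 -1.7 ]
    32.4 [ 0.97  0.63  2.18  4.14  0.95 -1.86]
    0.0 [-0.43  0.69  2.16  2.56  0.89 -1.4 ]
    0.0 [-0.43  0.61  2.16  2.52  0.82 -1.33]
    0.0 [-0.5   0.59  2.29  2.48  0.92 -1.39]
```

```bash
cat > sim.py <<'E'
import numpy as np
from ik import *
from scipy.optimize import least_squares
LO=lo.copy();HI=hi.copy();LO[2]=.0362;HI[4]=2.6577;
VM=np.array([2.57,2.57,3.14,3.14,3.14,3.14])*.7*.1
def solve(p,Rm,seed,w,vm=True):
    f=lambda q:np.r_[(fk(q)[0]-p)/w,(Rm.inv()*fk(q)[1]).as_rotvec()]
    l,h=(np.maximum(LO,seed-VM),np.minimum(HI,seed+VM)) if vm else (LO,HI)
    h=np.maximum(h,l+1e-6)
    return least_squares(f,np.clip(seed,l+1e-7,h-1e-7),bounds=(l,h)).x
def run(q,rows,w,vm=True):
    for off,tw in rows:
        p,Rm=fk(q)
        q=solve(p+Rm.apply(np.array(off)*1000),Rm*R.from_euler('z',tw,degrees=True),q,w,vm)
    return q
def desc(q):
    p,Rm=fk(q);M=Rm.as_matrix();z=M[:,2]
    return f"p {np.round(p,1)} tilt {np.degrees(np.arccos(-z[2])):.2f} az {np.arctan2(z[1],z[0]):.4f} yz {M[2,1]:.4f} q {np.round(q,3)}"
E
python3 - <<'E'
from sim import *
np.set_printoptions(suppress=True)
for i,q in enumerate(Q): print(i,desc(q))
for w in (50,100,200,300,500,1000):
    print(w)
    print(' A',desc(run(Q[11],[([-.043,0,.023],0)]*4,w)))
    print(' B',desc(run(Q[13],[([-.035,.031,.016],0)]*4,w)))
    print(' C',desc(run(Q[3],[([.03,0,-.04],0)]*5,w)))
E
```

```text
0 p [445.9 101.5 569.5] tilt 0.09 az -2.4078 yz -0.0010 q [ 0.056  0.137  1.351 -0.001  1.655 -1.575]
1 p [446.  104.1 808.9] tilt 0.11 az 0.1554 yz 0.0002 q [ 0.062  0.317  0.437  0.     2.386 -1.568]
2 p [431.6  98.7 853.7] tilt 0.20 az 1.3770 yz 0.0033 q [ 0.05   0.443  0.044  0.007  2.653 -1.573]
3 p [368.8  87.8 894.4] tilt 5.82 az 0.1356 yz 0.0076 q [ 0.027  0.347  0.036  0.024  2.658 -1.583]
4 p [366.6  87.7 895.6] tilt 6.00 az 0.1311 yz 0.0074 q [ 0.027  0.343  0.036  0.023  2.658 -1.583]
5 p [223.3 101.6 953.4] tilt 16.99 az 0.0265 yz -0.0090 q [ 0.128  0.152  0.036 -0.064  2.657 -1.561]
6 p [ 87.8 109.4 977.3] tilt 24.61 az -0.0219 yz -0.0309 q [ 0.58   0.029  0.036 -0.531  2.658 -1.567]
7 p [110.7  90.7 978.7] tilt 24.94 az -0.0296 yz -0.0351 q [ 0.255  0.015  0.037 -0.257  2.657 -1.623]
8 p [ 38.1  77.1 983.6] tilt 27.32 az -0.0599 yz -0.0482 q [ 0.766 -0.026  0.036 -0.812  2.658 -1.66 ]
9 p [403.4  97.5 775.1] tilt 28.10 az -0.1200 yz -0.0841 q [ 0.085  0.006  0.984 -0.096  1.67  -1.579]
10 p [629.4 106.3 771.1] tilt 28.11 az -0.1199 yz -0.0837 q [ 0.067  0.591  0.141 -0
[... 1811 characters left out ...]
lt 16.16 az 0.0990 yz 0.0110 q [-0.067  0.014  0.19   0.099  2.658 -1.603]
500
 A p [807.6  92.2 622.7] tilt 37.93 az -0.0597 yz -0.0786 q [ 0.029  0.889  0.036 -0.055  1.556 -1.628]
 B p [581.1 582.6 588.6] tilt 41.08 az 0.0995 yz -0.0018 q [ 0.763  0.942  0.036 -0.416  1.563 -1.038]
 C p [179.   72.6 941. ] tilt 10.82 az 0.0978 yz 0.0071 q [-0.042 -0.011  0.307  0.056  2.658 -1.62 ]
1000
 A p [802.7  91.1 614.4] tilt 34.35 az -0.0777 yz -0.0803 q [ 0.029  0.893  0.036 -0.06   1.615 -1.628]
 B p [578.7 576.8 580.2] tilt 37.94 az 0.0350 yz -0.0322 q [ 0.76   0.947  0.036 -0.421  1.625 -1.038]
 C p [183.2  73.2 929.3] tilt 7.30 az 0.1167 yz 0.0072 q [-0.032 -0.026  0.384  0.04   2.658 -1.626]
```

```bash
python3 - <<'E'
from sim import *
np.set_printoptions(suppress=True)
T=[(10,11,[([-.043,0,.023],0)]*4),(12,13,[([-.035,.031,.016],0)]*4),(13,14,[([-.035,.031,.018],0)]*2),(4,5,[([.03,0,-.04],0)]*5),(2,3,[([0,0,-.05],0)]*3),(5,6,[([.03,-.005,-.04],0)]*4)]
for a,b,rows in T:
    print('true',desc(Q[b]))
    for w in (200,300,400,500):
      for vm in (True,):
        print(w,vm,desc(run(Q[a],rows,w,vm)))
E
```

```text
true p [734.8  99.9 693.5] tilt 33.09 az -0.0848 yz -0.0809 q [ 0.045  0.777  0.036 -0.072  1.754 -1.623]
200 True p [753.9 103.8 723.4] tilt 47.06 az -0.0227 yz -0.0734 q [ 0.045  0.765  0.036 -0.05   1.52  -1.622]
300 True p [743.1 100.8 701.9] tilt 37.88 az -0.0592 yz -0.0781 q [ 0.045  0.775  0.036 -0.064  1.672 -1.623]
400 True p [738.2  99.5 692.6] tilt 33.89 az -0.0801 yz -0.0803 q [ 0.044  0.78   0.036 -0.07   1.737 -1.623]
500 True p [735.8  98.8 688.1] tilt 31.90 az -0.0924 yz -0.0814 q [ 0.044  0.783  0.036 -0.073  1.77  -1.624]
true p [530.6 551.6 647.4] tilt 36.87 az 0.0100 yz -0.0433 q [ 0.781  0.852  0.038 -0.438  1.742 -1.061]
200 True p [542.9 573.7 675.1] tilt 49.40 az 0.2230 yz 0.0655 q [ 0.788  0.843  0.036 -0.42   1.492 -1.058]
300 True p [537.5 560.7 654.9] tilt 41.38 az 0.1020 yz 0.0009 q [ 0.783  0.851  0.036 -0.431  1.646 -1.058]
400 True p [534.9 554.9 646.2] tilt 37.99 az 0.0357 yz -0.0306 q [ 0.78   0.856  0.036 -0.435  1.713 -1.058]
500 True p [533.6 552.  641.8] tilt 36.32 az -0.0018 yz -0.0471 q [ 0.779  0.859  0.036 -0.437  1.747 -1.059]
true p [560.7 
[... 1435 characters left out ...]
.0110 q [ 0.022  0.361  0.036  0.03   2.658 -1.58 ]
500 True p [380.7  87.  885.3] tilt 3.76 az 0.1780 yz 0.0078 q [ 0.024  0.356  0.062  0.022  2.658 -1.586]
true p [ 87.8 109.4 977.3] tilt 24.61 az -0.0219 yz -0.0309 q [ 0.58   0.029  0.036 -0.531  2.658 -1.567]
200 True p [ 53.3  75.5 986.9] tilt 29.47 az 0.0106 yz -0.0217 q [ 0.213 -0.067  0.036 -0.214  2.658 -1.628]
300 True p [ 57.9  78.9 976.7] tilt 24.96 az 0.0090 yz -0.0197 q [ 0.241 -0.094  0.144 -0.21   2.658 -1.593]
400 True p [ 60.9  81.1 969.8] tilt 22.33 az 0.0130 yz -0.0165 q [ 0.235 -0.112  0.208 -0.181  2.658 -1.569]
500 True p [ 63.1  81.8 965.2] tilt 20.76 az 0.0172 yz -0.0140 q [ 0.209 -0.125  0.248 -0.146  2.658 -1.56 ]
```

```bash
cat > srch.py <<'E'
from sim import *
rng=np.random.default_rng(0)
q0=Q[-1];p0,R0=fk(q0);t0=R0.as_matrix()[:2,2]
des=np.array([np.cos(.061),np.sin(.061)])*np.sin(np.radians(27.5))
res=[]
import time;T=time.time()
while time.time()-T<240:
    p=np.array([rng.uniform(50,700),rng.uniform(-500,600),rng.uniform(250,800)])
    q=solve(p,R0,q0,400,False)
    pp,rr=fk(q)
    if np.linalg.norm(pp-p)>1 or (R0.inv()*rr).magnitude()>.01: continue
    d=rng.normal(size=3);d/=np.linalg.norm(d)
    off=R0.inv().apply(d)*.045
    qq=q;ok=None
    for k in range(1,7):
        qq=run(qq,[(off,0)],400)
        t=fk(qq)[1].as_matrix()[:2,2]
        e=np.linalg.norm(t-des)
        if ok is None or e<ok[0]: ok=(e,k,p,d,t,fk(qq)[0],q,qq)
    res.append(ok)
res.sort(key=lambda r:r[0])
np.set_printoptions(precision=2,suppress=True)
print(len(res),'cur',t0,'des',des)
for r in res[:15]: print(round(r[0],3),r[1],'start',np.round(r[2]),'dir',r[3],'t',r[4],'end',np.round(r[5]),'q',r[6],'->',r[7])
E
python3 srch.py
```

```text
806 cur [0.63 0.04] des [0.46 0.03]
0.023 6 start [658.  -9. 297.] dir [-0.38  0.7  -0.61] t [0.47 0.05] end [578. 182. 196.] q [-0.16  0.56  1.58  0.41  0.35 -2.14] -> [ 0.19  0.65  1.72 -0.14  0.28 -1.34]
0.025 6 start [ 389. -281.  373.] dir [ 0.21 -0.4  -0.89] t [0.49 0.03] end [ 461. -387.  173.] q [-0.94  0.21  1.9   0.83  0.81 -3.11] -> [-0.92  0.71  1.7   0.81  0.6  -3.11]
0.04 6 start [ 630. -217.  250.] dir [-0.98 -0.1  -0.18] t [0.5  0.03] end [ 396. -238.  260.] q [-0.52  0.65  1.57  0.87  0.47 -2.86] -> [-0.83  0.37  2.05  0.85  0.54 -3.11]
0.042 5 start [376. 456. 296.] dir [-0.21 -0.38 -0.9 ] t [ 0.45 -0.01] end [332. 400. 149.] q [ 0.86  0.51  1.68 -0.89  0.63 -0.12] -> [ 0.82  0.67  1.91 -1.    0.42  0.1 ]
0.046 5 start [319. 358. 359.] dir [-0.27  0.03 -0.96] t [ 0.48 -0.01] end [255. 387. 197.] q [ 0.81  0.24  1.91 -0.83  0.63 -0.23] -> [ 0.94  0.52  2.03 -1.    0.49  0.19]
0.046 6 start [ 531. -377.  314.] dir [-0.93 -0.32 -0.2 ] t [0.51 0.04] end [ 317. -459.  313.] q [-0.84  0.57  1.52  0.8   0.76 -3.  ] -> [-1.23  0.46  1.68  0.64  0.96 -3.11]
0.047 6 start [ 3
[... 855 characters left out ...]
3.11]
0.057 6 start [658. 397. 252.] dir [-0.88 -0.08 -0.47] t [0.52 0.03] end [437. 391. 160.] q [ 0.49  0.81  1.22 -0.55  0.54 -0.75] -> [ 0.67  0.71  1.77 -1.    0.36 -0.07]
0.058 6 start [ 391. -430.  505.] dir [-0.21  0.17 -0.96] t [0.52 0.03] end [ 363. -379.  289.] q [-1.11  0.31  1.38  0.67  1.22 -2.91] -> [-1.08  0.43  1.83  0.73  0.79 -3.11]
0.06 6 start [451. 458. 278.] dir [-0.44 -0.86 -0.26] t [0.52 0.02] end [344. 238. 255.] q [ 0.76  0.6   1.56 -0.84  0.58 -0.25] -> [ 0.5   0.31  2.17 -1.    0.28 -0.21]
0.061 6 start [ 474. -251.  473.] dir [-0.6   0.04 -0.8 ] t [0.52 0.02] end [ 337. -226.  306.] q [-0.75  0.2   1.62  0.62  0.91 -2.68] -> [-0.94  0.19  2.14  0.8   0.65 -3.11]
```

```bash
cat > srch2.py <<'E'
from sim import *
rng=np.random.default_rng(1)
q0=Q[-1];p0,R0=fk(q0)
des=np.array([np.cos(.061),np.sin(.061)])*np.sin(np.radians(27))
res=[]
import time;T=time.time()
def safe(q):
    p,Rm=fk(q); tip=p+178*Rm.as_matrix()[:,2]
    if tip[2]<60: return False
    if tip[2]<240 and tip[0]>370 and 300<tip[1]<480: return False
    if tip[2]<330 and tip[0]>560 and tip[1]<330: return False
    if tip[2]<230 and tip[1]<0: return False
    return p[2]>150 and np.hypot(*p[:2])>180
while time.time()-T<400:
    p=np.array([rng.uniform(150,450),rng.uniform(50,480),rng.uniform(200,500)])
    q=solve(p,R0,q0,400,False)
    pp,rr=fk(q)
    if np.linalg.norm(pp-p)>1 or (R0.inv()*rr).magnitude()>.01 or not safe(q): continue
    d=rng.normal(size=3);d/=np.linalg.norm(d)
    off=R0.inv().apply(d)*.04
    qq=q;ok=None
    for k in range(1,9):
        qq=run(qq,[(off,0)],400)
        if not safe(qq): break
        t=fk(qq)[1].as_matrix()[:2,2]
        e=np.linalg.norm(t-des)
        if ok is None or e<ok[0]: ok=(e,k,p,d,t,fk(qq)[0],q,qq)
    if ok: res.append(ok)
res.sort(key=lambda r:r[0])
np.set_printoptions(precision=2,suppress=True)
print(len(res),'des',des)
for r in res[:12]: print(round(r[0],3),r[1],'start',np.round(r[2]),'dir',r[3],'t',r[4],'end',np.round(r[5]),'q',r[6],'->',r[7])
E
python3 srch2.py
```

```text
962 des [0.45 0.03]
0.009 6 start [258. 154. 345.] dir [-0.43 -0.01 -0.9 ] t [0.46 0.03] end [134. 143. 260.] q [ 0.37 -0.11  2.35 -0.71  0.31 -0.65] -> [ 0.59 -0.07  2.63 -1.    0.28 -0.12]
0.012 7 start [293. 171. 364.] dir [-0.28  0.56 -0.78] t [0.46 0.03] end [206. 329. 228.] q [ 0.39 -0.06  2.24 -0.62  0.36 -0.73] -> [ 0.94  0.36  2.21 -1.    0.44  0.18]
0.014 6 start [412. 265. 298.] dir [-0.77 -0.12 -0.63] t [0.45 0.04] end [234. 246. 243.] q [ 0.49  0.33  2.   -1.    0.32 -0.26] -> [ 0.69  0.24  2.34 -1.    0.31 -0.03]
0.014 7 start [413. 193. 373.] dir [-0.61  0.01 -0.79] t [0.46 0.01] end [240. 205. 252.] q [ 0.32  0.14  2.   -0.47  0.37 -0.94] -> [ 0.57  0.18  2.39 -1.    0.28 -0.14]
0.015 6 start [250. 221. 378.] dir [-0.22  0.06 -0.97] t [0.44 0.02] end [188. 243. 245.] q [ 0.64 -0.07  2.21 -0.75  0.54 -0.43] -> [ 0.8   0.2   2.39 -1.    0.37  0.07]
0.017 6 start [334. 245. 387.] dir [-0.44 -0.05 -0.9 ] t [0.47 0.03] end [228. 240. 254.] q [ 0.55  0.06  2.04 -0.66  0.51 -0.59] -> [ 0.7   0.2   2.35 -1.    0.33 -0.03]
0.018 7 start [171. 317. 426.] dir [ 0.21 -0.44 -0.87]
[... 271 characters left out ...]
.    0.39  0.12]
0.021 8 start [204. 355. 436.] dir [-0.08 -0.58 -0.81] t [0.47 0.02] end [164. 173. 265.] q [ 1.04  0.05  1.9  -0.73  0.91 -0.22] -> [ 0.65  0.01  2.53 -1.    0.33 -0.07]
0.023 6 start [215. 190. 368.] dir [-0.39 -0.08 -0.92] t [0.47 0.05] end [108. 155. 263.] q [ 0.62 -0.16  2.31 -0.76  0.51 -0.43] -> [ 0.77 -0.08  2.63 -1.    0.36  0.04]
0.024 8 start [311. 181. 412.] dir [ 0.44 -0.5  -0.75] t [0.44 0.01] end [443.  26. 262.] q [ 0.4  -0.1   2.12 -0.45  0.51 -0.91] -> [-0.14  0.32  2.1   0.25  0.28 -1.99]
0.026 7 start [226. 155. 355.] dir [-0.37  0.54 -0.75] t [0.48 0.02] end [105. 301. 237.] q [ 0.45 -0.19  2.37 -0.68  0.39 -0.63] -> [ 1.19  0.27  2.33 -1.    0.54  0.41]
```

```bash
python3 st.py|tail -1; python3 plan.py 334 245 387 0 4; python3 - <<'E'
from sim import *
d=np.array([-.44,-.05,-.9])*.04
print(fk(Q[-1])[1].inv().apply(d))
E
```

```text
tilt 39.63 az of z 0.0638 y axis [-0.0667  0.9978 -0.0024] grasp [410.1 415.7 331.7]
t 17.3 from [308.9 409.2 454.2] [-3.1384  0.6916 -3.0728] -> [334.1 245.4 387.2] [-3.1384  0.6916 -3.0728]
([0.008, -0.041, 0.015], 0.0)
([0.008, -0.041, 0.015], 0.0)
([0.008, -0.042, 0.016], 0.0)
([0.008, -0.041, 0.015], 0.0)
[ 0.03658988 -0.00073434  0.01644388]
```

Request:
{"method": "play_rows", "body": {
  "commands": [
    {"offset": [0.008, -0.041, 0.015], "twist": 0},
    {"offset": [0.008, -0.041, 0.015], "twist": 0},
    {"offset": [0.008, -0.041, 0.016], "twist": 0},
    {"offset": [0.008, -0.041, 0.015], "twist": 0},
    {"offset": [0, 0, 0], "twist": 0}
  ]
}}

```text
time: 17.8
tool_pos: [337.0, 244.6, 386.5]
tcp_rot: [-3.139, 0.692, -3.08]
contact_force: [0.1, -0.5, 0.5]
grip_width: 91.7
```

Request:
{"method": "play_rows", "body": {
  "commands": [
    {"offset": [0.037, -0.001, 0.016], "twist": 0},
    {"offset": [0.037, -0.001, 0.016], "twist": 0},
    {"offset": [0.037, -0.001, 0.016], "twist": 0},
    {"offset": [0.037, -0.001, 0.016], "twist": 0}
  ]
}}

```text
time: 18.2
tool_pos: [279.5, 240.6, 300.7]
tcp_rot: [3.132, 0.619, -3.076]
contact_force: [0.7, 0.0, 0.2]
grip_width: 91.8
```

```bash
python3 st.py
```

```text
time 18.2
tool_pos [279.5331, 240.5804, 300.6956]
tcp_rot [3.1321, 0.6189, -3.0762]
joint_positions [0.6155, 0.1428, 2.2475, -0.9967, 0.3592, -0.1427]
contact_force [0.6678, 0.0341, 0.211]
grip_width 91.7518
tilt 35.46 az of z 0.0818 y axis [-0.0708  0.9975  0.0077] grasp [371.5 248.1 171.2]
```

Request:
{"method": "play_rows", "body": {
  "commands": [
    {"offset": [0.037, -0.001, 0.016], "twist": 0},
    {"offset": [0.037, -0.001, 0.016], "twist": 0},
    {"offset": [0.037, -0.001, 0.016], "twist": 0}
  ]
}}

```text
time: 18.5
tool_pos: [233.4, 239.1, 269.1]
tcp_rot: [3.133, 0.528, -3.075]
contact_force: [-0.5, -0.3, -0.2]
grip_width: 91.8
```

```bash
python3 st.py; cat > two.py <<'E'
from sim import *
import sys
rows=[([float(a) for a in s.split(',')],0) for s in sys.argv[2:]]
q=Q[-1]
for i in range(int(sys.argv[1])):
    q=run(q,rows,400); print(desc(q))
E
python3 two.py 4 .037,-.001,.016; echo; python3 two.py 4 .037,.015,.016;echo;  python3 two.py 4 .02,.03,.016
```

```text
time 18.5
tool_pos [233.3641, 239.1479, 269.1314]
tcp_rot [3.1326, 0.5278, -3.075]
joint_positions [0.6887, 0.167, 2.3329, -0.9967, 0.3477, -0.0494]
contact_force [-0.4584, -0.3202, -0.2011]
grip_width 91.8009
tilt 30.24 az of z 0.0846 y axis [-0.0711  0.9974  0.0078] grasp [313.2 245.9 131.8]
p [211.5 239.7 254.7] tilt 27.80 az 0.0799 yz 0.0053 q [ 0.733  0.187  2.367 -1.     0.343  0.008]
p [187.8 241.  241.4] tilt 25.47 az 0.0677 yz 0.0002 q [ 0.789  0.208  2.399 -1.     0.344  0.073]
p [162.2 243.2 228.8] tilt 23.32 az 0.0455 yz -0.0078 q [ 0.859  0.234  2.426 -1.     0.349  0.152]
p [134.6 245.9 216.4] tilt 21.42 az 0.0117 yz -0.0186 q [ 0.944  0.264  2.449 -1.     0.356  0.246]

p [210.  256.  252.9] tilt 27.98 az 0.0763 yz 0.0039 q [ 0.782  0.212  2.339 -1.     0.37   0.05 ]
p [184.6 273.8 236. ] tilt 25.96 az 0.0581 yz -0.0035 q [ 0.882  0.264  2.338 -1.     0.392  0.156]
p [157.4 291.9 217.7] tilt 24.29 az 0.0307 yz -0.0135 q [ 0.988  0.324  2.332 -1.     0.411  0.269]
p [128.7 309.9 197.7] tilt 22.99 az -0.0029 yz -0.0248 q [ 1.094  0.391  2.319 -1.     0.426  0.385]

p [223.  270.7 254.7] tilt 28.87 az 0.0795 yz 0.0054 q [ 0.789  0.236  2.295 -1.     0.383  0.051]
p [211.8 302.5 238.2] tilt 27.76 az 0.0708 yz 0.0016 q [ 0.881  0.309  2.252 -1.     0.413  0.141]
p [199.9 334.  219.8] tilt 26.94 az 0.0606 yz -0.0025 q [ 0.963  0.384  2.206 -1.     0.436  0.224]
p [187.4 365.  199.6] tilt 26.39 az 0.0514 yz -0.0062 q [ 1.037  0.46   2.155 -1.     0.456  0.299]
```

```bash
cat > feas.py <<'E'
from sim import *
def ori(th,psi):
    z=np.array([np.sin(th),0,-np.cos(th)]);y=np.array([0,1.,0]);x=np.cross(y,z)
    return R.from_euler('z',psi)*R.from_matrix(np.column_stack([x,y,z]))
psi=.061
C=np.array([456,393.6,12]);Rz=R.from_euler('z',psi)
for th in (26,27,28,29,30):
    Rm=ori(np.radians(th),psi);z=Rm.as_matrix()[:,2]
    for gx,gz in ((-45,32),(-45,38)):
      for back,up in ((0,0),(50,0),(100,0),(0,60),(0,150)):
        g=C+Rz.apply([gx,0,gz])-(159+back)*z+[0,0,up]
        q=solve(g,Rm,np.array([.8,.5,1.9,-.8,.5,-.1]),400,False); p,r=fk(q)
        print(th,gx,gz,back,up,round(np.linalg.norm(p-g),1),round((Rm.inv()*r).magnitude(),3),np.round(q,2))
E
python3 feas.py
```

```text
26 -45 32 0 0 0.0 0.0 [ 0.78  0.58  1.92 -0.82  0.41 -0.13]
26 -45 32 50 0 0.0 0.0 [ 0.81  0.48  1.93 -0.69  0.49 -0.25]
26 -45 32 100 0 0.0 0.0 [ 0.84  0.39  1.92 -0.59  0.59 -0.33]
26 -45 32 0 60 0.0 0.0 [ 0.78  0.47  1.88 -0.62  0.52 -0.35]
26 -45 32 0 150 0.0 0.0 [ 0.78  0.34  1.78 -0.45  0.72 -0.56]
26 -45 38 0 0 0.0 0.0 [ 0.78  0.57  1.92 -0.79  0.42 -0.16]
26 -45 38 50 0 0.0 0.0 [ 0.81  0.47  1.92 -0.67  0.5  -0.27]
26 -45 38 100 0 0.0 0.0 [ 0.84  0.38  1.91 -0.58  0.6  -0.35]
26 -45 38 0 60 0.0 0.0 [ 0.78  0.46  1.87 -0.6   0.53 -0.37]
26 -45 38 0 150 0.0 0.0 [ 0.78  0.33  1.77 -0.44  0.74 -0.57]
27 -45 32 0 0 0.0 0.0 [ 0.78  0.59  1.93 -0.88  0.4  -0.07]
27 -45 32 50 0 0.0 0.0 [ 0.82  0.48  1.94 -0.74  0.48 -0.19]
27 -45 32 100 0 0.0 0.0 [ 0.85  0.39  1.93 -0.64  0.57 -0.28]
27 -45 32 0 60 0.0 0.0 [ 0.78  0.47  1.89 -0.66  0.51 -0.31]
27 -45 32 0 150 0.0 0.0 [ 0.78  0.34  1.79 -0.48  0.71 -0.53]
27 -45 38 0 0 0.0 0.0 [ 0.78  0.57  1.92 -0.85  0.41 -0.09]
27 -45 38 50 0 0.0 0.0 [ 0.82  0.47  1.93 -0.72  0.49 -0.21]
27 -45 38 100 0 0.0 0.0 [ 0.85  0.38  1.93 -0.62  0.59 -0.3 ]
[... 1264 characters left out ...]
1.9  -0.74  0.5  -0.22]
29 -45 38 0 150 0.0 0.0 [ 0.8   0.33  1.8  -0.53  0.69 -0.47]
30 -45 32 0 0 4.7 0.016 [ 0.8   0.59  1.94 -1.    0.4   0.07]
30 -45 32 50 0 0.0 0.0 [ 0.84  0.49  1.97 -0.91  0.46 -0.  ]
30 -45 32 100 0 0.0 0.0 [ 0.88  0.39  1.97 -0.78  0.55 -0.12]
30 -45 32 0 60 0.0 0.0 [ 0.8   0.48  1.92 -0.81  0.48 -0.15]
30 -45 32 0 150 0.0 0.0 [ 0.8   0.33  1.82 -0.58  0.67 -0.43]
30 -45 38 0 0 2.9 0.01 [ 0.8   0.58  1.94 -1.    0.41  0.06]
30 -45 38 50 0 0.0 0.0 [ 0.84  0.48  1.96 -0.89  0.47 -0.03]
30 -45 38 100 0 0.0 0.0 [ 0.88  0.38  1.96 -0.76  0.56 -0.14]
30 -45 38 0 60 0.0 0.0 [ 0.8   0.47  1.91 -0.79  0.5  -0.17]
30 -45 38 0 150 0.0 0.0 [ 0.8   0.33  1.81 -0.57  0.68 -0.44]
```

Request:
{"method": "play_rows", "body": {
  "commands": [
    {"offset": [0.02, 0.03, 0.016], "twist": 0},
    {"offset": [0.02, 0.03, 0.016], "twist": 0},
    {"offset": [0, 0, 0], "twist": 0}
  ]
}}

```text
time: 18.8
tool_pos: [216.1, 307.5, 243.4]
tcp_rot: [3.137, 0.499, -3.071]
contact_force: [0.1, 0.2, 0.8]
grip_width: 91.7
```

```bash
python3 st.py; python3 two.py 2 .02,.03,.016;  python3 two.py 2 -.001,.03,.016
```

```text
time 18.8
tool_pos [216.0699, 307.4611, 243.4308]
tcp_rot [3.1372, 0.4988, -3.071]
joint_positions [0.8832, 0.3047, 2.2358, -0.9965, 0.4226, 0.1295]
contact_force [0.1486, 0.243, 0.7804]
grip_width 91.6621
tilt 28.58 az of z 0.0798 y axis [-0.0727  0.9973  0.0039] grasp [291.9 313.5 103.8]
p [204.3 338.9 224.7] tilt 27.77 az 0.0707 yz 0.0000 q [ 0.964  0.38   2.19  -1.     0.446  0.214]
p [192.1 369.9 204.5] tilt 27.20 az 0.0618 yz -0.0036 q [ 1.035  0.455  2.14  -1.     0.466  0.287]
p [222.4 338.2 230.3] tilt 28.53 az 0.0793 yz 0.0036 q [ 0.924  0.375  2.172 -1.     0.438  0.171]
p [228.7 368.8 216.8] tilt 28.53 az 0.0793 yz 0.0036 q [ 0.958  0.442  2.105 -0.993  0.454  0.195]
```

Request:
{"method": "play_rows", "body": {
  "commands": [
    {"offset": [0.016, 0.024, 0.013], "twist": 0},
    {"offset": [0.016, 0.024, 0.013], "twist": 0},
    {"offset": [0, 0, 0], "twist": 0}
  ]
}}

```text
time: 19.1
tool_pos: [199.6, 358.2, 215.7]
tcp_rot: [-3.139, 0.484, -3.072]
contact_force: [0.2, 0.4, 0.6]
grip_width: 91.7
```

```bash
python3 st.py
```

```text
time 19.1
tool_pos [199.6329, 358.21, 215.6828]
tcp_rot [-3.1394, 0.4838, -3.0723]
joint_positions [1.0043, 0.4204, 2.1551, -0.9964, 0.4639, 0.2501]
contact_force [0.2337, 0.4174, 0.5967]
grip_width 91.7269
tilt 27.72 az of z 0.0645 y axis [-0.0682  0.9977 -0.0019] grasp [273.4 363.   74.9]
```

```bash
python3 plan.py 265 384 205 0 2; python3 plan.py 337.3 386 186.8 0 4; python3 - <<'E'
from sim import *
q=Q[-1]
for off in [([-.036,.009,.02],0)]*2: 
    q=run(q,[off],400);print(desc(q))
E
```

```text
t 19.1 from [199.6 358.2 215.7] [-3.1394  0.4838 -3.0723] -> [264.9 383.7 204.5] [-3.1394  0.4838 -3.0723]
([-0.027, 0.011, 0.02], 0.0)
([-0.027, 0.01, 0.021], 0.0)
t 19.1 from [199.6 358.2 215.7] [-3.1394  0.4838 -3.0723] -> [337.3 385.6 187.1] [-3.1394  0.4838 -3.0723]
([-0.027, 0.005, 0.023], 0.0)
([-0.028, 0.004, 0.022], 0.0)
([-0.027, 0.005, 0.023], 0.0)
([-0.028, 0.004, 0.022], 0.0)
p [240.1 370.  214.7] tilt 27.72 az 0.0645 yz -0.0019 q [ 0.935  0.453  2.086 -0.951  0.452  0.135]
p [280.6 381.8 213.7] tilt 27.72 az 0.0645 yz -0.0019 q [ 0.875  0.49   2.01  -0.89   0.449  0.013]
```

Request:
{"method": "play_rows", "body": {
  "commands": [
    {"offset": [-0.027, 0.011, 0.02], "twist": 0},
    {"offset": [-0.027, 0.01, 0.02], "twist": 0},
    {"offset": [0, 0, 0], "twist": 0},
    {"offset": [0, 0, 0], "twist": 0}
  ]
}}

```text
time: 19.5
tool_pos: [265.3, 380.4, 206.2]
tcp_rot: [-3.138, 0.484, -3.077]
contact_force: [0.0, -1.2, 0.2]
grip_width: 91.8
```

```bash
python3 st.py; python3 - <<'E'
from h import *
cv2.imwrite("pics/w8.png",viewer.capture("wrist")[:,:,::-1])
E
python3 plan.py 337.3 386 186.8 0 3
```

```text
time 19.5
tool_pos [265.3194, 380.4214, 206.1548]
tcp_rot [-3.1379, 0.4838, -3.0766]
joint_positions [0.9021, 0.4958, 2.037, -0.942, 0.4447, 0.0991]
contact_force [0.0463, -1.1526, 0.1944]
grip_width 91.8267
tilt 27.72 az of z 0.057 y axis [-0.0632  0.998  -0.0033] grasp [339.2 384.6  65.4]
t 19.55 from [264.6 380.3 206.1] [-3.1375  0.4832 -3.0757] -> [337.7 385.9 187. ] [-3.1375  0.4832 -3.0757]
([-0.019, 0.0, 0.017], 0.0)
([-0.018, 0.001, 0.017], 0.0)
([-0.019, 0.0, 0.017], 0.0)
```

View pics/w8.png

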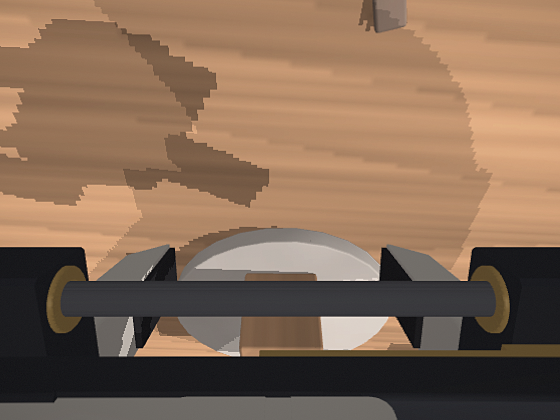

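Request:
{"method": "play_rows", "body": {
  "commands": [
    {"offset": [-0.019, 0, 0.017], "twist": 0},
    {"offset": [-0.018, 0.001, 0.017], "twist": 0},
    {"offset": [-0.012, 0, 0.01], "twist": 0},
    {"offset": [-0.006, 0, 0.006], "twist": 0},
    {"offset": [0, 0, 0], "twist": 0}
  ]
}}

```text
time: 20.05
tool_pos: [336.4, 386.3, 187.1]
tcp_rot: [-3.138, 0.483, -3.076]
contact_force: [0.2, 0.5, -0.7]
grip_width: 91.6
```

```bash
python3 st.py; python3 - <<'E'
from h import *
cv2.imwrite("pics/w9.png",viewer.capture("wrist")[:,:,::-1])
cv2.imwrite("pics/d9.png",viewer.capture("side")[:,:,::-1])
E
```

```text
time 20.05
tool_pos [336.4406, 386.3062, 187.1207]
tcp_rot [-3.138, 0.483, -3.0757]
joint_positions [0.79, 0.5813, 1.9339, -0.9141, 0.4027, -0.0323]
contact_force [0.2108, 0.4557, -0.7074]
grip_width 91.6353
tilt 27.68 az of z 0.0581 y axis [-0.0642  0.9979 -0.0032] grasp [410.2 390.6  46.3]
```

View pics/w9.png

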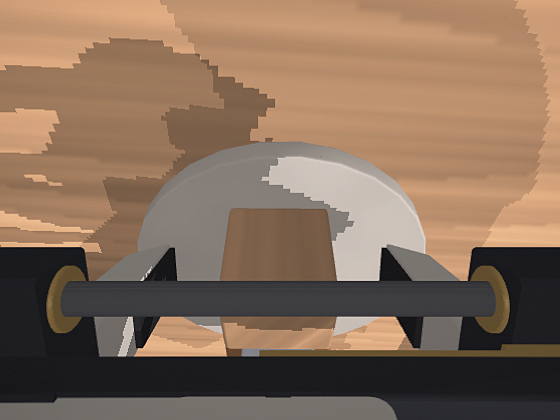

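View pics/d9.png

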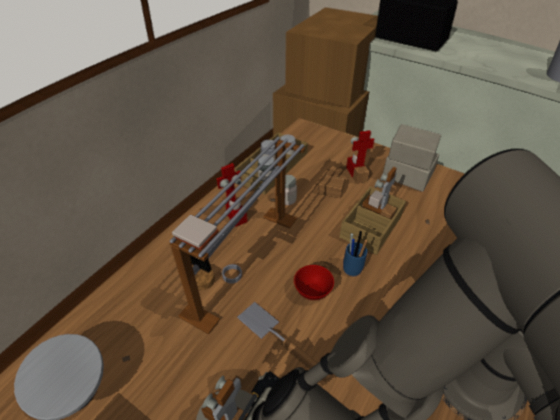

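Request:
{"method": "play_rows", "body": {
  "commands": [
    {"offset": [0, 0, 0], "twist": 0},
    {"offset": [0, 0, 0], "twist": 0},
    {"offset": [0, 0, 0], "twist": 0},
    {"offset": [0, 0, 0], "twist": 0},
    {"offset": [0, 0, 0], "twist": 0}
  ],
  "jaw": 255
}}

```text
time: 20.65
tool_pos: [336.4, 386.7, 187.1]
tcp_rot: [-3.138, 0.483, -3.075]
contact_force: [0.4, -0.4, 0.3]
grip_width: 56.5
```

Request:
{"method": "play_rows", "body": {
  "commands": [
    {"offset": [0, 0, 0], "twist": 0},
    {"offset": [0, 0, 0], "twist": 0},
    {"offset": [0, 0, 0], "twist": 0},
    {"offset": [0, 0, 0], "twist": 0}
  ]
}}

```text
time: 21.05
tool_pos: [336.5, 386.7, 187.1]
tcp_rot: [-3.138, 0.483, -3.075]
contact_force: [-0.2, -0.3, 0.0]
grip_width: 43.8
```

```bash
python3 st.py; python3 - <<'E'
from h import *
cv2.imwrite("pics/s10.png",viewer.capture("scene")[:,:,::-1])
crop("pics/s10.png","pics/s10c.png",360,150,520,310,4.5)
E
```

```text
time 21.05
tool_pos [336.5214, 386.658, 187.051]
tcp_rot [-3.1383, 0.4831, -3.0754]
joint_positions [0.7903, 0.5817, 1.9332, -0.9138, 0.4026, -0.0326]
contact_force [-0.161, -0.3376, 0.0023]
grip_width 43.8079
tilt 27.68 az of z 0.059 y axis [-0.0646  0.9979 -0.0029] grasp [410.3 391.   46.2]
```

View pics/s10c.png

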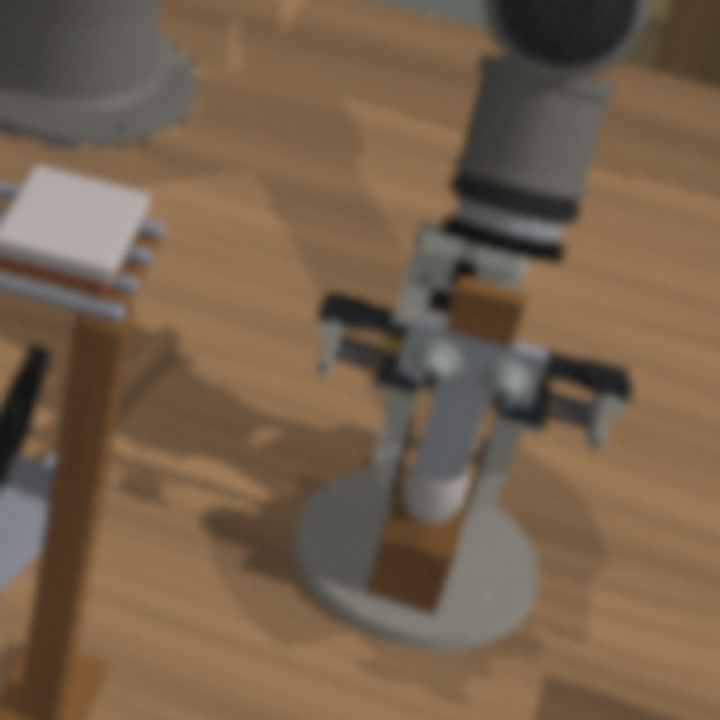

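```bash
cat > ov.py <<'E'
from h import *
def rigpts(x,y,yaw):
    Rz=R.from_euler('z',yaw); F=lambda P:Rz.apply(np.atleast_2d(np.array(P,float)))+[x,y,0]
    s=.096; L=[]
    for X in (-5,5):
        for dz in (0,-16): L.append(F([[X,-220*np.cos(s)+dz*np.sin(s)*0,205+220*np.sin(s)+dz],[X,220*np.cos(s),205-220*np.sin(s)+dz]]))
    for X in (-65,-40,-15,10): L.append(F([[X,-227,301],[X,227,301]]))
    for Y in (-215,215):
        for a,b in ((-12,-12),(12,-12),(12,12),(-12,12)): L.append(F([[a,Y+b,0],[a,Y+b,296]]))
        L.append(F([[-50,Y-25,10],[50,Y-25,10],[50,Y+25,10],[-50,Y+25,10],[-50,Y-25,10]]))
    return L
def draw(src,c,L,dst,x0,y0,x1,y1,s,col=(0,255,0)):
    im=cv2.resize(cv2.imread(src)[y0:y1,x0:x1],None,fx=s,fy=s,interpolation=cv2.INTER_CUBIC)
    for l in L:
        pts=np.vstack([np.linspace(l[i],l[i+1],20) for i in range(len(l)-1)])
        uv=((proj(c,pts)-[x0,y0]+.5)*s-.5)
        cv2.polylines(im,[np.int32(np.round(uv*8))],False,col,1,cv2.LINE_AA,3)
    cv2.imwrite(dst,im)
if __name__=="__main__":
    L=rigpts(687,17.6,.060)
    draw("pics/scene0.png",cam("scene"),L,"pics/ov1.png",200,145,400,330,3.9)
    draw("pics/side0.png",cam("side"),L,"pics/ov2.png",165,125,325,340,2.7)
E
python3 ov.py
```

```text
(no output)
```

View pics/ov1.png

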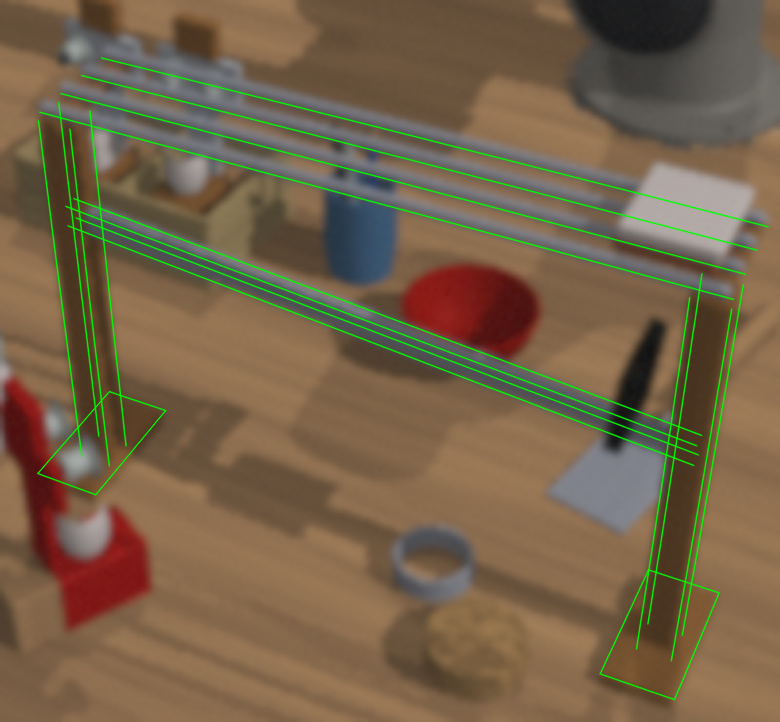

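View pics/ov2.png

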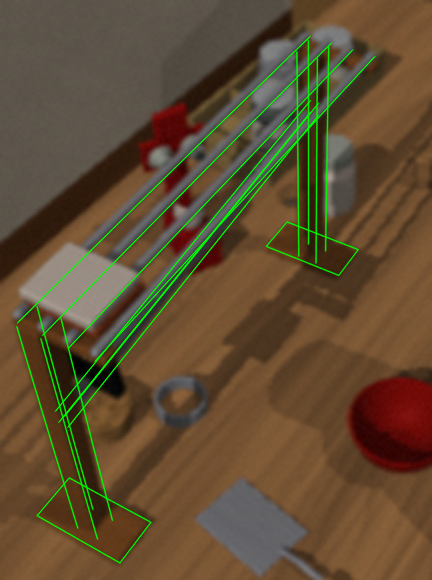

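```bash
python3 - <<'E'
from ov import *
from scipy.optimize import least_squares
S=cam("scene");D=cam("side")
s2=lambda x,y:(200+x/3.9,140+y/3.9); d2=lambda x,y:(160+x/2.7,120+y/2.7)
# (cam, pixel, rig x, sign)
obs=[(S,s2(727,310),10,1),(S,s2(762,238),-65,1),(S,s2(45,128),10,-1),(S,s2(103,72),-65,-1),(S,s2(748,262),-40,1),(S,s2(738,285),-15,1),(S,s2(63,107),-15,-1),(S,s2(84,89),-40,-1),
(D,d2(33,326),10,1),(D,d2(110,365),-65,1),(D,d2(58,338),-15,1),(D,d2(84,350),-40,1),(D,d2(322,45),10,-1),(D,d2(385,68),-65,-1)]
def f(v,full=False):
    x,y,yaw,Lw,z=v; Rz=R.from_euler('z',yaw);r=[]
    for c,p,X,s in obs: r+=list(proj(c,Rz.apply([X,s*Lw,z])+[x,y,0])[0]-p)
    return np.array(r)
for fixz in (None,301):
    if fixz: 
        g=lambda v:f([*v,fixz]); s=least_squares(g,[687,17,.06,225]); print(s.x,np.round(g(s.x).reshape(-1,2),1).tolist())
    else:
        s=least_squares(f,[687,17,.06,225,301]); print(s.x,np.round(f(s.x).reshape(-1,2),1).tolist())
E
```

```text
[6.87245686e+02 1.73423981e+01 5.86346383e-02 2.22518720e+02
 3.05247101e+02] [[-0.7, -0.2], [-0.7, -0.3], [-0.7, -0.6], [0.3, -0.2], [0.0, -0.5], [-0.4, -0.2], [0.1, -0.0], [0.0, -0.1], [-0.3, 0.4], [-0.1, 0.0], [-0.3, 0.5], [-0.3, 0.8], [-0.6, 0.8], [0.1, -0.3]]
[6.86446672e+02 1.54661723e+01 5.44133273e-02 2.23241252e+02] [[-1.5, 1.2], [-1.3, 1.2], [-1.0, 0.2], [0.1, 0.7], [-0.6, 1.0], [-1.1, 1.2], [-0.1, 0.8], [-0.2, 0.8], [0.4, 1.4], [0.5, 1.1], [0.4, 1.6], [0.3, 1.8], [0.4, 1.8], [1.0, 0.8]]
```

```bash
cat > path.py <<'E'
from sim import *
np.set_printoptions(precision=2,suppress=True)
rel=np.array([119.5,6.9,-175.05])
q=Q[-1];p0,R0=fk(q)
print('rail target TCP',np.array([692.4,-72.1,80.5])-rel)
W=[(336.5,386.7,187),(336.5,386.7,360),(380,250,400),(400,100,400),(430,-79,400),(440,-79,266.5),(572.9,-79,266.5),(572.9,-79,254)]
prev=W[0]
for w in W[1:]:
    n=max(2,int(np.ceil(np.linalg.norm(np.subtract(w,prev))/40)))
    for i in range(1,n+1):
        t=np.array(prev)+(np.array(w)-prev)*i/n
        q2=solve(t,R0,q,400,False);p,r=fk(q2)
        fr=np.max(np.abs(q2-q)/VM)
        print(np.round(t),q2,'err',round(np.linalg.norm(p-t),1),round((R0.inv()*r).magnitude(),3),'speedfrac',round(fr,2))
        q=q2
    prev=w
E
python3 path.py
```

```text
rail target TCP [572.9  -79.   255.55]
[336. 387. 222.] [ 0.79  0.52  1.91 -0.77  0.46 -0.19] err 0.0 0.0 speedfrac 0.7
[336. 387. 256.] [ 0.79  0.46  1.88 -0.66  0.53 -0.31] err 0.0 0.0 speedfrac 0.56
[336. 387. 291.] [ 0.79  0.4   1.85 -0.58  0.6  -0.41] err 0.0 0.0 speedfrac 0.45
[336. 387. 325.] [ 0.79  0.35  1.81 -0.52  0.68 -0.49] err 0.0 0.0 speedfrac 0.36
[336. 387. 360.] [ 0.79  0.3   1.76 -0.47  0.76 -0.55] err 0.0 0.0 speedfrac 0.36
[347. 353. 370.] [ 0.72  0.26  1.8  -0.44  0.74 -0.64] err 0.0 0.0 speedfrac 0.41
[358. 318. 380.] [ 0.64  0.21  1.83 -0.4   0.73 -0.75] err 0.0 0.0 speedfrac 0.47
[369. 284. 390.] [ 0.56  0.17  1.85 -0.35  0.72 -0.86] err 0.0 0.0 speedfrac 0.52
[380. 250. 400.] [ 0.47  0.13  1.87 -0.29  0.71 -0.99] err 0.0 0.0 speedfrac 0.57
[385. 212. 400.] [ 0.38  0.1   1.91 -0.23  0.69 -1.11] err 0.0 0.0 speedfrac 0.58
[390. 175. 400.] [ 0.28  0.07  1.94 -0.16  0.66 -1.26] err 0.0 0.0 speedfrac 0.65
[395. 138. 400.] [ 0.17  0.05  1.96 -0.08  0.65 -1.41] err 0.0 0.0 speedfrac 0.71
[400. 100. 400.] [ 0.06  0.03  1.98  0.    0.64 -1.58] err 0.0 0.0 speedfrac 0
[... 533 characters left out ...]
0.43  0.54 -2.39] err 0.0 0.0 speedfrac 0.42
[438. -79. 300.] [-0.42  0.25  2.06  0.52  0.45 -2.48] err 0.0 0.0 speedfrac 0.42
[440. -79. 266.] [-0.42  0.32  2.09  0.64  0.36 -2.62] err 0.0 0.0 speedfrac 0.62
[473. -79. 266.] [-0.38  0.36  2.01  0.57  0.38 -2.51] err 0.0 0.0 speedfrac 0.48
[506. -79. 266.] [-0.36  0.41  1.93  0.5   0.4  -2.42] err 0.0 0.0 speedfrac 0.43
[540. -79. 266.] [-0.33  0.46  1.84  0.44  0.43 -2.33] err 0.0 0.0 speedfrac 0.39
[573. -79. 266.] [-0.31  0.5   1.75  0.39  0.46 -2.26] err 0.0 0.0 speedfrac 0.41
[573. -79. 260.] [-0.31  0.51  1.76  0.4   0.45 -2.27] err 0.0 0.0 speedfrac 0.06
[573. -79. 254.] [-0.31  0.52  1.76  0.41  0.43 -2.28] err 0.0 0.0 speedfrac 0.06
```

```bash
python3 plan.py 336.5 386.7 360 0 5; python3 - <<'E'
from sim import *
R0=fk(Q[-1])[1]
for a,b in (((336.5,386.7,360),(380,250,400)),((380,250,400),(400,100,400)),((400,100,400),(430,-79,400)),((430,-79,400),(440,-79,266.5))):
    d=np.subtract(b,a);print(a,b,np.linalg.norm(d),np.round(R0.inv().apply(d)/1000,4))
E
```

```text
t 21.1 from [336.5 386.7 187.1] [-3.1383  0.4831 -3.0753] -> [336.2 387.2 359.7] [-3.1383  0.4831 -3.0753]
([-0.016, -0.0, -0.031], 0.0)
([-0.016, -0.0, -0.031], 0.0)
([-0.016, -0.0, -0.03], 0.0)
([-0.016, -0.0, -0.031], 0.0)
([-0.016, -0.0, -0.03], 0.0)
(336.5, 386.7, 360) (380, 250, 400) 148.92662622916023 [-0.049  -0.1393 -0.019 ]
(380, 250, 400) (400, 100, 400) 151.32745950421557 [-0.0089 -0.151   0.0052]
(400, 100, 400) (430, -79, 400) 181.49655644116226 [-0.016  -0.1806  0.009 ]
(430, -79, 400) (440, -79, 266.5) 133.87400793283214 [ 0.0532 -0.0003  0.1229]
```

Request:
{"method": "play_rows", "body": {
  "commands": [
    {"offset": [-0.005, 0, -0.009], "twist": 0},
    {"offset": [-0.01, 0, -0.019], "twist": 0},
    {"offset": [-0.014, 0, -0.027], "twist": 0},
    {"offset": [-0.015, 0, -0.029], "twist": 0},
    {"offset": [-0.015, 0, -0.029], "twist": 0}
  ]
}}

```text
time: 21.6
tool_pos: [335.8, 386.7, 314.9]
tcp_rot: [-3.137, 0.48, -3.075]
contact_force: [1.1, -0.2, -2.8]
grip_width: 44.1
```

Request:
{"method": "play_rows", "body": {
  "commands": [
    {"offset": [-0.013, 0, -0.025], "twist": 0},
    {"offset": [-0.006, 0, -0.012], "twist": 0},
    {"offset": [0, 0, 0], "twist": 0}
  ]
}}

```text
time: 21.9
tool_pos: [335.9, 387.2, 357.7]
tcp_rot: [-3.141, 0.485, -3.077]
contact_force: [-0.8, -0.4, -2.7]
grip_width: 44.0
```

```bash
python3 st.py; python3 - <<'E'
from h import *
cv2.imwrite("pics/s11.png",viewer.capture("scene")[:,:,::-1])
cv2.imwrite("pics/d11.png",viewer.capture("side")[:,:,::-1])
crop("pics/s11.png","pics/s11c.png",360,110,520,310,3.5)
E
```

```text
time 21.9
tool_pos [335.8723, 387.2469, 357.7181]
tcp_rot [-3.1408, 0.4853, -3.0767]
joint_positions [0.7921, 0.3066, 1.7677, -0.4731, 0.7503, -0.5454]
contact_force [-0.7803, -0.4365, -2.7292]
grip_width 44.0286
tilt 27.8 az of z 0.0632 y axis [-6.450e-02  9.979e-01 -7.000e-04] grasp [409.9 391.9 217.1]
```

View pics/s11c.png

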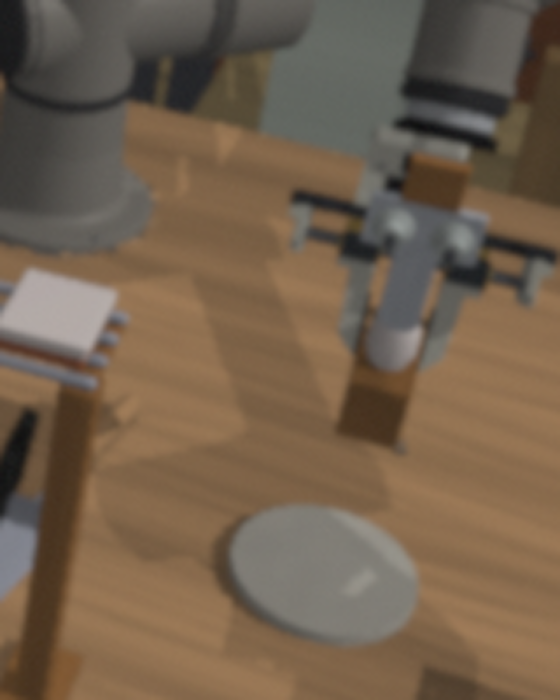

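View pics/d11.png

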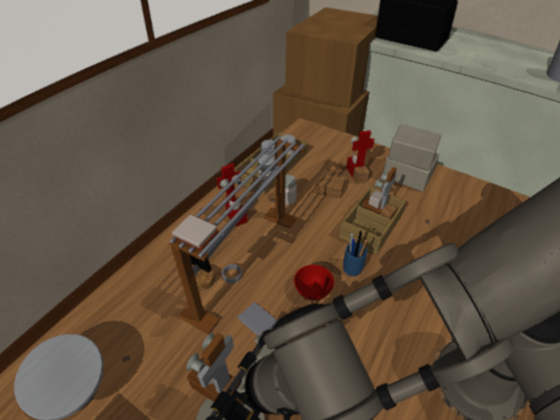

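```bash
cat > cd.py <<'E'
from ov import *
def carr(o,yaw,roll=0,pitch=0):
    Rr=R.from_euler('z',yaw)*R.from_euler('xyz',[roll,pitch,0]); F=lambda P:Rr.apply(np.array(P,float))+o
    L=[]
    def box(x0,x1,y0,y1,z0,z1):
        for z in (z0,z1): L.append(F([[x0,y0,z],[x1,y0,z],[x1,y1,z],[x0,y1,z],[x0,y0,z]]))
        for x in (x0,x1):
            for y in (y0,y1): L.append(F([[x,y,z0],[x,y,z1]]))
    box(-58,44,-22,22,0,50);box(-24,-16,-39,39,125,163);box(-26,-14,-20,20,163,197)
    return L
E
python3 - <<'E'
from cd import *
L=carr([455.4,394.1,182.7],.0645)
draw("pics/s11.png",cam("scene"),L,"pics/ov3.png",420,130,510,250,6)
draw("pics/d11.png",cam("side"),L,"pics/ov4.png",180,320,270,419,6)
E
```

```text
(no output)
```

View pics/ov3.png

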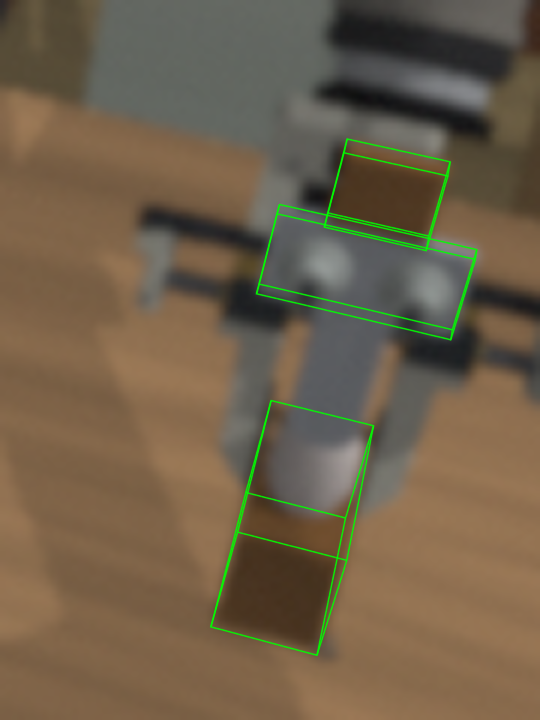

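View pics/ov4.png

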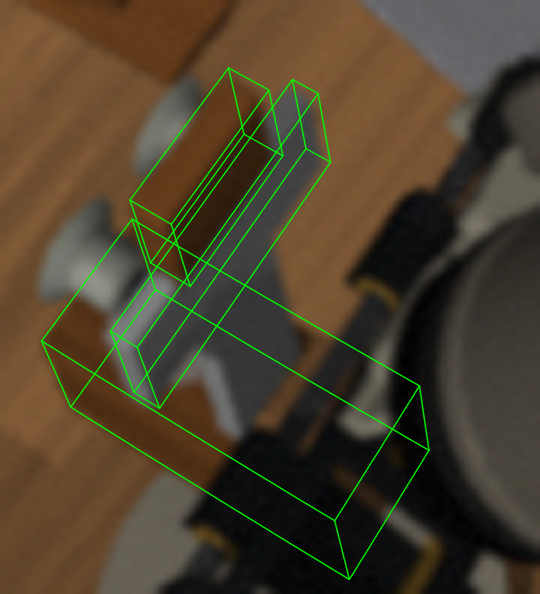

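Request:
{"method": "play_rows", "body": {
  "commands": [
    {"offset": [-0.008, -0.02, -0.003], "twist": 0},
    {"offset": [-0.013, -0.036, -0.005], "twist": 0},
    {"offset": [-0.014, -0.042, -0.006], "twist": 0},
    {"offset": [-0.014, -0.042, -0.005], "twist": 0},
    {"offset": [-0.003, -0.042, 0.001], "twist": 0}
  ]
}}

```text
time: 22.5
tool_pos: [385.8, 206.6, 396.4]
tcp_rot: [-3.138, 0.483, -3.075]
contact_force: [1.4, -0.6, -3.7]
grip_width: 44.0
```

Request:
{"method": "play_rows", "body": {
  "commands": [
    {"offset": [-0.003, -0.042, 0.002], "twist": 0},
    {"offset": [-0.003, -0.042, 0.002], "twist": 0},
    {"offset": [-0.003, -0.042, 0.002], "twist": 0},
    {"offset": [-0.004, -0.042, 0.002], "twist": 0},
    {"offset": [-0.004, -0.042, 0.002], "twist": 0}
  ]
}}

```text
time: 23.0
tool_pos: [417.9, -1.9, 394.7]
tcp_rot: [-3.139, 0.479, -3.076]
contact_force: [0.7, 0.4, -4.5]
grip_width: 43.8
```

```bash
python3 st.py; python3 plan.py 430 -79 400 0 3;python3 plan.py 440 -79 266.5 0 5
```

```text
time 23.0
tool_pos [417.8755, -1.9104, 394.7184]
tcp_rot [-3.139, 0.4793, -3.0758]
joint_positions [-0.2343, 0.0496, 1.9789, 0.2192, 0.6632, -2.0124]
contact_force [0.7174, 0.4402, -4.543]
grip_width 43.8329
tilt 27.46 az of z 0.0602 y axis [-0.0645  0.9979 -0.0023] grasp [491.1   2.5 253.6]
t 23.0 from [417.9  -1.9 394.7] [-3.139   0.4793 -3.0758] -> [430.4 -79.3 399.9] [-3.139   0.4793 -3.0758]
([-0.003, -0.026, -0.0], 0.0)
([-0.003, -0.026, -0.001], 0.0)
([-0.003, -0.026, -0.0], 0.0)
t 23.0 from [417.9  -1.9 394.7] [-3.139   0.4793 -3.0758] -> [440.1 -78.9 266.4] [-3.139   0.4793 -3.0758]
([0.009, -0.016, 0.024], 0.0)
([0.009, -0.016, 0.024], 0.0)
([0.009, -0.015, 0.025], 0.0)
([0.009, -0.016, 0.024], 0.0)
([0.008, -0.015, 0.025], 0.0)
```

Request:
{"method": "play_rows", "body": {
  "commands": [
    {"offset": [-0.003, -0.03, 0], "twist": 0},
    {"offset": [-0.003, -0.027, 0], "twist": 0},
    {"offset": [-0.002, -0.018, 0], "twist": 0},
    {"offset": [0.01, 0, 0.023], "twist": 0},
    {"offset": [0.014, 0, 0.033], "twist": 0}
  ]
}}

```text
time: 23.5
tool_pos: [435.2, -75.4, 338.8]
tcp_rot: [-3.137, 0.483, -3.077]
contact_force: [0.7, -0.2, -3.5]
grip_width: 43.7
```

Request:
{"method": "play_rows", "body": {
  "commands": [
    {"offset": [0.014, 0, 0.033], "twist": 0},
    {"offset": [0.01, 0, 0.023], "twist": 0},
    {"offset": [0, 0, 0], "twist": 0},
    {"offset": [0, 0, 0], "twist": 0}
  ]
}}

```text
time: 23.9
tool_pos: [439.8, -74.3, 278.2]
tcp_rot: [-3.14, 0.48, -3.076]
contact_force: [0.8, -0.4, -3.1]
grip_width: 43.6
```

```bash
python3 st.py; python3 - <<'E'
from cd import *
o=status.get_obs();c=o['tool_pos']+[119.5,6.9,-175.05];print(c)
cv2.imwrite("pics/s12.png",viewer.capture("scene")[:,:,::-1])
cv2.imwrite("pics/d12.png",viewer.capture("side")[:,:,::-1])
L=carr(c,.0645)
draw("pics/s12.png",cam("scene"),L,"pics/ov5.png",200,130,340,270,5)
draw("pics/d12.png",cam("side"),L,"pics/ov6.png",220,130,380,290,4.5)
E
```

```text
time 23.9
tool_pos [439.7738, -74.2758, 278.183]
tcp_rot [-3.1397, 0.4804, -3.0761]
joint_positions [-0.4063, 0.2912, 2.0826, 0.5783, 0.3911, -2.5385]
contact_force [0.7561, -0.3785, -3.0651]
grip_width 43.5541
tilt 27.53 az of z 0.0614 y axis [-0.0646  0.9979 -0.0017] grasp [513.1 -69.8 137.2]
[559.27376163 -67.37583726 103.13298097]
```

View pics/ov5.png

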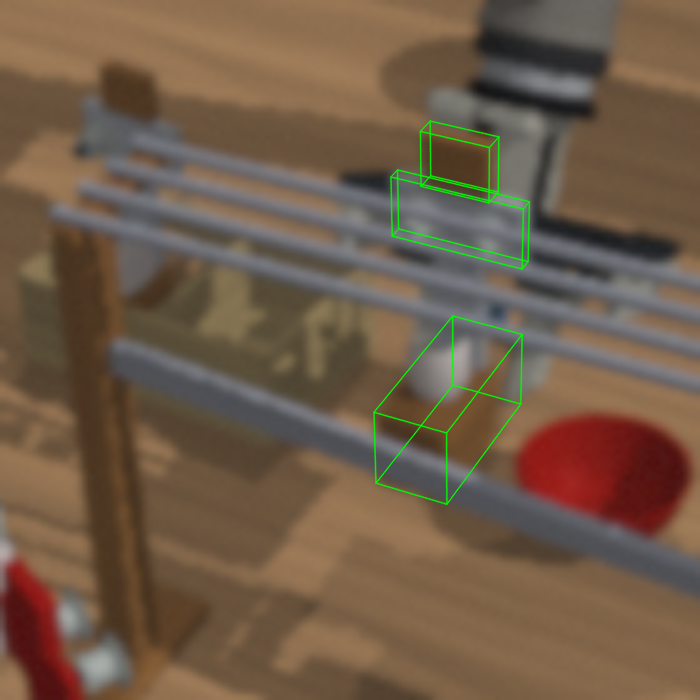

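View pics/ov6.png

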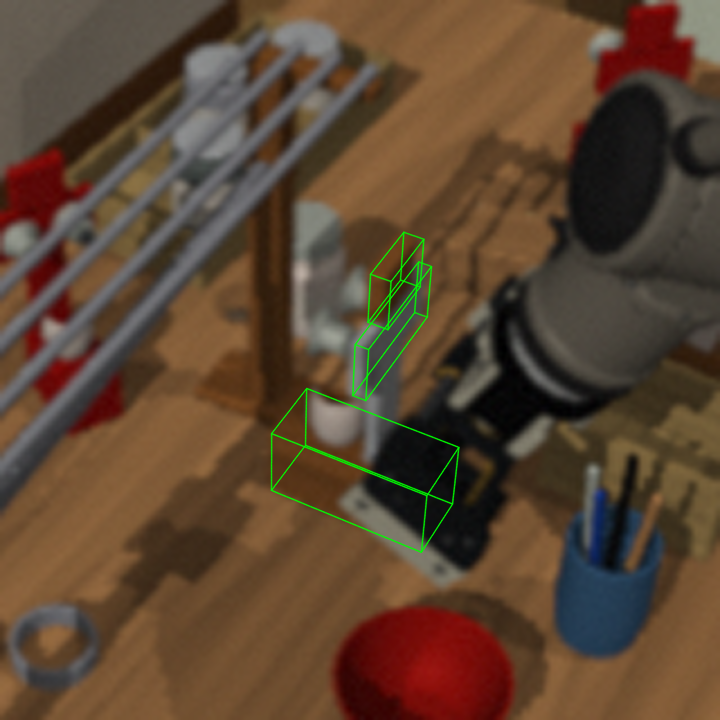

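```bash
python3 - <<'E'
from ov import *
S=cam("scene"); im=cv2.imread("pics/scene0.png").astype(int)
Rz=R.from_euler('z',.0586)
s=np.tan(.096)
for y in (-140,-100,-60,40,80):
    P=[Rz.apply([X,y,205-y*s+dz])+[687.2,17.3,0] for X,dz in ((-5,0),(5,0),(5,-16))]
    uv=proj(S,P); c=int(round(uv[1,0]))
    print(y,np.round(uv,1).tolist(),'col',c,'rows from',int(uv[0,1])-5)
    print('  ',[tuple(im[r,c]) for r in range(int(uv[0,1])-5,int(uv[2,1])+6)])
E
```

```text
-140 [[244.6, 205.3], [242.6, 207.4], [243.0, 212.4]] col 243 rows from 200
   [(np.int64(58), np.int64(80), np.int64(92)), (np.int64(55), np.int64(77), np.int64(88)), (np.int64(56), np.int64(77), np.int64(87)), (np.int64(63), np.int64(80), np.int64(90)), (np.int64(87), np.int64(94), np.int64(99)), (np.int64(111), np.int64(109), np.int64(110)), (np.int64(113), np.int64(108), np.int64(107)), (np.int64(98), np.int64(92), np.int64(91)), (np.int64(86), np.int64(80), np.int64(79)), (np.int64(84), np.int64(80), np.int64(78)), (np.int64(83), np.int64(79), np.int64(78)), (np.int64(82), np.int64(80), np.int64(79)), (np.int64(74), np.int64(79), np.int64(82)), (np.int64(64), np.int64(78), np.int64(86)), (np.int64(57), np.int64(77), np.int64(89)), (np.int64(59), np.int64(80), np.int64(96)), (np.int64(63), np.int64(87), np.int64(109)), (np.int64(68), np.int64(95), np.int64(121))]
-100 [[258.3, 210.5], [256.4, 212.7], [256.7, 217.7]] col 256 rows from 205
   [(np.int64(82), np.int64(115), np.int64(131)), (np.int64(81), np.int64(113), np.int64(130)), (np.int64(80), np.int64(111), np.int64(128)), (n
[... 2716 characters left out ...]
, np.int64(22), np.int64(83)), (np.int64(30), np.int64(31), np.int64(94)), (np.int64(59), np.int64(56), np.int64(108)), (np.int64(92), np.int64(87), np.int64(112)), (np.int64(109), np.int64(102), np.int64(107)), (np.int64(105), np.int64(99), np.int64(97)), (np.int64(95), np.int64(89), np.int64(87)), (np.int64(88), np.int64(84), np.int64(82)), (np.int64(85), np.int64(79), np.int64(78)), (np.int64(84), np.int64(79), np.int64(78)), (np.int64(83), np.int64(82), np.int64(84)), (np.int64(78), np.int64(85), np.int64(97)), (np.int64(72), np.int64(91), np.int64(111)), (np.int64(69), np.int64(92), np.int64(118)), (np.int64(68), np.int64(93), np.int64(120)), (np.int64(68), np.int64(94), np.int64(120))]
```

```bash
python3 plan.py 480 -79 268 0 2; python3 - <<'E'
from sim import *
R0=fk(Q[-1])[1]; print(R0.inv().apply([1,0.0,0]),R0.inv().apply([0,1,0]),R0.inv().apply([0,0,1]))
E
```

```text
t 24.0 from [440.3 -74.5 279.8] [-3.1373  0.4845 -3.0748] -> [479.8 -79.  267.7] [-3.1373  0.4845 -3.0748]
([-0.015, -0.004, 0.014], 0.0)
([-0.014, -0.003, 0.015], 0.0)
[-0.88490255 -0.0646028   0.46127428] [-0.05807591  0.9979096   0.02834806] [-0.4621414  -0.00170366 -0.88680461]
```

Request:
{"method": "play_rows", "body": {
  "commands": [
    {"offset": [-0.015, -0.004, 0.014], "twist": 0},
    {"offset": [-0.014, -0.003, 0.015], "twist": 0},
    {"offset": [0, 0, 0], "twist": 0},
    {"offset": [0, 0, 0], "twist": 0}
  ]
}}

```text
time: 24.4
tool_pos: [479.5, -78.7, 267.5]
tcp_rot: [-3.138, 0.484, -3.074]
contact_force: [-0.0, 0.3, -3.5]
grip_width: 44.0
```

```bash
python3 st.py; python3 plan.py 525 -79 268 0 2
```

```text
time 24.4
tool_pos [479.4652, -78.6913, 267.5173]
tcp_rot [-3.1378, 0.4842, -3.0745]
joint_positions [-0.3784, 0.3694, 1.9959, 0.5534, 0.3846, -2.4905]
contact_force [-0.0415, 0.2795, -3.4982]
grip_width 44.0137
tilt 27.74 az of z 0.059 y axis [-0.0653  0.9979 -0.0033] grasp [553.3 -74.3 126.8]
t 24.4 from [479.5 -78.7 267.5] [-3.1378  0.4842 -3.0745] -> [524.7 -78.7 267.6] [-3.1378  0.4842 -3.0745]
([-0.02, -0.002, 0.01], 0.0)
([-0.02, -0.001, 0.011], 0.0)
```

Request:
{"method": "play_rows", "body": {
  "commands": [
    {"offset": [-0.02, -0.002, 0.01], "twist": 0},
    {"offset": [-0.022, -0.001, 0.011], "twist": 0},
    {"offset": [0, 0, 0], "twist": 0},
    {"offset": [0, 0, 0], "twist": 0}
  ]
}}

```text
time: 24.8
tool_pos: [525.9, -78.5, 268.0]
tcp_rot: [-3.139, 0.483, -3.075]
contact_force: [-1.3, 0.3, -3.2]
grip_width: 44.1
```

```bash
python3 st.py; python3 - <<'E'
from cd import *
o=status.get_obs();c=o['tool_pos']+[119.5,6.9,-175.05];print(c)
cv2.imwrite("pics/s13.png",viewer.capture("scene")[:,:,::-1])
cv2.imwrite("pics/d13.png",viewer.capture("side")[:,:,::-1])
L=carr(c,.0645)+rigpts(687.2,17.3,.0586)[:8]
draw("pics/s13.png",cam("scene"),[],"pics/ov7.png",200,150,320,270,6)
draw("pics/d13.png",cam("side"),[],"pics/ov8.png",220,130,350,260,5.5)
E
```

```text
time 24.8
tool_pos [525.8547, -78.4833, 267.956]
tcp_rot [-3.1385, 0.4828, -3.0747]
joint_positions [-0.3408, 0.4339, 1.8763, 0.4595, 0.4211, -2.3601]
contact_force [-1.2594, 0.2513, -3.1521]
grip_width 44.1239
tilt 27.66 az of z 0.0603 y axis [-0.0654  0.9979 -0.0027] grasp [599.5 -74.  127.1]
[645.35465654 -71.58325133  92.90599265]
```

View pics/ov7.png

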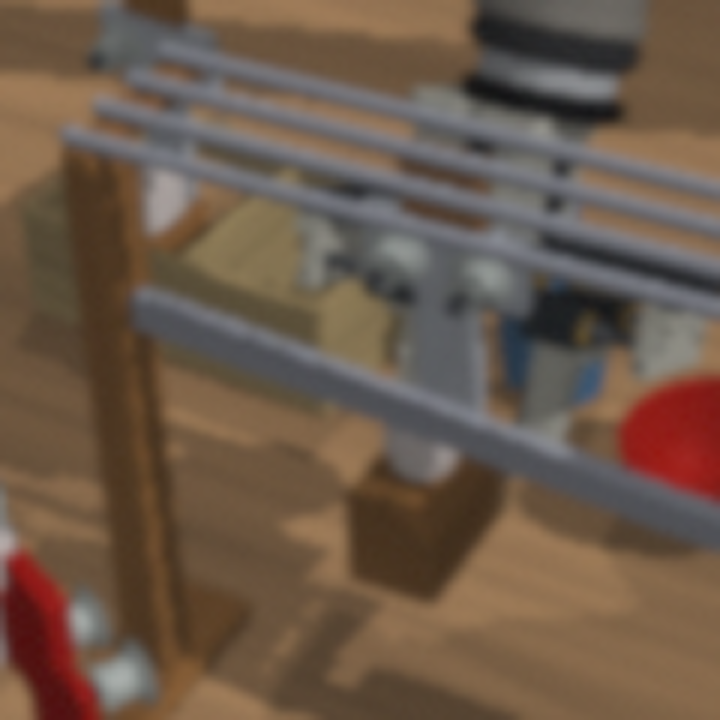

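View pics/ov8.png

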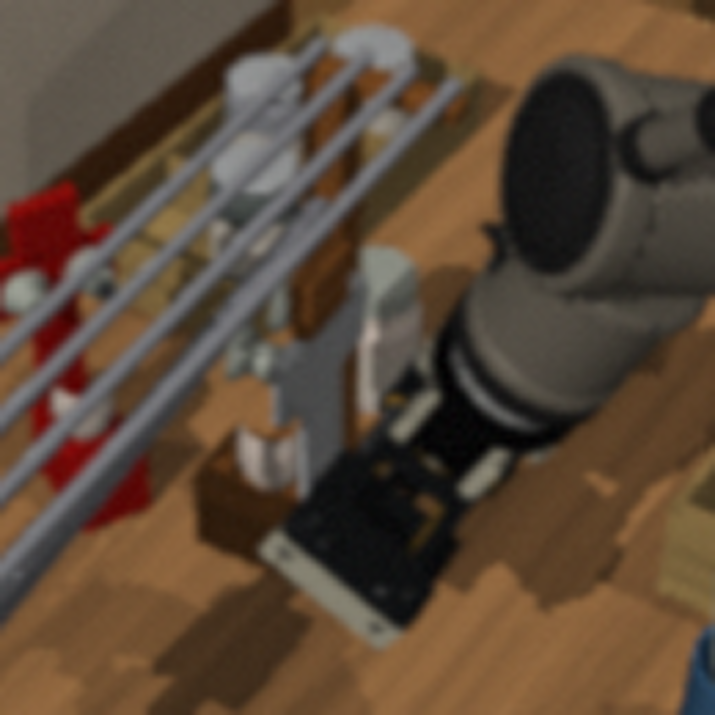

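Request:
{"method": "play_rows", "body": {
  "commands": [
    {"offset": [-0.0106, -0.0008, 0.0055], "twist": 0},
    {"offset": [-0.0106, -0.0008, 0.0055], "twist": 0},
    {"offset": [0, 0, 0], "twist": 0}
  ]
}}

```text
time: 25.2
tool_pos: [550.6, -79.0, 268.1]
tcp_rot: [-3.138, 0.484, -3.075]
contact_force: [0.1, -0.4, -2.6]
grip_width: 43.5
```

Request:
{"method": "play_rows", "body": {
  "commands": [
    {"offset": [-0.0106, -0.0008, 0.0055], "twist": 0},
    {"offset": [-0.0088, -0.0007, 0.0046], "twist": 0},
    {"offset": [0, 0, 0], "twist": 0},
    {"offset": [0, 0, 0], "twist": 0}
  ]
}}

```text
time: 25.6
tool_pos: [571.9, -78.8, 267.6]
tcp_rot: [-3.139, 0.482, -3.075]
contact_force: [-0.5, 1.2, -2.5]
grip_width: 43.8
```

```bash
python3 st.py; python3 - <<'E'
from cd import *
o=status.get_obs();c=o['tool_pos']+[119.5,6.9,-175.05];print(c)
cv2.imwrite("pics/s14.png",viewer.capture("scene")[:,:,::-1])
cv2.imwrite("pics/d14.png",viewer.capture("side")[:,:,::-1])
draw("pics/s14.png",cam("scene"),[],"pics/ov9.png",200,150,320,270,6)
draw("pics/d14.png",cam("side"),[],"pics/ov10.png",220,130,350,260,5.5)
E
```

```text
time 25.6
tool_pos [571.8726, -78.802, 267.5677]
tcp_rot [-3.1387, 0.4823, -3.0752]
joint_positions [-0.311, 0.5, 1.753, 0.3851, 0.4644, -2.256]
contact_force [-0.5468, 1.2173, -2.468]
grip_width 43.8421
tilt 27.63 az of z 0.0602 y axis [-0.065   0.9979 -0.0025] grasp [645.5 -74.4 126.7]
[691.3726474  -71.90204162  92.51770571]
```

View pics/ov9.png

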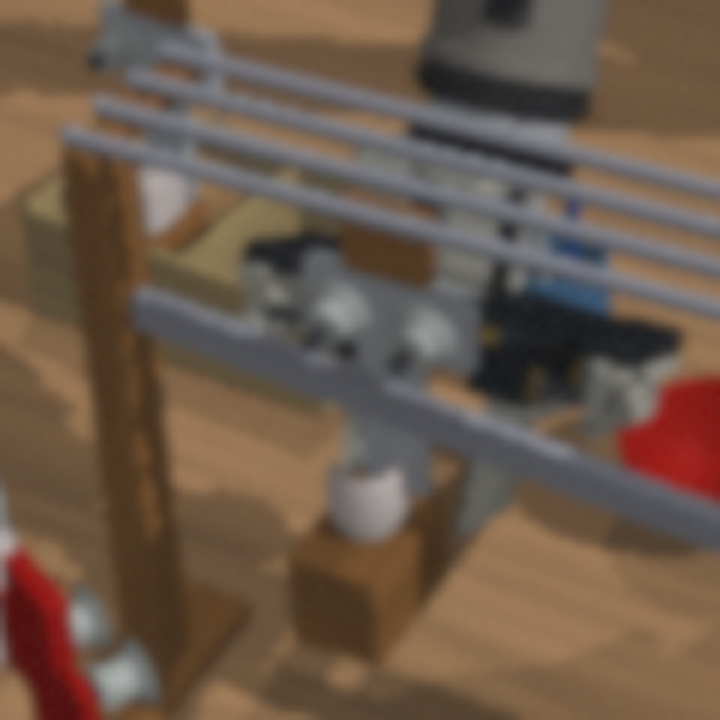

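View pics/ov10.png

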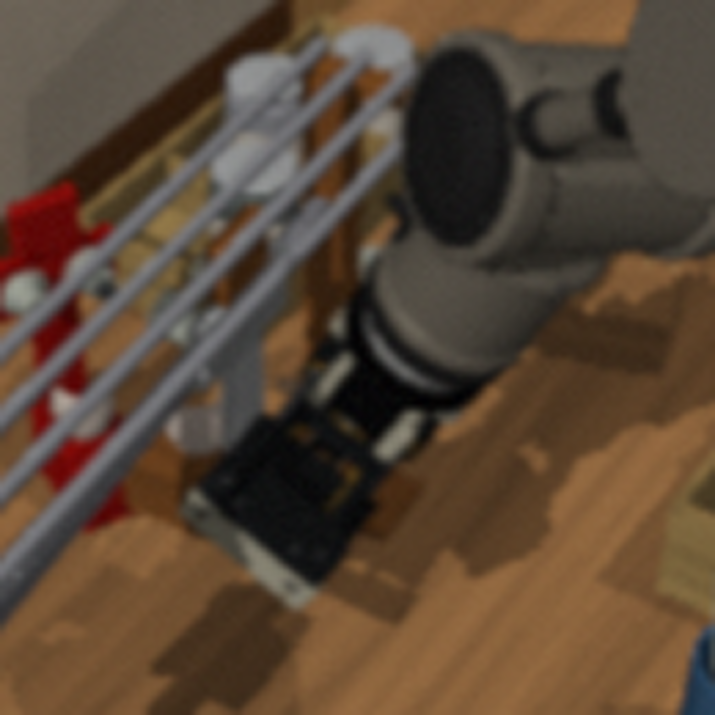

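```bash
python3 - <<'E'
from ov import *
D=cam("side"); im=cv2.imread("pics/side0.png")
Rz=R.from_euler('z',.0586); s=np.tan(.096)
L=[]
for X,dz in ((-5,0),(5,0),(-5,-16)):
    L.append(Rz.apply([[X,-200,205+200*s+dz],[X,200,205-200*s+dz]])+[687.2,17.3,0])
draw("pics/side0.png",D,L,"pics/ov11.png",190,160,290,260,7.5)
draw("pics/side0.png",D,[],"pics/ov12.png",190,160,290,260,7.5)
E
```

```text
(no output)
```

View pics/ov11.png

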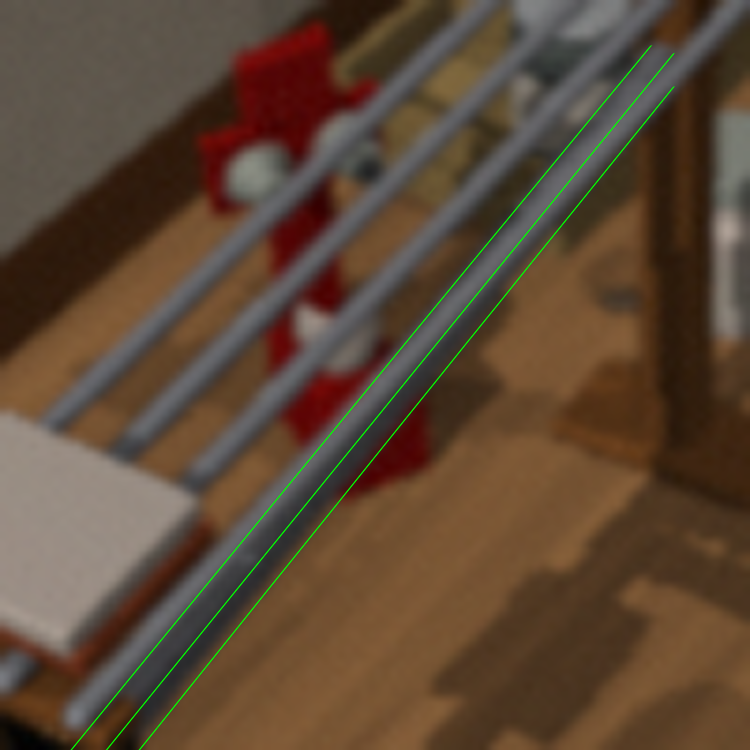

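View pics/ov12.png

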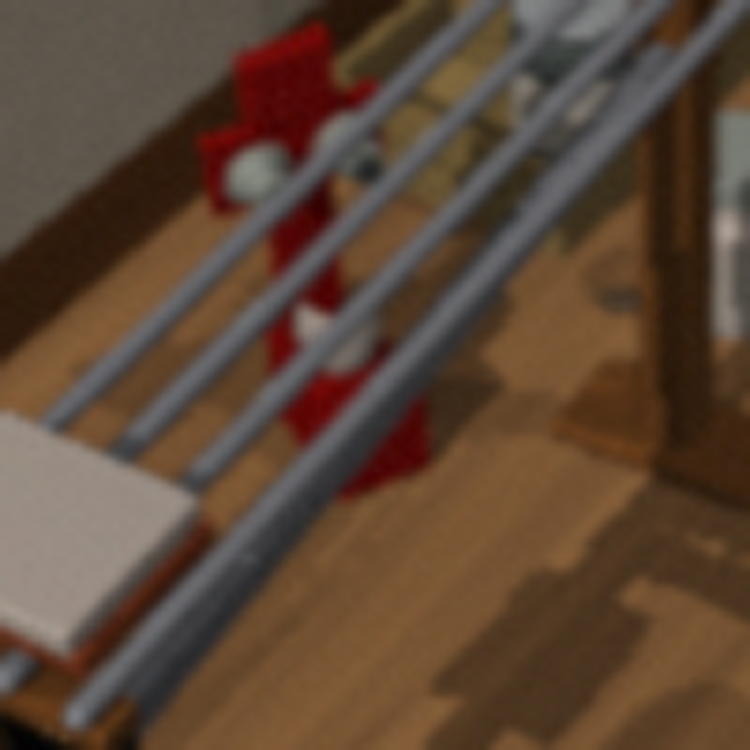

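Request:
{"method": "play_rows", "body": {
  "commands": [
    {"offset": [0.0014, 0, 0.0027], "twist": 0},
    {"offset": [0.0014, 0, 0.0027], "twist": 0},
    {"offset": [0, 0, 0], "twist": 0},
    {"offset": [0, 0, 0], "twist": 0}
  ]
}}

```text
time: 26.1
tool_pos: [572.3, -78.9, 261.5]
tcp_rot: [-3.139, 0.483, -3.076]
contact_force: [0.2, -0.7, -3.9]
grip_width: 43.7
```

Request:
{"method": "play_rows", "body": {
  "commands": [
    {"offset": [0.001, 0, 0.0018], "twist": 0},
    {"offset": [0, 0, 0], "twist": 0},
    {"offset": [0, 0, 0], "twist": 0}
  ]
}}

```text
time: 26.4
tool_pos: [572.3, -78.9, 259.6]
tcp_rot: [-3.138, 0.483, -3.075]
contact_force: [0.1, -0.3, -3.2]
grip_width: 43.9
```

Origin z now 84.5; continue in 1 mm steps.

Request:
{"method": "play_rows", "body": {
  "commands": [
    {"offset": [0.0005, 0, 0.0009], "twist": 0},
    {"offset": [0, 0, 0], "twist": 0},
    {"offset": [0, 0, 0], "twist": 0}
  ]
}}

```text
time: 26.7
tool_pos: [572.3, -78.9, 258.6]
tcp_rot: [-3.138, 0.483, -3.075]
contact_force: [-0.2, 0.3, -3.4]
grip_width: 43.7
```

Request:
{"method": "play_rows", "body": {
  "commands": [
    {"offset": [0.0005, 0, 0.0009], "twist": 0},
    {"offset": [0, 0, 0], "twist": 0},
    {"offset": [0, 0, 0], "twist": 0}
  ]
}}

```text
time: 27.0
tool_pos: [572.3, -78.9, 257.6]
tcp_rot: [-3.138, 0.483, -3.075]
contact_force: [0.6, 0.9, -2.9]
grip_width: 43.8
```

Request:
{"method": "play_rows", "body": {
  "commands": [
    {"offset": [0.0005, 0, 0.0009], "twist": 0},
    {"offset": [0, 0, 0], "twist": 0},
    {"offset": [0, 0, 0], "twist": 0}
  ]
}}

```text
time: 27.3
tool_pos: [572.3, -78.9, 256.5]
tcp_rot: [-3.138, 0.483, -3.075]
contact_force: [0.4, 0.1, -3.0]
grip_width: 43.6
```

Request:
{"method": "play_rows", "body": {
  "commands": [
    {"offset": [0.0005, 0, 0.0009], "twist": 0},
    {"offset": [0, 0, 0], "twist": 0},
    {"offset": [0, 0, 0], "twist": 0}
  ]
}}

```text
time: 27.6
tool_pos: [572.4, -79.0, 255.7]
tcp_rot: [-3.138, 0.484, -3.075]
contact_force: [0.2, 0.1, -1.5]
grip_width: 43.7
```

Request:
{"method": "play_rows", "body": {
  "commands": [
    {"offset": [0.0005, 0, 0.0009], "twist": 0},
    {"offset": [0, 0, 0], "twist": 0},
    {"offset": [0, 0, 0], "twist": 0}
  ]
}}

```text
time: 27.9
tool_pos: [572.6, -79.0, 255.3]
tcp_rot: [-3.137, 0.485, -3.075]
contact_force: [-1.2, 0.2, 2.5]
grip_width: 44.0
```

Request:
{"method": "play_rows", "body": {
  "commands": [
    {"offset": [0.0005, 0, 0.0009], "twist": 0},
    {"offset": [0, 0, 0], "twist": 0},
    {"offset": [0, 0, 0], "twist": 0}
  ]
}}

```text
time: 28.2
tool_pos: [572.9, -79.1, 254.8]
tcp_rot: [-3.137, 0.487, -3.075]
contact_force: [-0.9, 0.6, 5.6]
grip_width: 43.9
```

```bash
python3 st.py; python3 - <<'E'
from cd import *
o=status.get_obs();c=o['tool_pos']+[119.5,6.9,-175.05];print(c)
cv2.imwrite("pics/s15.png",viewer.capture("scene")[:,:,::-1])
draw("pics/s15.png",cam("scene"),[],"pics/ov13.png",225,180,305,270,8)
E
```

```text
time 28.2
tool_pos [572.8728, -79.1469, 254.7614]
tcp_rot [-3.1366, 0.4867, -3.0748]
joint_positions [-0.3109, 0.5205, 1.7633, 0.413, 0.4314, -2.2866]
contact_force [-0.9103, 0.5564, 5.629]
grip_width 43.892
tilt 27.89 az of z 0.0561 y axis [-0.0644  0.9979 -0.0044] grasp [647.1 -75.  114.2]
[692.37284963 -72.24688519  79.71144345]
```

View pics/ov13.png

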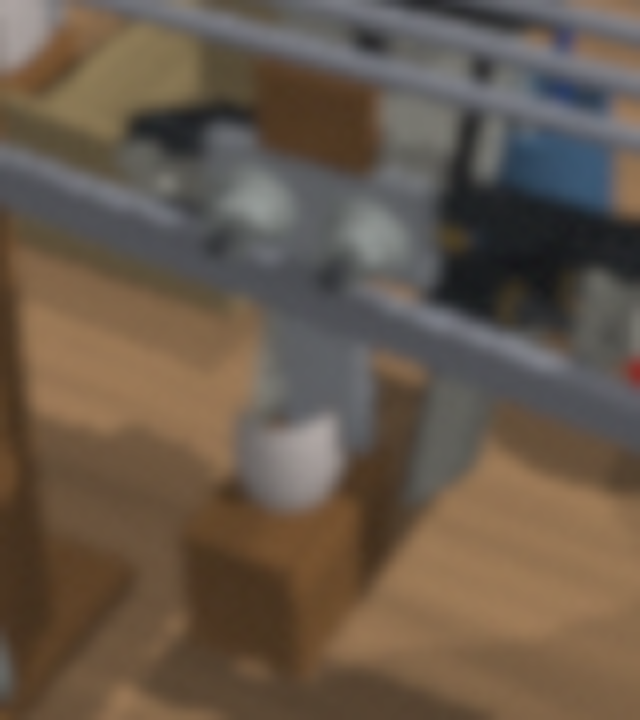

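Request:
{"method": "play_rows", "body": {
  "commands": [
    {"offset": [0, 0, 0], "twist": 0},
    {"offset": [0, 0, 0], "twist": 0},
    {"offset": [0, 0, 0], "twist": 0},
    {"offset": [0.01, 0, -0.02], "twist": 0},
    {"offset": [0.02, 0, -0.04], "twist": 0}
  ],
  "jaw": 0
}}

```text
time: 28.75
tool_pos: [518.0, -82.3, 291.1]
tcp_rot: [-3.14, 0.48, -3.075]
contact_force: [-0.4, -0.2, 0.7]
grip_width: 79.3
```

Request:
{"method": "play_rows", "body": {
  "commands": [
    {"offset": [0.02, 0, -0.04], "twist": 0},
    {"offset": [0.02, 0, -0.035], "twist": 0},
    {"offset": [0.01, 0, -0.015], "twist": 0}
  ]
}}

```text
time: 29.05
tool_pos: [429.9, -87.5, 350.5]
tcp_rot: [-3.138, 0.484, -3.075]
contact_force: [0.1, -0.3, 0.5]
grip_width: 91.6
```

```bash
python3 st.py; python3 - <<'E'
from h import *
cv2.imwrite("pics/s16.png",viewer.capture("scene")[:,:,::-1])
crop("pics/s16.png","pics/s16c.png",200,120,410,330,3.5)
E
```

```text
time 29.05
tool_pos [429.8982, -87.5328, 350.5259]
tcp_rot [-3.1377, 0.4842, -3.0753]
joint_positions [-0.4498, 0.1539, 2.0027, 0.4157, 0.5948, -2.3864]
contact_force [0.0817, -0.261, 0.4728]
grip_width 91.5504
tilt 27.74 az of z 0.0578 y axis [-0.0644  0.9979 -0.0035] grasp [503.8 -83.3 209.8]
```

View pics/s16c.png

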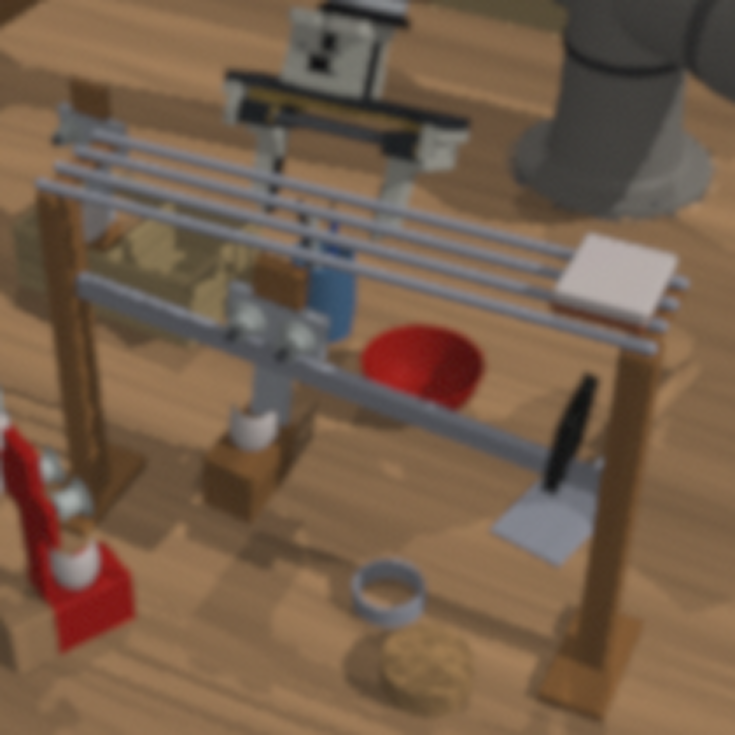

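It is hanging on the rail and already rolling; let time pass with the arm still.

Request:
{"method": "play_rows", "body": {
  "commands": [
    {"offset": [0, 0, 0], "twist": 0},
    {"offset": [0, 0, 0], "twist": 0},
    {"offset": [0, 0, 0], "twist": 0},
    {"offset": [0, 0, 0], "twist": 0},
    {"offset": [0, 0, 0], "twist": 0}
  ]
}}

```text
time: 29.6
tool_pos: [432.3, -87.7, 348.5]
tcp_rot: [-3.139, 0.482, -3.075]
contact_force: [0.5, 0.0, -0.1]
grip_width: 91.6
```

Request:
{"method": "play_rows", "body": {
  "commands": [
    {"offset": [0, 0, 0], "twist": 0},
    {"offset": [0, 0, 0], "twist": 0},
    {"offset": [0, 0, 0], "twist": 0},
    {"offset": [0, 0, 0], "twist": 0},
    {"offset": [0, 0, 0], "twist": 0}
  ]
}}

```text
time: 30.1
tool_pos: [431.9, -87.7, 349.2]
tcp_rot: [-3.138, 0.483, -3.075]
contact_force: [0.2, 0.2, -0.4]
grip_width: 91.9
```

Request:
{"method": "play_rows", "body": {
  "commands": [
    {"offset": [0, 0, 0], "twist": 0},
    {"offset": [0, 0, 0], "twist": 0},
    {"offset": [0, 0, 0], "twist": 0},
    {"offset": [0, 0, 0], "twist": 0},
    {"offset": [0, 0, 0], "twist": 0}
  ]
}}

```text
time: 30.6
tool_pos: [432.0, -87.8, 349.2]
tcp_rot: [-3.138, 0.483, -3.075]
contact_force: [-0.1, -0.5, -0.5]
grip_width: 91.5
```

Request:
{"method": "play_rows", "body": {
  "commands": [
    {"offset": [0, 0, 0], "twist": 0},
    {"offset": [0, 0, 0], "twist": 0},
    {"offset": [0, 0, 0], "twist": 0},
    {"offset": [0, 0, 0], "twist": 0},
    {"offset": [0, 0, 0], "twist": 0}
  ]
}}

```text
time: 31.1
tool_pos: [431.9, -87.8, 349.1]
tcp_rot: [-3.138, 0.483, -3.075]
contact_force: [-0.0, -0.1, 0.6]
grip_width: 91.8
```

```bash
python3 st.py; python3 - <<'E'
from h import *
cv2.imwrite("pics/s17.png",viewer.capture("scene")[:,:,::-1])
cv2.imwrite("pics/d17.png",viewer.capture("side")[:,:,::-1])
crop("pics/s17.png","pics/s17c.png",200,120,410,330,3.5)
E
```

```text
time 31.1
tool_pos [431.9477, -87.7551, 349.1326]
tcp_rot [-3.1383, 0.4831, -3.0753]
joint_positions [-0.448, 0.1599, 1.9997, 0.4159, 0.5927, -2.3856]
contact_force [-0.0025, -0.068, 0.6495]
grip_width 91.7922
tilt 27.68 az of z 0.0592 y axis [-0.0648  0.9979 -0.0029] grasp [505.7 -83.4 208.3]
```

View pics/s17c.png

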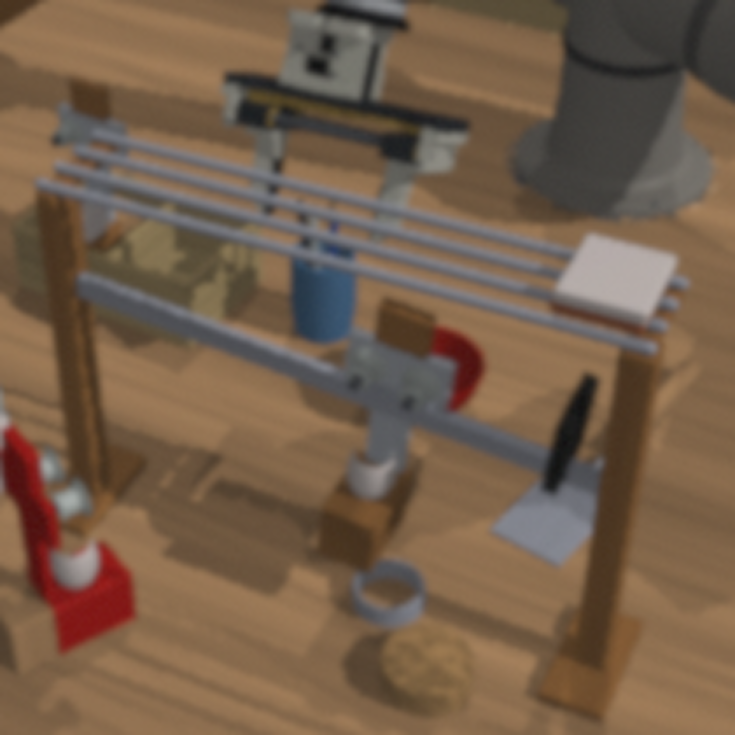

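View pics/d17.png

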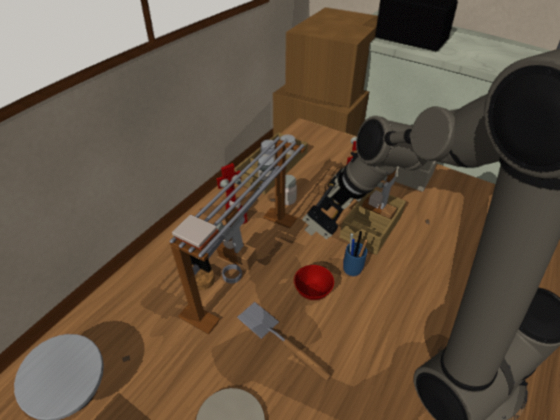

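Request:
{"method": "play_rows", "body": {
  "commands": [
    {"offset": [0, 0, 0], "twist": 0},
    {"offset": [0, 0, 0], "twist": 0},
    {"offset": [0, 0, 0], "twist": 0},
    {"offset": [0, 0, 0], "twist": 0},
    {"offset": [0, 0, 0], "twist": 0}
  ]
}}

```text
time: 31.7
tool_pos: [432.0, -87.7, 349.2]
tcp_rot: [-3.138, 0.483, -3.075]
contact_force: [0.2, 0.1, -0.7]
grip_width: 91.7
```

Request:
{"method": "play_rows", "body": {
  "commands": [
    {"offset": [0, 0, 0], "twist": 0},
    {"offset": [0, 0, 0], "twist": 0},
    {"offset": [0, 0, 0], "twist": 0},
    {"offset": [0, 0, 0], "twist": 0},
    {"offset": [0, 0, 0], "twist": 0}
  ]
}}

```text
time: 32.2
tool_pos: [432.0, -87.7, 349.1]
tcp_rot: [-3.138, 0.483, -3.075]
contact_force: [0.7, 1.3, 0.2]
grip_width: 92.1
```

```bash
python3 - <<'E'
from h import *
cv2.imwrite("pics/s18.png",viewer.capture("scene")[:,:,::-1])
crop("pics/s18.png","pics/s18c.png",200,120,410,330,3.5)
E
```

```text
(no output)
```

View pics/s18c.png

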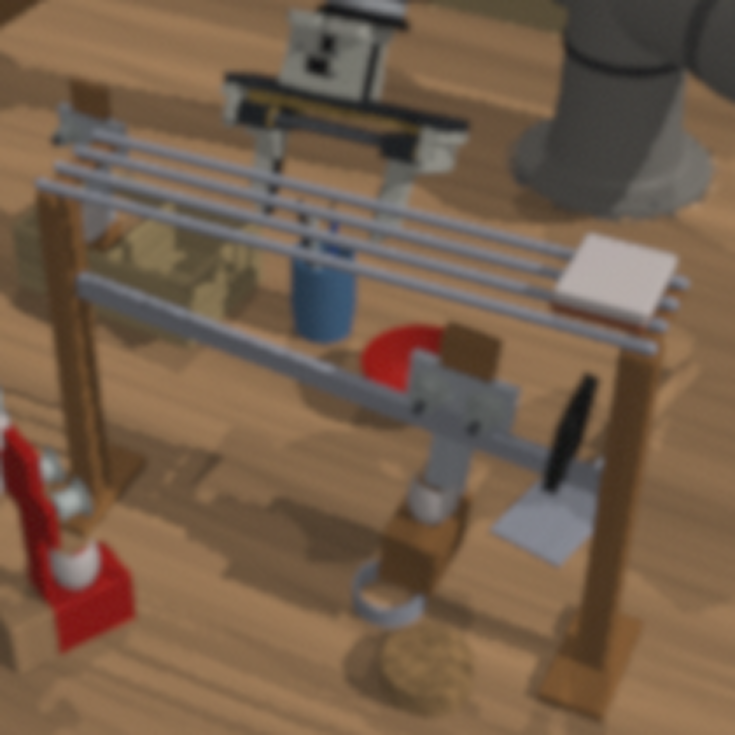

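Request:
{"method": "play_rows", "body": {
  "commands": [
    {"offset": [0, 0, 0], "twist": 0},
    {"offset": [0, 0, 0], "twist": 0},
    {"offset": [0, 0, 0], "twist": 0},
    {"offset": [0, 0, 0], "twist": 0},
    {"offset": [0, 0, 0], "twist": 0}
  ]
}}

```text
time: 32.75
tool_pos: [431.9, -87.8, 349.1]
tcp_rot: [-3.138, 0.483, -3.075]
contact_force: [-0.3, -1.0, -0.6]
grip_width: 91.7
```

Request:
{"method": "play_rows", "body": {
  "commands": [
    {"offset": [0, 0, 0], "twist": 0},
    {"offset": [0, 0, 0], "twist": 0},
    {"offset": [0, 0, 0], "twist": 0},
    {"offset": [0, 0, 0], "twist": 0},
    {"offset": [0, 0, 0], "twist": 0}
  ]
}}

```text
time: 33.25
tool_pos: [432.0, -87.8, 349.2]
tcp_rot: [-3.138, 0.483, -3.075]
contact_force: [-0.3, 0.0, -0.3]
grip_width: 92.2
```

Request:
{"method": "play_rows", "body": {
  "commands": [
    {"offset": [0, 0, 0], "twist": 0},
    {"offset": [0, 0, 0], "twist": 0},
    {"offset": [0, 0, 0], "twist": 0},
    {"offset": [0, 0, 0], "twist": 0},
    {"offset": [0, 0, 0], "twist": 0}
  ]
}}

```text
time: 33.75
tool_pos: [431.9, -87.7, 349.1]
tcp_rot: [-3.138, 0.483, -3.075]
contact_force: [0.6, 0.1, 0.2]
grip_width: 91.6
```

Request:
{"method": "play_rows", "body": {
  "commands": [
    {"offset": [0, 0, 0], "twist": 0},
    {"offset": [0, 0, 0], "twist": 0},
    {"offset": [0, 0, 0], "twist": 0},
    {"offset": [0, 0, 0], "twist": 0},
    {"offset": [0, 0, 0], "twist": 0}
  ]
}}

```text
time: 34.25
tool_pos: [432.0, -87.7, 349.1]
tcp_rot: [-3.138, 0.483, -3.075]
contact_force: [-1.0, -0.9, -0.7]
grip_width: 91.4
```

```bash
python3 - <<'E'
from h import *
cv2.imwrite("pics/s19.png",viewer.capture("scene")[:,:,::-1])
cv2.imwrite("pics/d19.png",viewer.capture("side")[:,:,::-1])
crop("pics/s19.png","pics/s19c.png",200,120,410,330,3.5)
crop("pics/d19.png","pics/d19c.png",150,120,430,330,2.8)
E
```

```text
(no output)
```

View pics/s19c.png

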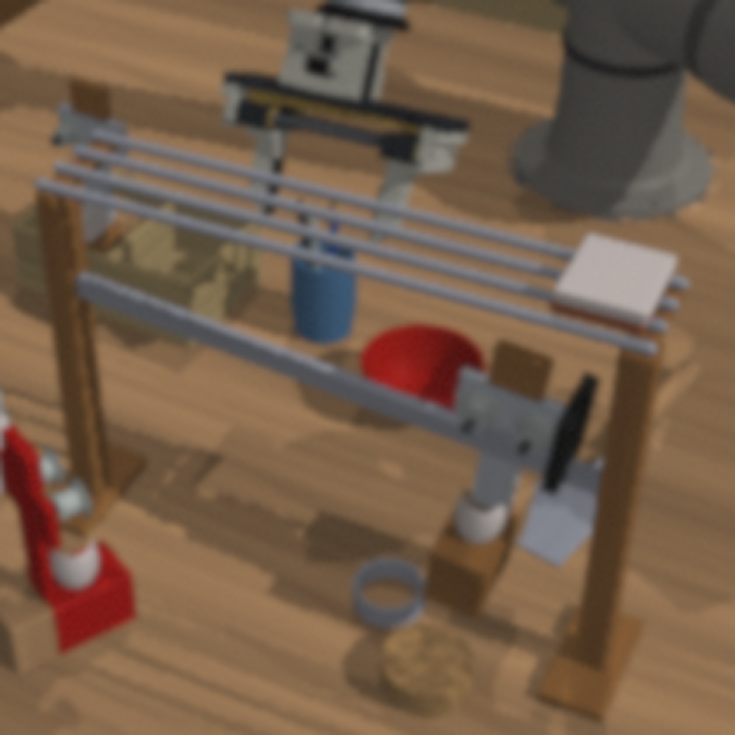

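View pics/d19c.png

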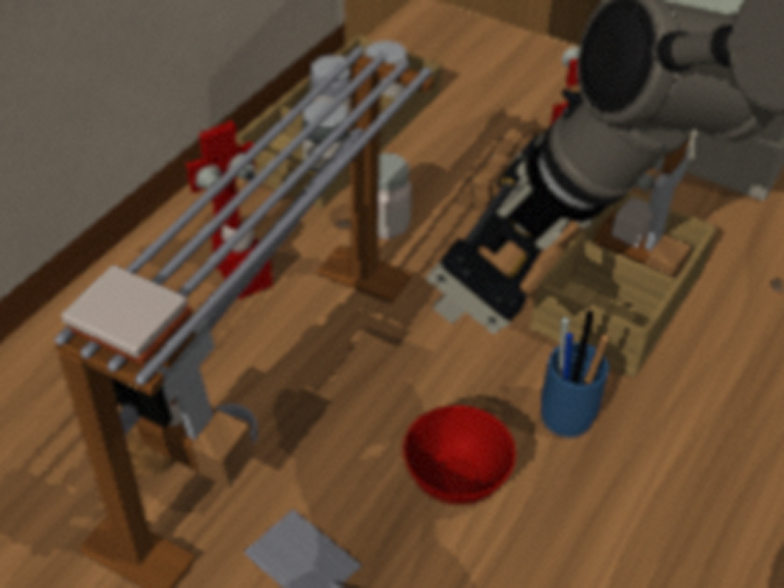

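Request:
{"method": "play_rows", "body": {
  "commands": [
    {"offset": [0, 0, 0], "twist": 0},
    {"offset": [0, 0, 0], "twist": 0},
    {"offset": [0, 0, 0], "twist": 0},
    {"offset": [0, 0, 0], "twist": 0},
    {"offset": [0, 0, 0], "twist": 0}
  ]
}}

```text
time: 34.85
tool_pos: [432.0, -87.8, 349.1]
tcp_rot: [-3.138, 0.483, -3.075]
contact_force: [-0.2, 0.4, 0.3]
grip_width: 91.8
```

Request:
{"method": "play_rows", "body": {
  "commands": [
    {"offset": [0, 0, 0], "twist": 0},
    {"offset": [0, 0, 0], "twist": 0},
    {"offset": [0, 0, 0], "twist": 0},
    {"offset": [0, 0, 0], "twist": 0},
    {"offset": [0, 0, 0], "twist": 0}
  ]
}}

```text
time: 35.35
tool_pos: [432.0, -87.7, 349.1]
tcp_rot: [-3.138, 0.483, -3.075]
contact_force: [-0.2, 0.4, 0.1]
grip_width: 91.7
```

```bash
python3 - <<'E'
from h import *
from cd import *
a=cv2.imread("pics/s19.png").astype(int); b=viewer.capture("scene")[:,:,::-1]; cv2.imwrite("pics/s20.png",b)
d=np.abs(a-b).max(2); print('still diff',d.max(),(d>15).sum(), np.argwhere(d>15)[:5].tolist())
z=cv2.imread("pics/scene0.png").astype(int); d=np.abs(z-b).max(2).astype(np.uint8); cv2.imwrite("pics/diff.png",d*3)
# expected at stop: axle 220 along from load
Rz=R.from_euler('z',.0586); s=.096
ax=np.array([0,130*np.cos(s),205-130*np.sin(s)])+9*np.array([0,np.sin(s),np.cos(s)])
org=ax-144*np.array([0,np.sin(s),np.cos(s)])
o=Rz.apply(org)+[687.2,17.3,0]
draw("pics/s20.png",cam("scene"),carr(o,.0586,roll=-s),"pics/ov20.png",300,200,400,310,6)
E
```

```text
still diff 10 0 []
```

View pics/ov20.png

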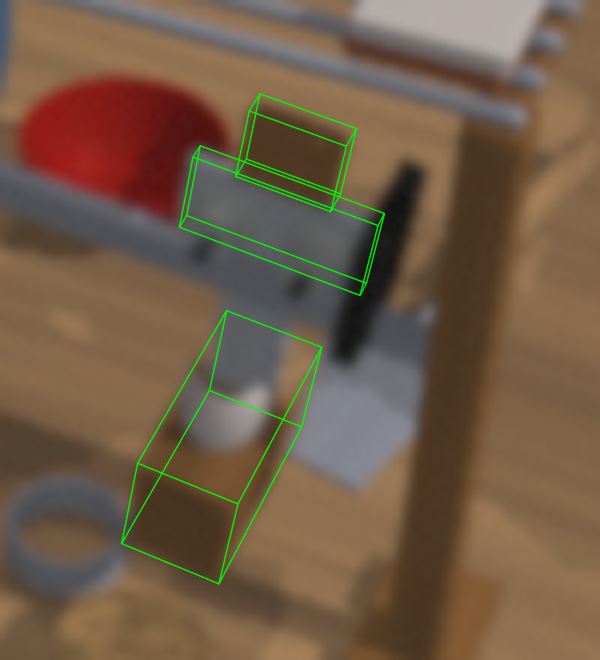

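View pics/diff.png

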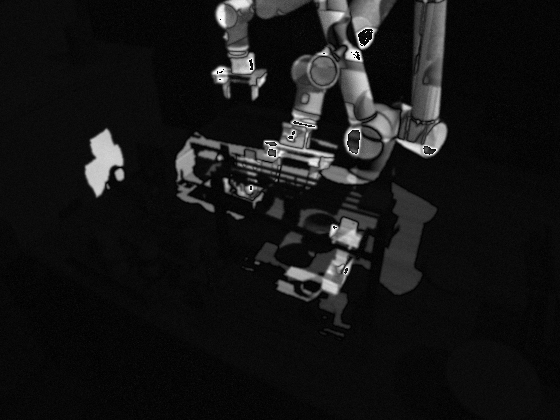

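```bash
python3 - <<'E'
from plant import ticket,status
print(status.get_obs()['time']); print(ticket.close_job())
E
```

```text
35.4
the job is handed in; nothing more can be done
None
```

The job is handed in at 35.4 s, and the round-pot carrier hangs still against the rubber stop. I lifted it out of the crate by its top tab, stood it on the plaster bat and let go. Then I re-took it by the pale foot, entered under the rack, set it on the high end of the rail and released it; it rolled down in about 4–5 s, longer than the 1–3 s given.

**Gripper lean:** I held the foot with a lean of about 28°, not the suggested 40–45°, because joint 4 could not reach the steeper angle at the bat. Rows cannot tilt the tool, so I got the lean by pushing against the reach limits in free space.

**Last checks:**
- **Position:** the carrier matches the predicted pose at the stop, 220 mm down the rail.
- **Stillness:** two pictures 1 s apart show no change.
- **Upright:** it hangs square to the rail slope.
- **Forces:** the highest reading I saw was about 6 N. The gripper was open and clear of everything at the end.
- **Surroundings:** the before/after picture shows only the arm, its shadows and the moved carrier changed. I found no disturbance of the square-load carrier or the bystanders, although the arm's shadow partly covers the crate.

**Disagreements:** image measurements put the rack wires about 4 mm and the rail about 2 mm higher than described, though rail contact came within 0.2 mm of the predicted height. Joint 3 also read 0.036 rad at full stretch against the listed 0.04 limit. The arm held it there itself, but I cannot tell whether the judge counts that.

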